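# Hang the display ledges and shelve the sand cases from the roller track

## Task

Hang both wooden ledges on the slotted grey panel: press each one's hook tabs into a pair of slots, then down until they are fully engaged. Then bring in the sand cases that wait on the roller track, front one first: roll each along the track against the orange end stop, lift it off the rollers only there, and lay it flat on a ledge, lengthwise like the ledge and centred on it, never more than two cases one on another. Let go of everything at the end and leave the other things on the table where they are.

Things in the scene. Friction and masses are not known exactly. Their poses are not given: they have to be found in the camera images.
- ledge_a_mid (a point): ledge: pale wooden beam 134 (x) x 56 (y) x 24 mm high with steel end plates, 0.2 kg, lying flat on the table. Point: centre of the beam, 12 mm above its underside; +x to the back end, z up. The back plate (rear face at x = +67 mm) rises to 58 mm above the underside; the front one stands 5 mm above the beam as a lip. Take it from above across the 56 mm width, near the middle. Two alike
- ledge_b_mid (a point): ledge: pale wooden beam 134 (x) x 56 (y) x 24 mm high with steel end plates, 0.2 kg, lying flat on the table. Point: centre of the beam, 12 mm above its underside; +x to the back end, z up. The back plate (rear face at x = +67 mm) rises to 58 mm above the underside; the front one stands 5 mm above the beam as a lip. Take it from above across the 56 mm width, near the middle. Two alike
- seat_left (a point): where a ledge's beam centre lies once fully home in the left slot pair of the fixed upright grey panel (5 mm thick, 250 wide, 146 high). x points straight into the panel (press that way), y left, z up; panel face at x = +67 mm. Slots centred at y = +20 and -20 mm, 10 wide, 26 high, lower edges 32 mm above this point (104 above the table)
- seat_right (a point): the same for the right slot pair, 140 mm right of the left one. Either ledge fits either pair. To enter, hold the ledge 10 to 18 mm above its home height (14 is best), press in until its back plate meets the panel, then lower it that much until the necks rest on the lower slot edges, the noses behind the panel
- track_stop (a point): middle of the orange end stop's inner face, at roller-top height (30 mm above the table); y points along the fixed track away from the stop, x across it. A case at the stop has its centre 52 mm from here in y, 14 mm up. 450 mm track: 12 free rollers 37 mm apart between side guides 74 mm apart inside, 86 outside, 4 mm higher than the rollers; the stop is 20 mm higher. Far end open
- case_1_mid (a point): closed clear case of white sand, 104 x 68 x 28 mm, about 90 g; point: its centre, half-way up; x along its length, z up. First on the track, nearest the stop. The cases wait in a row lengthwise along the track, 5 to 25 mm apart (more where one is absent); pushing the last moves all
- case_2_mid (a point): closed clear case of white sand, 104 x 68 x 28 mm, about 90 g; point: its centre, half-way up; x along its length, z up. Second on the track
- case_3_mid (a point): closed clear case of white sand, 104 x 68 x 28 mm, about 90 g; point: its centre, half-way up; x along its length, z up. Third on the track
- ledge_a: same ledge, origin at the centre of its underside, same axes. Behind the back plate are two L-shaped hook tabs at y = +20 and -20 mm, 6 mm wide: the necks reach from x = 67 to 78.5 mm at 44 to 52 mm height, and their 5 mm thick noses hang down to 34 mm, leaving 6.5 mm between nose and back plate for the 5 mm panel
- ledge_b: same ledge, origin at the centre of its underside, same axes. Behind the back plate are two L-shaped hook tabs at y = +20 and -20 mm, 6 mm wide: the necks reach from x = 67 to 78.5 mm at 44 to 52 mm height, and their 5 mm thick noses hang down to 34 mm, leaving 6.5 mm between nose and back plate for the 5 mm panel
- case_1: the case of point case_1_mid; origin at the centre of its underside, same axes
- case_2: the case of point case_2_mid; origin at the centre of its underside, same axes
- case_3: the case of point case_3_mid; origin at the centre of its underside, same axes
- stone_spur: bystander: low dark stone, 30 x 82 x 36 mm; origin under its centre
- blower: bystander: dark red rubber bulb, 110 x 49 x 44 mm; origin under its centre
There are look-alikes about, which are no part of the job. Leave any pink look-alike of the case_3 alone.

How it is judged:
By the outcome, as a careful person would: the job done as asked, in the order asked, and still so for the second after the job is handed in, with the robot touching nothing.
Of case_1, case_2, case_3 only 2 to 3 are there at a start; the rules pass over those that are not, and their reading is None.
At some moment in a run one of ledge_a, ledge_b may be knocked a few centimetres aside while the robot is not near it.
Once in a run the grip may slacken for a moment while it holds something.
It also fails if it takes over 210 s, if anything falls off the work surface, if the arm or the gripper's body presses on something with over 40 N, if the wrist force passes 120 N, or if a joint passes its speed limit or range.

## Robot

A 6-joint arm with a two-finger parallel gripper is mounted at the origin on a cart in front of the work surface, level with it; the furniture and walls round the work are solid. World frame = base frame: x ahead of the robot, y to its left, z up, the work surface at z = 0. Lengths are in mm, angles in rad, forces in N, time in s.
With the tool pointing down it reaches from about 350 to 875 mm from the base axis. Payload 4.2 kg.
Tool frame: the origin (TCP) lies midway between the tips of the shut fingers; the grasp point (between the pads) lies 19 mm behind it; z points along the fingers, y is the direction in which the jaws open and shut (so a half turn about z gives the same grasp; the last joint's range is limited). The gripper opens to 85 mm and grips with 20 to 120 N. Pads are 22 mm wide; open, the fingers measure 114 mm over their backs; the gripper's body (76 mm by 85 mm) begins 54 mm behind the grasp point. The pads swing forward as they close: fully open they stand 13 mm farther back than shut.
Start: joints at [-0.87, 0.385, 0.008, 0, -1.194, -0.259], TCP at [267.241, -564.961, 191.512] pointing down, gripper open.
Joint ranges: [-3.14, 3.14], [-1.21, 2.06], [-1.07, 1.41], [-3.16, 2.05], [-2.99, -0.16], [-3.1, 3.1]. Speed limits (rad/s): [2.79, 2.79, 3.14, 3.14, 3.14, 3.14].

## Interface

Orientations are given as a unit quaternion [x, y, z, w].
In Python, from bench import readout, optics, workorder, nets gives the robot as it stands. The module is installed in compiled form; this text tells all that it offers.
- The arm moves only by the tool move_arm, never from a script. Its argument "steps" is a list of rows, each a list of 7 numbers: the opening, from -1 (shut) to 1 (fully open), so that 0 is half open, then the shift along the world's x, y, z in mm, then the turn, a rotation vector about the world's x, y, z in rad. In form: [[gripper, tx, ty, tz, wx, wy, wz], ...]. A call has 1 to 5 rows; each row is the pose to reach, as a shift and turn from the pose commanded when the call began; what a row does not reach only later rows make up. A row lasts 1/12 s, in which the tool goes at most 41.7 mm and 7.16 degrees, less where a joint would pass 70% of its speed; a pose out of reach is approached as far as the arm can. A call with a gripper value outside its range is refused whole. The fingers move at their own pace and stop on an object; the grip force is fixed at half the most. Time passes only in rows, so rows that repeat a pose let the fingers close. It gives the time, the measured TCP pose, the force and the opening at its end, in the units of the state.
- readout.read_state(): the state, without advancing time (a new reading comes with each control period).
- optics.get_image(name): name is "scene" or "side" or "wrist"; returns a dict with "frame" (384x512x3 uint8, blue, green, red), "fx", "fy", "cx", "cy" (pixels), "k1" (the pictures are not rectified: a ray, as slopes to the right and down, at radius r is drawn at 1 + k1 r^2 times it, then the intrinsics apply), "rvec" (rotation vector, rad) and "tvec" (3), from world to camera coordinates, as OpenCV has them. Camera axes: x right, y down, z forward; pixel columns grow to the right and rows downward; lengths in mm; the calibration is good to about 2 mm. A picture is of the moment at which its call begins. There is no depth.
- workorder.job_done(): hands the job in, once; it reports no verdict.
Trained networks look in a picture, given as the dict that the camera call returned (one of the last four; its "shot" number tells which), for a name from the list of things; names that differ only in an ending like _2 or _b are one class to them, and where a whole thing is asked for, a point or a joint stands for the part that bears it (a point fixed in the world has none). Each returns a list of dicts, best first, with "conf" (0 to 1); they miss things now and then, are a little off and sometimes report something else, mostly with a low value. They report only what shows in the picture. A call takes as long as a camera call. They do not tell look-alikes from the thing itself.
- nets.silhouettes(name, picture): "region" (384x512 bool, what is visible of it) and "extent" ([left, top, right, bottom] in pixels, round what is visible of it).
- nets.tip_of(name, picture): "uv" ([column, row] in pixels: a listed point, or the origin of a listed thing).
The state is a dict: "clock": time; "joints": joint angles; "joint_vel": joint speeds; "joint_efforts": joint torques, N m; "position": TCP position; "ee_rot": TCP orientation; "contact_force": force on the tool from outside, world axes, zero at the start; "wrist_torque": the same for the moment, N m; "gripper_width": finger opening in mm.
Only numpy, scipy, OpenCV 4.12 (cv2) and the standard library are available. Lean on these libraries where they do the work, as an engineer would, in place of code of your own. Each camera call takes 0.05 s, during which the arm holds its last target.

## Working session

There is one attempt and no reset: what is moved stays moved. The work goes in short steps, Python scripts to look and compute and a tool call to move; the robot and the scene stay as the last step left them, time stands still between calls to the robot, and variables do not carry over. Pictures are saved under pics/ and viewed, and the job is handed in when it is done.

Besides the shell and the picture viewer there is one more tool, called after ">>>" as a command line: name --pt "numbers of a row" for each row, then --argument value for the rest. move_arm: Moves the arm, as the interface text tells. Its arguments: {"type":"object","properties":{"steps":{"type":"array","items":{"type":"array","items":{"type":"number"}}}},"required":["steps"]}

```bash
mkdir -p pics; cat > h.py <<'E'
import numpy as np, cv2
from bench import readout, optics, workorder, nets
def K(p): return np.array([[p['fx'],0,p['cx']],[0,p['fy'],p['cy']],[0,0,1]],float)
def ray(p,uv):
    R,_=cv2.Rodrigues(np.array(p['rvec'],float)); t=np.array(p['tvec'],float)
    d=np.array([p['k1'],0,0,0],float)
    n=cv2.undistortPoints(np.array([[uv]],float),K(p),d)[0,0]
    v=R.T@np.array([n[0],n[1],1]); o=-R.T@t
    return o,v
def onz(p,uv,z):
    o,v=ray(p,uv); return o+v*(z-o[2])/v[2]
def proj(p,X):
    return cv2.projectPoints(np.array(X,float).reshape(-1,1,3),np.array(p['rvec'],float),np.array(p['tvec'],float),K(p),np.array([p['k1'],0,0,0],float))[0].reshape(-1,2)
def tri(ps,uvs):
    A=np.zeros((3,3));b=np.zeros(3)
    for p,uv in zip(ps,uvs):
        o,v=ray(p,uv); v=v/np.linalg.norm(v); M=np.eye(3)-np.outer(v,v); A+=M;b+=M@o
    return np.linalg.solve(A,b)
def pic(n): return optics.get_image(n)
def save(p,name,scale=1.5):
    cv2.imwrite('pics/'+name,cv2.resize(p['frame'],None,fx=scale,fy=scale,interpolation=cv2.INTER_CUBIC))
def crop(p,name,l,t,r,b,s):
    cv2.imwrite('pics/'+name,cv2.resize(p['frame'][t:b,l:r],None,fx=s,fy=s,interpolation=cv2.INTER_CUBIC))
E
python3 - <<'E'
from h import *
np.set_printoptions(precision=1,suppress=True)
for n in ['scene','side','wrist']:
    p=pic(n); save(p,n+'0.png')
    R,_=cv2.Rodrigues(np.array(p['rvec'],float)); print(n,-R.T@np.array(p['tvec']),R[2],p['fx'],p['k1'])
    for t in ['ledge_a_mid','seat_left','seat_right','track_stop','case_1_mid','ledge_a']:
        print(t,[(np.round(q['uv']).tolist(),round(q['conf'],2)) for q in nets.tip_of(t,p)])
print(readout.read_state())
E
```

```text
scene [-563.5  642.6  683.8] [ 0.8 -0.4 -0.4] 416.2937945198128 -0.05078717350805126
ledge_a_mid [([375.0, 180.0], 0.64), ([239.0, 198.0], 0.63)]
seat_left [([293.0, 169.0], 0.84)]
seat_right [([320.0, 159.0], 0.93)]
track_stop [([302.0, 212.0], 0.67)]
case_1_mid [([263.0, 212.0], 0.84), ([291.0, 166.0], 0.29)]
ledge_a [([337.0, 204.0], 0.5), ([375.0, 183.0], 0.48)]
side [-238.5 1248.3  727. ] [ 0.5 -0.8 -0.4] 428.70350321738783 -0.11430581484728593
ledge_a_mid [([326.0, 182.0], 0.88)]
seat_left [([264.0, 178.0], 0.61)]
seat_right [([287.0, 170.0], 0.9)]
track_stop [([300.0, 210.0], 0.84)]
case_1_mid [([280.0, 218.0], 0.65), ([231.0, 208.0], 0.59), ([258.0, 231.0], 0.57), ([232.0, 246.0], 0.41)]
ledge_a [([324.0, 183.0], 0.56)]
wrist [ 195.1 -599.   374.5] [ 0.3  0.1 -1. ] 315.49705918450786 -0.08214178178467875
ledge_a_mid [([289.0, 346.0], 0.68)]
seat_left []
seat_right []
track_stop []
case_1_mid []
ledge_a [([291.0, 339.0], 0.7)]
{'clock': 1.05, 'joints': array([-0.9,  0.4,  0. , -0. , -1.2, -0.3]), 'joint_vel': array([ 0.,  0.,  0.,  0.,  0., -0.]), 'joint_efforts': array([  0. , -39.2,  18.9,   4.2,  -0. ,  -0. ]), 'position': array([ 267.2, -564.9,  191.5]), 'ee_rot': array([-0.2,  1. ,  0. , -0. ]), 'contact_force': array([0.8, 0.1, 0.3]), 'wrist_torque': array([-0., -0.,  0.]), 'gripper_width': 85.39509260686683}
```

View pics/scene0.png

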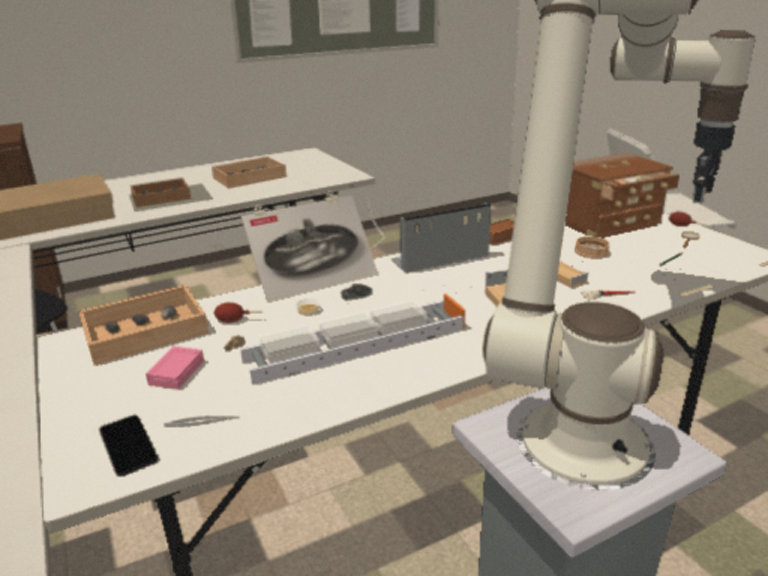

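View pics/side0.png

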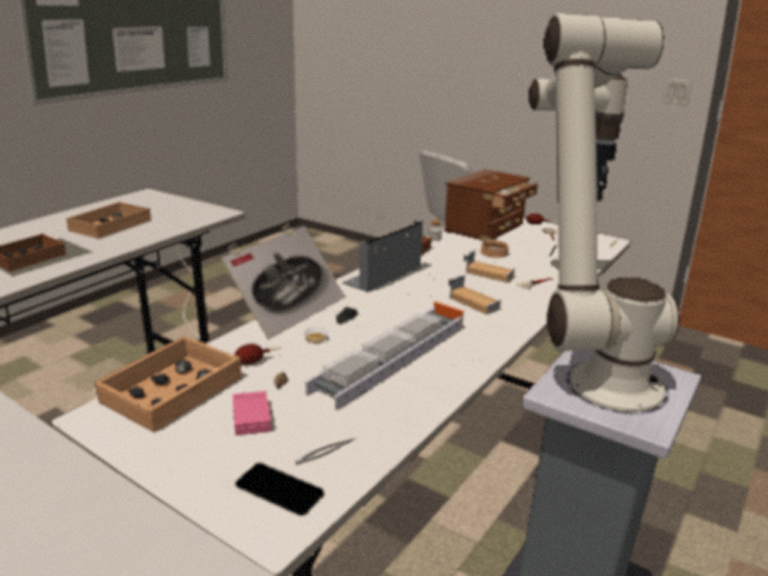

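View pics/wrist0.png

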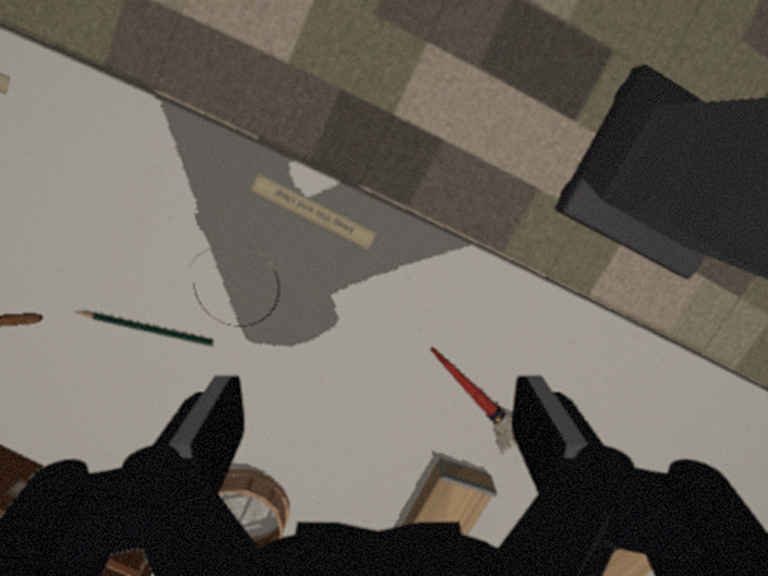

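```bash
python3 - <<'E'
from h import *
np.set_printoptions(precision=1,suppress=True)
ps=pic('scene'); pd=pic('side')
print('ledge_far',onz(pd,(326,182),12),onz(ps,(375,180),12)); print('ledge_near', onz(pd,(316,200),12))
print('seatL',tri([ps,pd],[(293,169),(264,178)]),'R',tri([ps,pd],[(320,159),(287,170)]))
print(onz(pd,(264,178),72),onz(ps,(293,169),72),onz(pd,(287,170),72),onz(ps,(320,159),72))
print('stop',tri([ps,pd],[(302,212),(300,210)]),onz(pd,(300,210),30),onz(ps,(302,212),30))
for uv in [(280,218),(258,231),(232,246)]: print('case',onz(pd,uv,44))
for uv in [(188,235),(227,222),(266,212)]: print('case sc',onz(ps,uv,44))
for t,ns in (('stone_spur',1),('blower',1)):
  for p in (ps,pd): print(t,[(onz(p,q['uv'],0),round(q['conf'],2)) for q in nets.tip_of(t,p)])
crop(ps,'sc1.png',140,120,340,270,4); crop(pd,'sd1.png',200,130,360,270,5)
E
```

```text
ledge_far [ 489.3 -379.    12. ] [ 498.5 -403.2   12. ]
ledge_near [ 436.4 -180.5   12. ]
seatL [ 660.2 -138.1   60.5] R [ 598.9 -216.2   96.6]
[ 651.1 -123.    72. ] [ 628.9 -118.1   72. ] [ 624.1 -261.6   72. ] [ 658.1 -260.    72. ]
stop [420.8 -22.3  26.4] [425.8 -28.2  30. ] [403.9 -11.   30. ]
case [437.1  95.8  44. ]
case [445.6 219.3  44. ]
case [455.5 346.2  44. ]
case sc [433.8 359.4  44. ]
case sc [444.7 231.7  44. ]
case sc [439.7 100.2  44. ]
stone_spur [(array([646.2,  99.2,   0. ]), 0.71)]
stone_spur [(array([663. ,  91.6,   0. ]), 0.54), (array([488.9,  44. ,   0. ]), 0.42)]
blower [(array([690.3, 367.4,   0. ]), 0.65), (array([ 792.9, -369.9,   -0. ]), 0.36), (array([500.9, 198.1,   0. ]), 0.28)]
blower [(array([676.5, 393. ,   0. ]), 0.55)]
```

View pics/sc1.png

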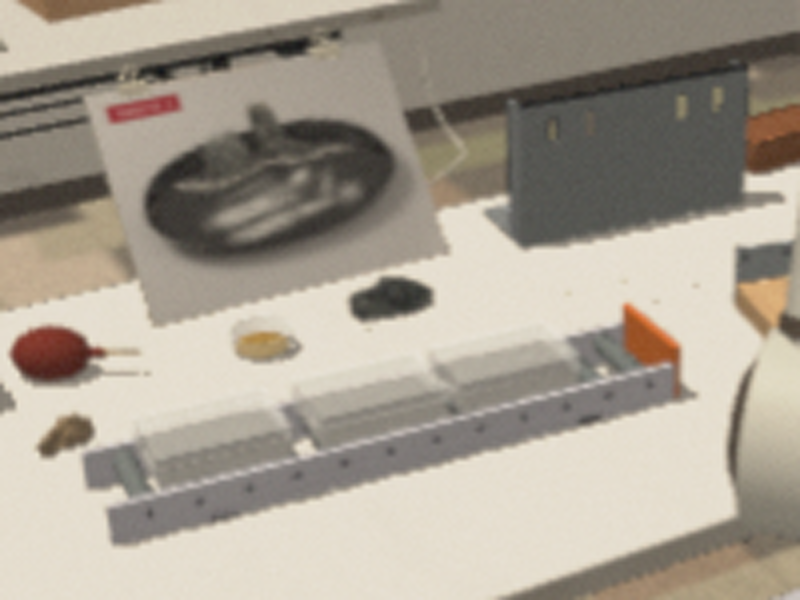

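View pics/sd1.png

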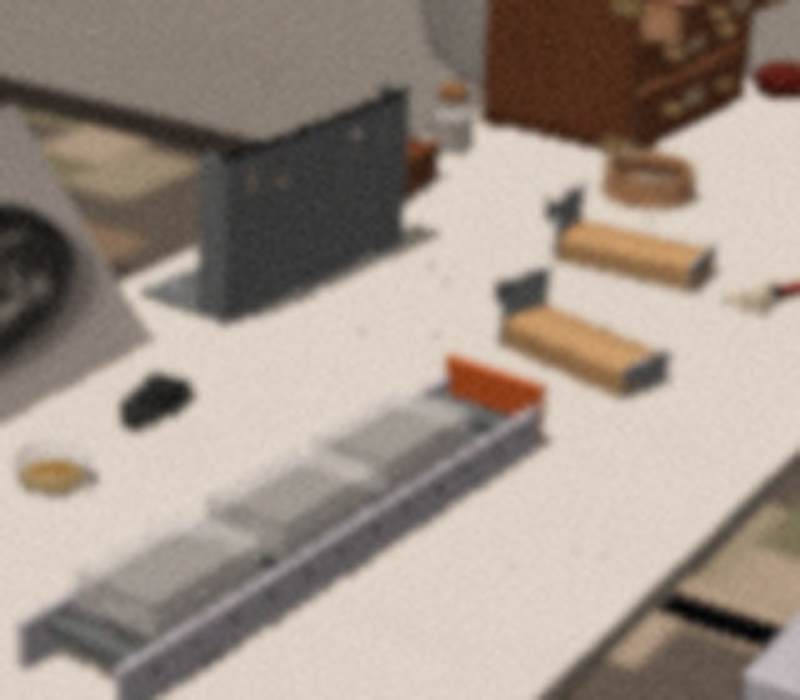

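```bash
cat >> h.py <<'E'
from scipy.spatial.transform import Rotation as Ro
def st():
    s=readout.read_state(); R=Ro.from_quat(s['ee_rot']).as_matrix()
    print('t',round(s['clock'],2),'pos',np.round(s['position'],1),'yaw_y',np.round(np.degrees(np.arctan2(R[1,1],R[0,1])),2),'z',np.round(R[:,2],4),'F',np.round(s['contact_force'],1),'T',np.round(s['wrist_torque'],2),'w',round(s['gripper_width'],1),'j',np.round(s['joints'],2))
    return s,R
E
python3 - <<'E'
from h import *
np.set_printoptions(precision=1,suppress=True)
st()
ps=pic('scene'); 
for uv in [(270,180.8),(326,170)]: print(onz(ps,uv,0))
pd=pic('side')
for uv in [(245,194),(281,179.5)]: print(onz(pd,uv,0))
E
```

```text
t 1.35 pos [ 267.2 -565.   191.5] yaw_y 115.31 z [-0.  0. -1.] F [ 0.2 -0.8  0.5] T [-0.   0.1  0. ] w 85.1 j [-0.9  0.4  0.  -0.  -1.2 -0.3]
[717.3 -69.7   0. ]
[ 691.8 -317.5    0. ]
[712.2 -76.    0. ]
[ 678.  -306.1    0. ]
```

>>> move_arm --pt "1 36 67 22 0 0 -0.11" --pt "1 73 134 44 0 0 -0.22" --pt "1 92 168 54 0 0 -0.33" --pt "1 92 168 54 0 0 -0.44" --pt "1 92 168 54 0 0 -0.54"

```text
clock: 1.87
position: [360.2, -395.0, 246.7]
ee_rot: [0.051, 0.999, -0.0, 0.001]
contact_force: [1.1, -0.1, 0.6]
gripper_width: 85.2
```

>>> move_arm --pt "1 18 34 11 0 0 0" --pt "1 37 67 22 0 0 0" --pt "1 55 101 33 0 0 0" --pt "1 73 134 44 0 0 0" --pt "1 91 167 54 0 0 0"

```text
clock: 2.28
position: [450.8, -228.2, 300.6]
ee_rot: [0.049, 0.999, -0.0, 0.001]
contact_force: [0.2, -0.7, -0.4]
gripper_width: 84.8
```

```bash
python3 - <<'E'
from h import *
np.set_printoptions(precision=1,suppress=True)
st(); p=pic('wrist'); save(p,'w1.png')
for t in ['ledge_a_mid','seat_left','seat_right','track_stop','ledge_a']:
        print(t,[(np.round(q['uv']).tolist(),round(q['conf'],2), onz(p,q['uv'],{'l':12,'s':72,'t':30}[t[0]])) for q in nets.tip_of(t,p)])
E
```

```text
t 2.28 pos [ 450.8 -228.2  300.6] yaw_y 84.38 z [ 0. -0. -1.] F [ 0.2 -0.7 -0.4] T [-0.1 -0.1  0. ] w 84.8 j [-0.1  0.1 -0.1  0.  -1.4 -1.5]
ledge_a_mid [([151.0, 185.0], 0.78, array([ 499.1, -391.2,   12. ]))]
seat_left [([338.0, 267.0], 0.62, array([ 638.1, -115.2,   72. ]))]
seat_right [([246.0, 273.0], 0.72, array([ 634.2, -254.7,   72. ]))]
track_stop []
ledge_a [([154.0, 180.0], 0.89, array([ 491.5, -384.8,   12. ])), ([281.0, 130.0], 0.75, array([ 434.4, -183. ,   12. ]))]
```

View pics/w1.png

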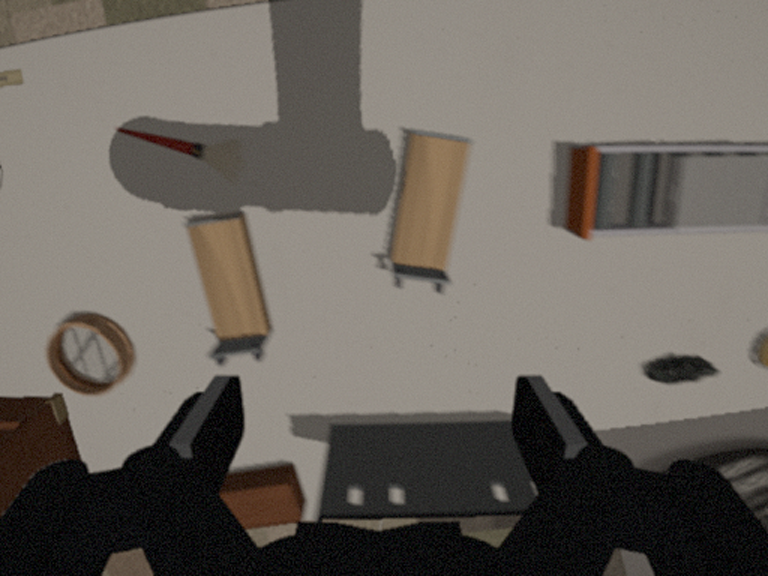

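>>> move_arm --pt "1 -10 30 0 0 0 0" --pt "1 -21 58 0 0 0 0" --pt "1 -21 58 0 0 0 0"

```text
clock: 2.83
position: [426.9, -170.7, 299.4]
ee_rot: [0.049, 0.999, 0.001, -0.0]
contact_force: [-0.3, -1.0, -0.2]
gripper_width: 85.2
```

```bash
python3 - <<'E'
from h import *
np.set_printoptions(precision=1,suppress=True)
st(); p=pic('wrist'); save(p,'w2.png'); crop(p,'w2a.png',170,250,350,384,4.4); crop(p,'w2b.png',200,40,340,200,4.4)
import pickle; pickle.dump(p,open('w2.pkl','wb'))
E
```

```text
t 2.83 pos [ 426.9 -170.7  299.4] yaw_y 84.37 z [-0.  0. -1.] F [-0.3 -1.  -0.2] T [0. 0. 0.] w 85.2 j [-0.   0.  -0.2 -0.  -1.4 -1.6]
```

View pics/w2.png

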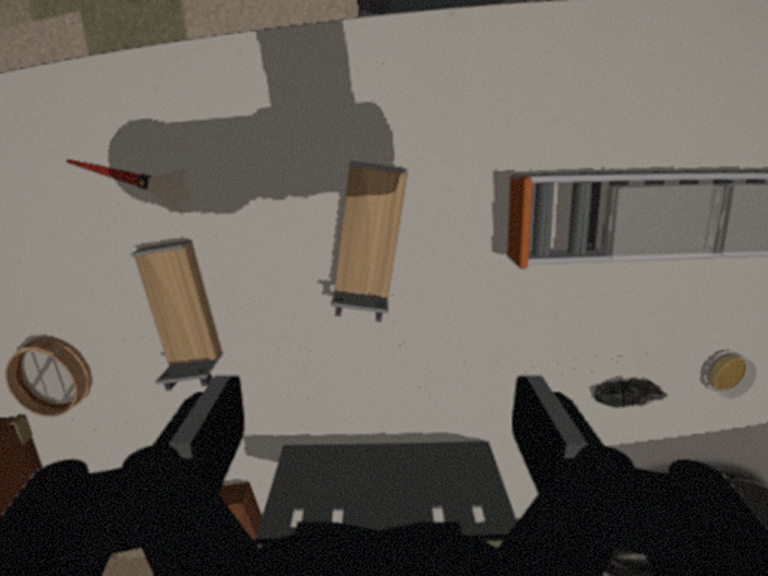

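View pics/w2a.png

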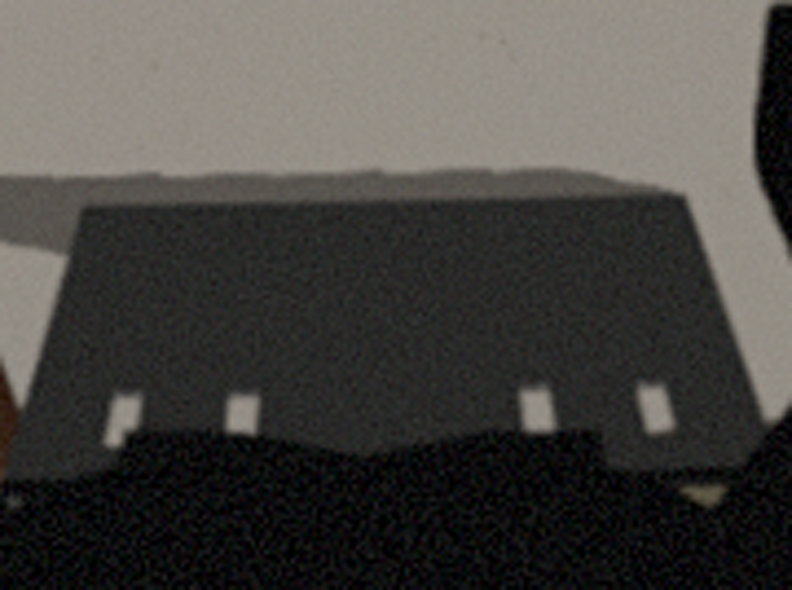

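View pics/w2b.png

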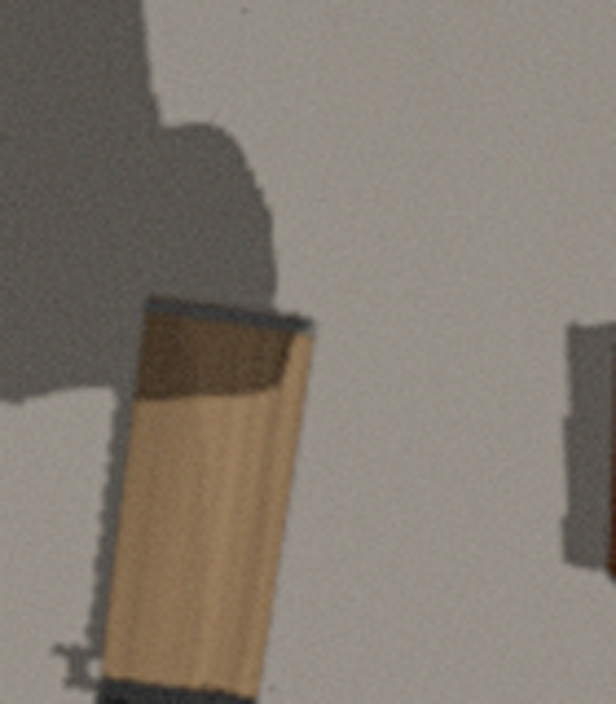

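```bash
cat > fit.py <<'E'
from h import *
from scipy.optimize import least_squares
np.set_printoptions(precision=2,suppress=True)
def fitpts(p,local,uv,x0,z0=0):
    local=np.array(local,float); uv=np.array(uv,float)
    def X(q):
        c,s=np.cos(q[2]),np.sin(q[2]); L=local
        return np.c_[q[0]+c*L[:,0]-s*L[:,1], q[1]+s*L[:,0]+c*L[:,1], L[:,2]]
    f=lambda q:(proj(p,X(q))-uv).ravel()
    r=least_squares(f,x0,x_scale=[10,10,.1]); return r.x,r.fun.reshape(-1,2)
E
python3 - <<'E'
from fit import *
import pickle; p=pickle.load(open('w2.pkl','rb'))
C=lambda x,y:(170+x/4.4,250+y/4.4)
loc=[(0,-125,0),(0,125,0),(0,-90,104),(0,-50,104),(0,50,104),(0,90,104)]
uv=[C(83,208),C(685,196),C(129,393),C(246,394),C(535,386),C(654,384)]
q,r=fitpts(p,loc,uv,[704,-193,-.1]); print('panel',q,np.degrees(q[2]));print(r)
for idx in ([0,1],[2,3,4,5]):
    q2,_=fitpts(p,[loc[i] for i in idx],[uv[i] for i in idx],[704,-193,-.1]); print(q2,np.degrees(q2[2]))
c,s=np.cos(q[2]),np.sin(q[2])
for l in (70,-70): print('seat',q[0]-67*c-l*s,q[1]-67*s+l*c)
# near ledge: wood corners top z=24 crop b off (200,40)
D=lambda x,y:(200+x/4.4,40+y/4.4)
t=[(-67+0,28,29),(-67,-28,29)]
# front lip top corners: image left top(148,297), right (313,320)
uvb=[D(313,320),D(148,297),D(257,700),D(103,683)]
# wood/back plate boundary at z 24, x=~64 
lb=[(-67,28,29),(-67,-28,29),(64,28,24),(64,-28,24)]
q,r=fitpts(p,lb,uvb,[434,-183,-.1]); print('ledge near',q,np.degrees(q[2]));print(r)
E
```

```text
panel [ 705.63 -186.66   -0.08] -4.412961746679461
[[ 0.34  0.23]
 [ 0.09  0.25]
 [ 0.47  0.01]
 [ 0.02 -0.42]
 [ 0.02  0.11]
 [-0.88 -0.27]]
[ 705.05 -187.01   -0.08] -4.403707905535463
[ 705.87 -186.54   -0.08] -4.409143212145372
seat 644.2185927652552 -111.71164475653543
seat 633.4463509245429 -251.29659668805706
ledge near [ 441.03 -179.25   -0.23] -13.215922517470403
[[ 0.97  0.37]
 [-1.11  0.21]
 [ 0.66  0.03]
 [-0.5  -0.64]]
```

>>> move_arm --pt "1 7 -4 -40 0 0 -0.07" --pt "1 14 -8 -80 0 0 -0.132" --pt "1 14 -8 -120 0 0 -0.132" --pt "1 14 -8 -150 0 0 -0.132" --pt "1 14 -8 -150 0 0 -0.132"

```text
clock: 3.3
position: [437.8, -180.5, 142.9]
ee_rot: [0.117, 0.993, 0.0, -0.007]
contact_force: [-0.4, 0.1, -0.1]
gripper_width: 85.4
```

```bash
python3 - <<'E'
from h import *
st(); p=pic('wrist'); save(p,'w3.png')
E
```

```text
t 3.3 pos [ 437.8 -180.5  142.9] yaw_y 76.58 z [-0.0147  0.0027 -0.9999] F [-0.4  0.1 -0.1] T [ 0.01  0.06 -0.  ] w 85.4 j [-0.05  0.18 -0.41 -0.   -0.99 -1.76]
```

View pics/w3.png

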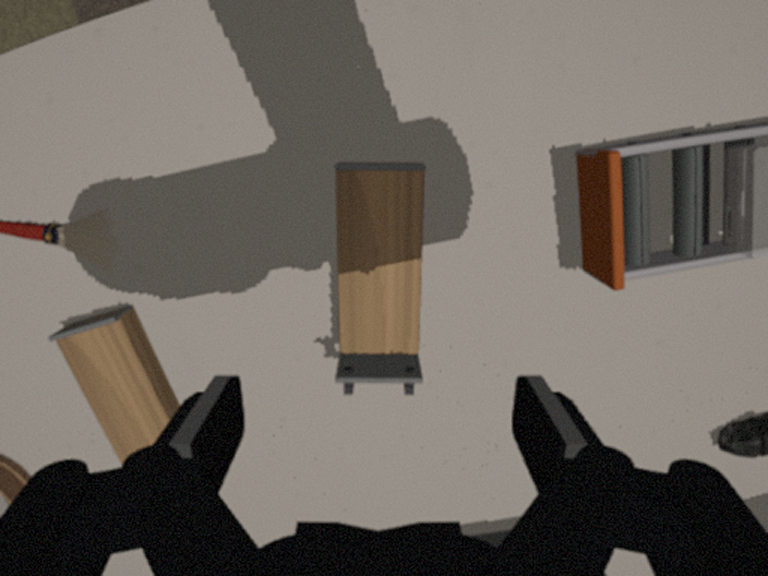

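```bash
python3 - <<'E'
from fit import *
p=pic('wrist'); st()
uv=np.array([(425,163),(337,163),(420,353),(340.5,353),(422,381),(337,381)])/1.5
lb=[(-67,28,29),(-67,-28,29),(64,28,24),(64,-28,24),(67,28,58),(67,-28,58)]
q,r=fitpts(p,lb,uv,[434,-183,-.2]); print('ledge near',q,np.degrees(q[2]));print(r)
E
```

```text
t 3.4 pos [ 443.1 -181.4  149.5] yaw_y 76.74 z [-0. -0. -1.] F [1.  0.2 0.9] T [-0.05 -0.08 -0.  ] w 85.5 j [-0.05  0.17 -0.4   0.   -1.   -1.76]
ledge near [ 445.09 -180.13   -0.24] -13.524765679747434
[[ 0.69  0.72]
 [-0.8   0.47]
 [-0.58  0.08]
 [-0.02 -0.1 ]
 [ 0.87 -0.57]
 [-0.22 -0.77]]
```

>>> move_arm --pt "1 -1 1 -40 0 0 0" --pt "1 -1 1 -80 0 0 0" --pt "1 -1 1 -115 0 0 0" --pt "1 -1 1 -135 0 0 0" --pt "1 -1 1 -145 0 0 0"

```text
clock: 3.82
position: [443.2, -179.7, 4.1]
ee_rot: [0.115, 0.993, -0.0, 0.0]
contact_force: [-0.5, 0.7, 0.1]
gripper_width: 85.4
```

>>> move_arm --pt "1 0 0 0 0 0 0" --pt "-0.2 0 0 0 0 0 0" --pt "-1 0 0 0 0 0 0" --pt "-1 0 0 0 0 0 0" --pt "-1 0 0 0 0 0 0"

```text
clock: 4.23
position: [443.6, -179.1, 6.0]
ee_rot: [0.115, 0.993, 0.0, 0.002]
contact_force: [0.1, 0.1, -0.0]
gripper_width: 38.5
```

```bash
python3 - <<'E'
from h import *
st(); p=pic('wrist'); save(p,'w4.png')
E
```

```text
t 4.23 pos [ 443.6 -179.1    6. ] yaw_y 76.82 z [ 3.5e-03 -3.0e-04 -1.0e+00] F [ 0.1  0.1 -0. ] T [ 0.    0.01 -0.02] w 38.5 j [-0.04  0.37 -0.58  0.   -0.62 -1.76]
```

View pics/w4.png

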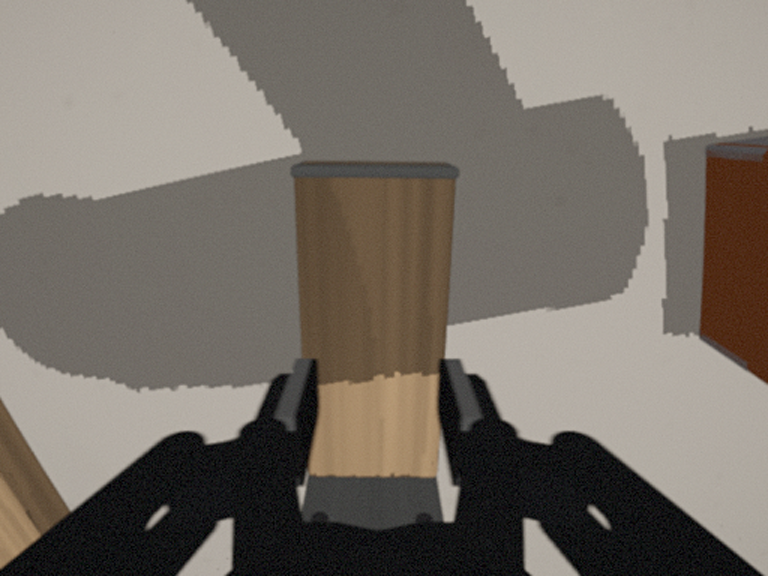

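>>> move_arm --pt "-1 0 0 0 0 0 0" --pt "-1 0 0 0 0 0 0"

```text
clock: 4.45
position: [442.5, -179.0, 4.9]
ee_rot: [0.115, 0.993, 0.0, 0.0]
contact_force: [0.3, 1.1, -1.3]
gripper_width: 4.5
```

```bash
python3 - <<'E'
from h import *
st(); p=pic('wrist'); crop(p,'w5.png',140,220,370,384,3.4); p=pic('side'); crop(p,'s5.png',260,90,380,220,6)
E
```

```text
t 4.45 pos [ 442.5 -179.     4.9] yaw_y 76.82 z [ 8.e-04 -1.e-04 -1.e+00] F [ 0.3  1.1 -1.3] T [-0.06 -0.04 -0.06] w 4.5 j [-0.04  0.37 -0.58  0.   -0.62 -1.76]
```

View pics/w5.png

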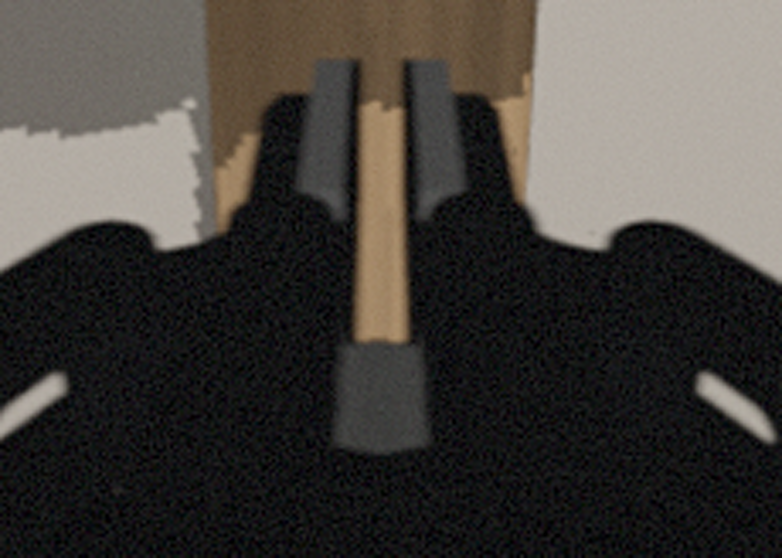

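View pics/s5.png

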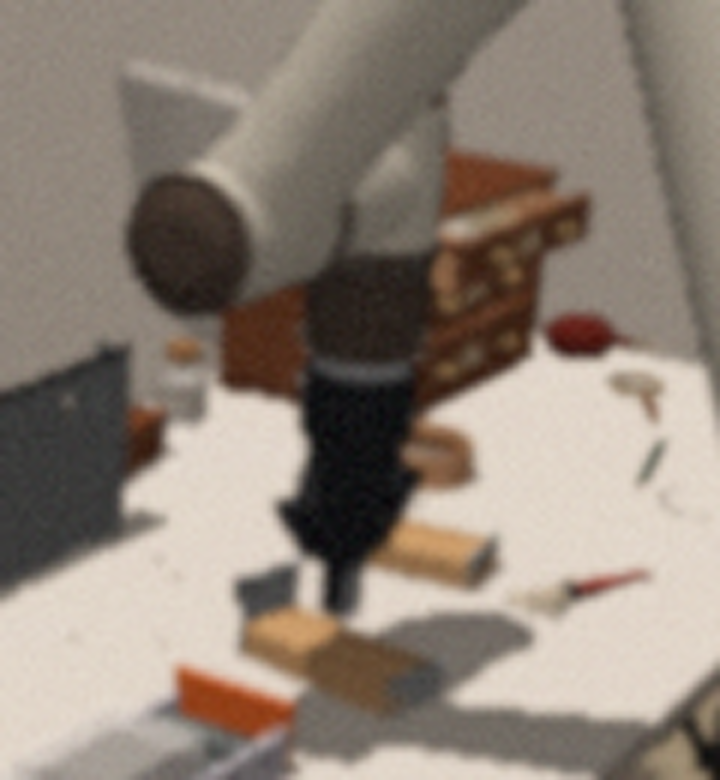

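```bash
python3 - <<'E'
from h import *
np.set_printoptions(precision=1,suppress=True)
s,R=st(); p=pic('wrist'); pd=pic('side'); ps=pic('scene')
P=np.array(s['position'])
for dz in (-19,0,10,19,30): print(dz,proj(p,[P+[0,0,dz]]),proj(pd,[P+[0,0,dz]]))
print('corner of beam top/lip', proj(p,[[443,-180,24],[443,-180,0]]))
Rw,_=cv2.Rodrigues(np.array(p['rvec'])); print(-Rw.T@p['tvec'])
crop(pd,'s6.png',300,170,350,220,14)
E
```

```text
t 4.55 pos [ 442.3 -178.9    4.7] yaw_y 76.82 z [ 0. -0. -1.] F [-0.4 -1.3  0.5] T [-0.  -0.  -0.1] w -0.1 j [-0.   0.4 -0.6  0.  -0.6 -1.8]
-19 [[251.4 210.7]] [[314.  205.7]]
0 [[251.4 221.8]] [[314.4 201.4]]
10 [[251.4 228.5]] [[314.6 199.1]]
19 [[251.4 235.1]] [[314.7 197.1]]
30 [[251.4 244. ]] [[315.  194.6]]
corner of beam top/lip [[249.8 236.7]
 [250.  220.1]]
[ 364.6 -160.7  187.6]
```

View pics/s6.png

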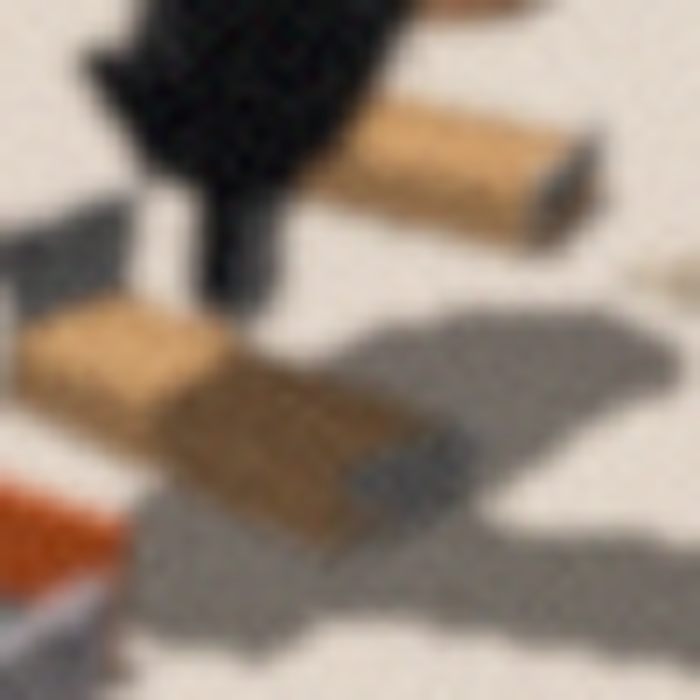

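```bash
python3 - <<'E'
from h import *
np.set_printoptions(precision=1,suppress=True)
s,R=st(); p=pic('wrist'); pd=pic('side'); P=np.array(s['position'])
crop(p,'w7.png',200,200,300,300,7)
for dz in (0,20,30,40):
  for a in (-11,0,11):
    print(dz,a,proj(p,[P+R[:,0]*a+[0,0,dz]]),proj(pd,[P+R[:,0]*a+[0,0,dz]]))
E
```

```text
t 4.7 pos [ 442.2 -178.9    4.5] yaw_y 76.82 z [-0. -0. -1.] F [-0.2 -0.9 -0.9] T [ 0.  -0.  -0.1] w -0.2 j [-0.   0.4 -0.6  0.  -0.6 -1.8]
0 -11 [[251.3 237.4]] [[312.3 200.6]]
0 0 [[251.3 221.7]] [[314.4 201.5]]
0 11 [[251.3 205.3]] [[316.5 202.4]]
20 -11 [[251.3 252.8]] [[312.7 196.1]]
20 0 [[251.3 235.7]] [[314.8 196.9]]
20 11 [[251.3 217.9]] [[316.9 197.8]]
30 -11 [[251.3 261.7]] [[312.9 193.8]]
30 0 [[251.3 243.9]] [[315.  194.6]]
30 11 [[251.3 225.3]] [[317.1 195.5]]
40 -11 [[251.3 271.6]] [[313.1 191.5]]
40 0 [[251.3 253. ]] [[315.2 192.4]]
40 11 [[251.3 233.5]] [[317.3 193.2]]
```

View pics/w7.png

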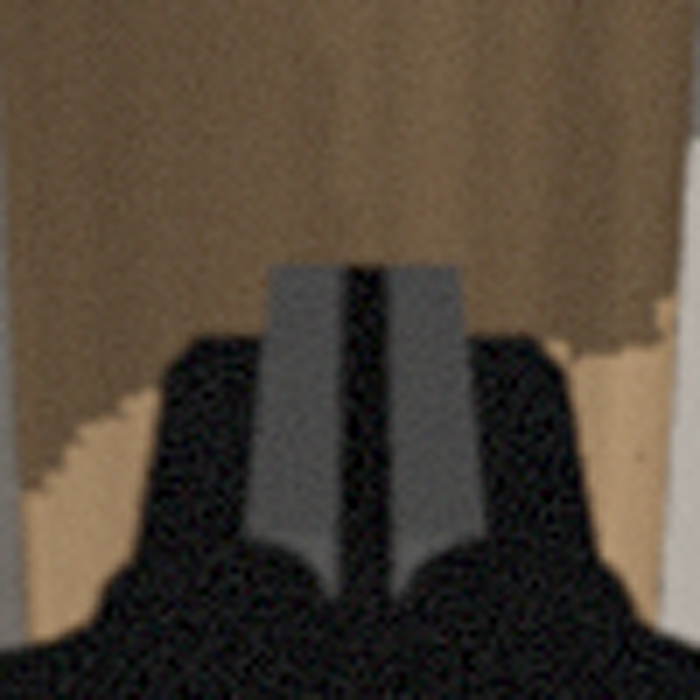

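```bash
python3 - <<'E'
from h import *
np.set_printoptions(precision=1,suppress=True)
s,R=st(); p=pic('wrist'); pd=pic('side'); ps=pic('scene')
print(tri([p,pd],[(251.5,238),(316.8,192)]), R[:,0])
crop(ps,'sc7.png',290,110,410,230,6)
print(proj(ps,[s['position'],s['position']+np.array([0,0,40])]))
E
```

```text
t 4.8 pos [ 442.2 -178.9    4.5] yaw_y 76.82 z [-0. -0. -1.] F [ 0.4  0.2 -0.2] T [-0.1  0.1  0. ] w -0.1 j [-0.   0.4 -0.6  0.  -0.6 -1.8]
[ 432.9 -176.2   48.9] [-1.   0.2  0. ]
[[336.5 201.8]
 [337.2 191.4]]
```

View pics/sc7.png

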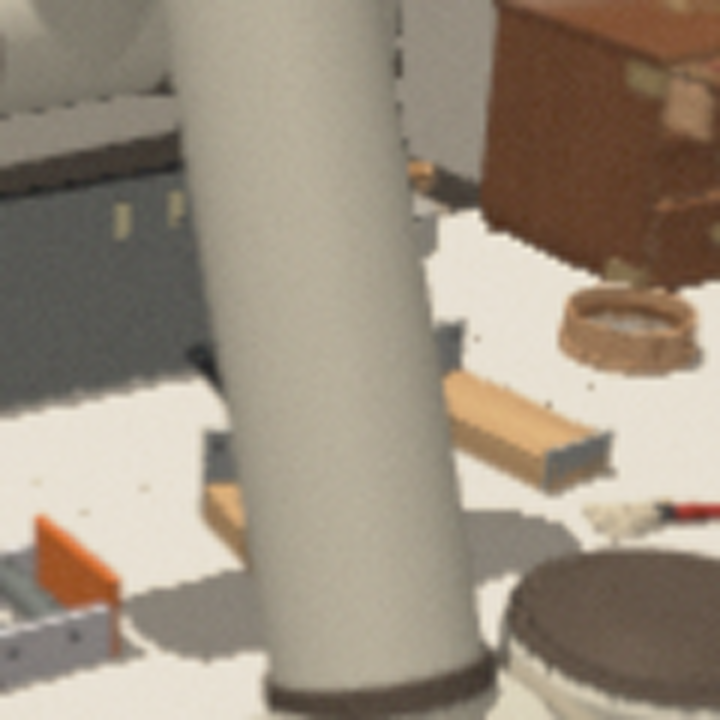

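>>> move_arm --pt "1 0 0 0 0 0 0" --pt "1 0 0 0 0 0 0" --pt "1 0 0 0 0 0 0" --pt "1 0 0 0 0 0 0" --pt "1 0 0 -15 0 0 0"

```text
clock: 5.37
position: [444.7, -179.2, -8.5]
ee_rot: [0.114, 0.993, -0.0, 0.003]
contact_force: [-0.9, 0.3, 0.0]
gripper_width: 60.2
```

>>> move_arm --pt "1 0 0 -5 0 0 0" --pt "1 0 0 -10 0 0 0" --pt "1 0 0 -15 0 0 0" --pt "1 0 0 -15 0 0 0"

```text
clock: 5.7
position: [441.6, -178.9, -26.4]
ee_rot: [0.115, 0.993, -0.0, -0.001]
contact_force: [0.5, 0.1, 0.5]
gripper_width: 86.0
```

```bash
python3 - <<'E'
from h import *
st(); p=pic('wrist'); save(p,'w8.png'); p=pic('side'); crop(p,'s8.png',290,150,360,220,9)
E
```

```text
t 5.7 pos [ 441.6 -178.9  -26.4] yaw_y 76.8 z [-1.9e-03  2.0e-04 -1.0e+00] F [0.5 0.1 0.5] T [ 0.01  0.05 -0.06] w 86.0 j [-0.04  0.43 -0.61 -0.   -0.54 -1.76]
```

View pics/w8.png

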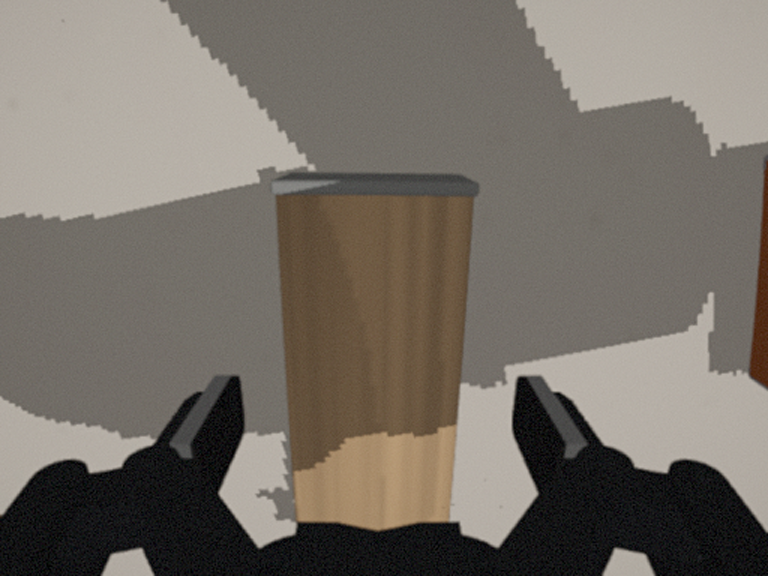

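View pics/s8.png

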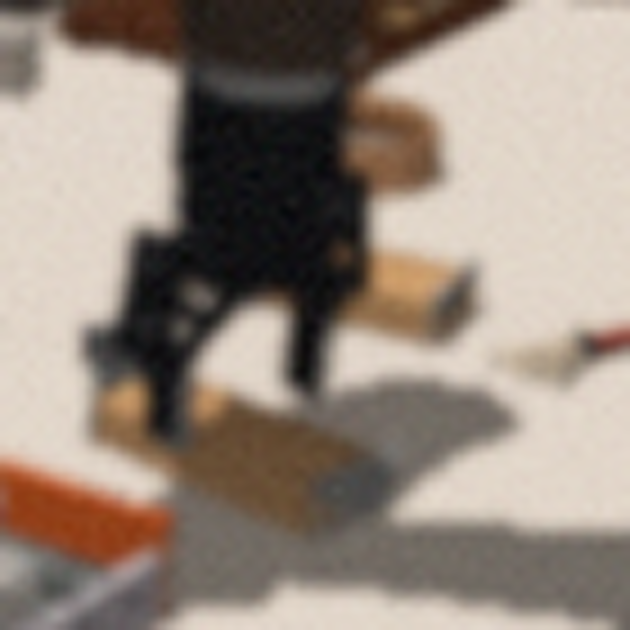

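>>> move_arm --pt "1 0 0 -7 0 0 0" --pt "1 0 0 -14 0 0 0" --pt "1 0 0 -20 0 0 0" --pt "1 0 0 -20 0 0 0"

```text
clock: 6.13
position: [441.1, -178.8, -46.9]
ee_rot: [0.115, 0.993, -0.0, -0.001]
contact_force: [0.5, -0.2, -0.1]
gripper_width: 85.2
```

```bash
python3 - <<'E'
from h import *
st(); p=pic('side'); crop(p,'s9.png',290,150,360,220,9)
E
```

```text
t 6.13 pos [ 441.1 -178.8  -46.9] yaw_y 76.79 z [-2.8e-03  3.0e-04 -1.0e+00] F [ 0.5 -0.2 -0.1] T [0.01 0.03 0.  ] w 85.2 j [-0.04  0.47 -0.62 -0.   -0.48 -1.76]
```

View pics/s9.png

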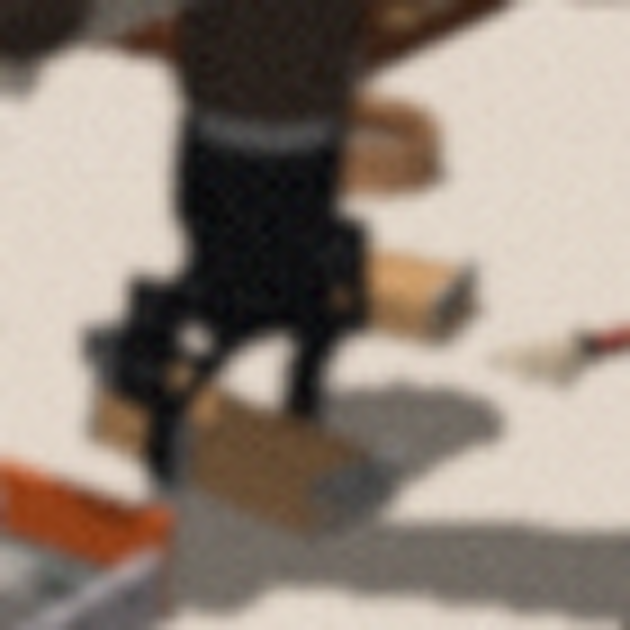

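>>> move_arm --pt "0.3 0 0 0 0 0 0" --pt "0.1 0 0 0 0 0 0" --pt "-1 0 0 0 0 0 0" --pt "-1 0 0 0 0 0 0" --pt "-1 0 0 0 0 0 0"

```text
clock: 6.6
position: [443.7, -179.2, -43.7]
ee_rot: [0.114, 0.993, -0.0, 0.002]
contact_force: [-1.2, 0.3, 10.9]
gripper_width: 54.8
```

>>> move_arm --pt "-1 0 0 0 0 0 0" --pt "-1 0 0 0 0 0 0"

```text
clock: 6.77
position: [443.7, -179.2, -43.6]
ee_rot: [0.114, 0.993, -0.0, 0.002]
contact_force: [-1.6, 0.8, 11.6]
gripper_width: 54.8
```

```bash
python3 - <<'E'
from h import *
st(); p=pic('wrist'); save(p,'w10.png')
E
```

```text
t 6.77 pos [ 443.7 -179.2  -43.6] yaw_y 76.89 z [ 3.e-03 -7.e-04 -1.e+00] F [-1.6  0.8 11.6] T [0.27 0.53 0.1 ] w 54.8 j [-0.04  0.46 -0.62  0.   -0.49 -1.76]
```

View pics/w10.png

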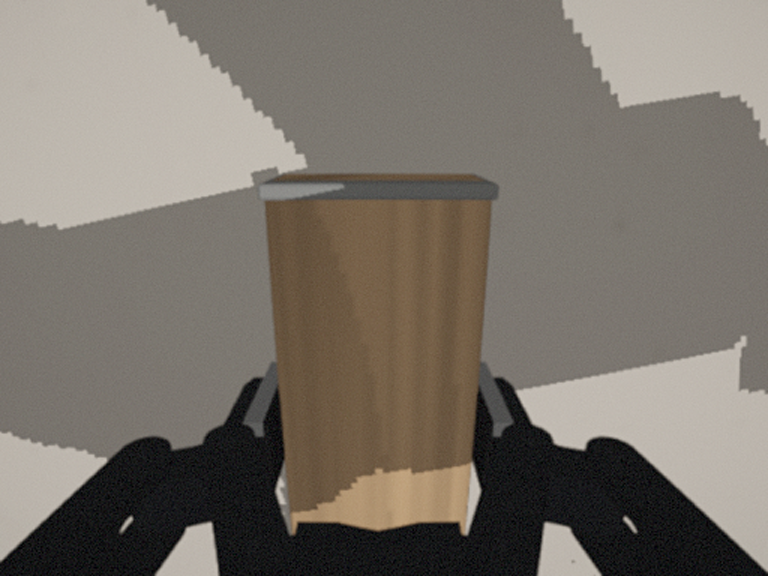

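>>> move_arm --pt "-1 0 0 20 0 0 0" --pt "-1 0 0 50 0 0 0" --pt "-1 0 0 80 0 0 0" --pt "-1 0 0 100 0 0 0" --pt "-1 0 0 100 0 0 0"

```text
clock: 7.23
position: [445.5, -179.4, 58.9]
ee_rot: [0.114, 0.993, -0.0, 0.005]
contact_force: [0.9, 0.5, -1.7]
gripper_width: 54.8
```

>>> move_arm --pt "-1 30 14 0 0 0 0.05" --pt "-1 60 28 0 0 0 0.1" --pt "-1 90 42 0 0 0 0.153" --pt "-1 120 56 0 0 0 0.153" --pt "-1 138 66 0 0 0 0.153"

```text
clock: 7.65
position: [582.5, -111.7, 53.3]
ee_rot: [0.038, 0.999, 0.0, 0.0]
contact_force: [-0.0, -0.4, -1.3]
gripper_width: 55.1
```

```bash
python3 - <<'E'
from h import *
p=pic('wrist');st(); p=pic('wrist'); save(p,'w11.png')
import pickle; pickle.dump(p,open('w11.pkl','wb'))
E
```

```text
t 7.7 pos [ 585.5 -110.5   53.2] yaw_y 85.74 z [ 3.2e-03 -2.0e-04 -1.0e+00] F [ 4.8 -0.6 -1.6] T [ 0.03 -0.63  0.01] w 55.0 j [ 0.09  0.46 -0.25  0.   -0.86 -1.73]
```

View pics/w11.png

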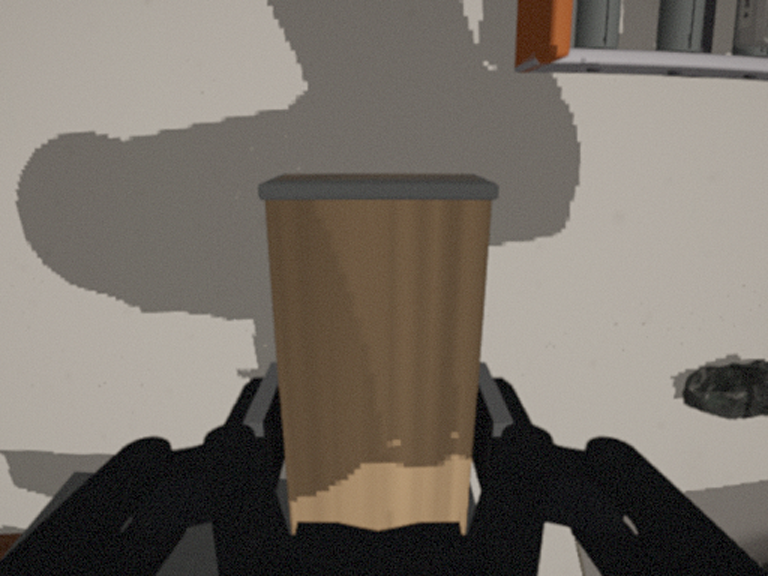

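```bash
python3 - <<'E'
from fit import *
import pickle; p=pickle.load(open('w2.pkl','rb'))
g=cv2.cvtColor(p['frame'],cv2.COLOR_BGR2GRAY).astype(float)
print(g[336:352,190:212].astype(int))
print(g[345,215:240].astype(int)); print(g[345,284:325].astype(int))
st()
E
```

```text
[[ 43  38  43  39  36  44  30  46  35  46  38  45  38  46  36  38  39  46
   40  39  39  44]
 [ 37  39  43  37  41  36  42  41  34  36  35  33  40  42  39  35  38  45
   42  46  35  43]
 [ 46  38  40  42  39  49  52  49  47  46  46  53  48  40  38  39  37  40
   39  42  44  41]
 [ 38  41  37  42  38  50  73  74  66  67  75  79  56  44  44  46  38  36
   39  37  38  42]
 [ 37  33  39  37  39  60  95 114 108 110 110  95  70  39  37  44  38  34
   40  46  41  40]
 [ 45  40  42  33  52  85 122 141 141 141 138 119  69  40  45  44  41  46
   38  31  41  37]
 [ 39  40  47  27  53  97 132 146 143 145 141 117  65  38  39  41  40  38
   43  40  41  46]
 [ 39  33  43  36  56 107 140 146 143 143 140 110  57  36  36  41  43  41
   44  40  28  37]
 [ 43  41  42  39  61 113 138 144 143 144 135  99  55  36  40  37  38  40
   35  40  46  45]
 [ 32  44  31  36  76 126 141 145 146 148 130  92  52  32  42  42  40  38
   47  35  36  40]
 [ 42  37  36  50  85 127 138 139 141 140 121  76  44  32  37  26  40  37
   35  41  43  39]
 [ 42  33  38  43 101 135 141 133 114 102  89  50  25  26  35  36  38  33
   34  30  34  32]
 [ 42  31  40  61 105 143 143 117  74  53  35  28  22  16  20   9  22  19
   24  16  19  15]
 [ 40  42  31  69 118 144 144 114  60  15  13  24  12   0  18  16  11  17
    6  16  10  10]
 [ 41  35  46  78 118 134 138 101  47   7  15   2   1  13  16  14   0  14
    4  17  18   5]
 [ 44  44  44  49  81  92  88  59  34   2  20  18  19  16  16  11   4  24
   22   3   8   9]]
[ 45  40  36  45  43  46  91 141 146 146 145 143 131  83  42  28  39  37
  39  38  41  45  44  41  35]
[ 42  41  38  39  72 120 142 142 145 147 141 112  68  42  38  39  37  40
  41  37  43  40  49  42  32  45  40  40  41  42  33  47  95 134 143 141
 147 144 117  73  40]
t 7.75 pos [ 582.7 -111.3   52.9] yaw_y 85.7 z [ 0.  0. -1.] F [-0.2 -0.  -2.3] T [0.02 0.08 0.02] w 55.2 j [ 0.08  0.46 -0.25 -0.   -0.86 -1.73]
```

```bash
python3 - <<'E'
from fit import *
from scipy.optimize import brentq
import pickle; p=pickle.load(open('w2.pkl','rb'))
g=cv2.cvtColor(p['frame'],cv2.COLOR_BGR2GRAY).astype(float)
rng=[(190,210),(217,234),(286,302),(312,328)]
obs={}
for r in (342,343,344,345):
    for k,(a,b) in enumerate(rng):
        w=np.clip((g[r,a:b]-40)/104,0,1); 
        if r==345 and k==3: b=325;w=w[:13]
        obs[r,k]=(np.sum(np.arange(a,a+len(w))*w)/w.sum(), w.sum())
lat=[-90,-50,50,90]
cam=-cv2.Rodrigues(np.array(p['rvec']))[0].T@p['tvec']
def pt(q,x,y,z):
    c,s=np.cos(q[2]),np.sin(q[2]); return np.array([q[0]+c*x-s*y,q[1]+s*x+c*y,z])
def col(q,x,y,row):
    z=brentq(lambda z:proj(p,[pt(q,x,y,z)])[0,1]-row,60,160); return proj(p,[pt(q,x,y,z)])[0,0],z
def f(q):
    out=[]
    for (r,k),(c,w) in obs.items():
        l=max(col(q,0,lat[k]-5,r)[0],col(q,5,lat[k]-5,r)[0]); h=min(col(q,0,lat[k]+5,r)[0],col(q,5,lat[k]+5,r)[0])
        out.append((l+h)/2-c)
    for (y,uv) in ((-125,(170+83/4.4,250+208/4.4)),(125,(170+685/4.4,250+196/4.4))):
        out+=list(proj(p,[pt(q,0,y,0)])[0]-uv)
    return np.array(out)
r=least_squares(f,[705,-187,-.077],x_scale=[10,10,.1]);q=r.x;print(q,np.degrees(q[2]),r.fun)
c,s=np.cos(q[2]),np.sin(q[2])
for l in (70,-70): print('seat',q[0]-67*c-l*s,q[1]-67*s+l*c)
# lateral of TCP in seat frame now
S=readout.read_state()['position']; d=S[:2]-q[:2]; print('x',d@[c,s]+67,'lat L',d@[-s,c]-70)
E
```

```text
[ 703.66 -187.67   -0.08] -4.400673709215065 [ 0.44  0.27 -0.16 -0.32  0.31  0.25 -0.19 -0.27  0.38  0.17 -0.1  -0.27
  0.23  0.33 -0.07 -0.3  -0.38 -0.61 -0.47 -0.61]
seat 642.2294109405426 -112.7315793740201
seat 631.4871056730766 -252.31883838264372
x -59.50985216685102 lat L -3.1680322852282785
```

>>> move_arm --pt "-1 10 0 -12 0 0 0" --pt "-1 20 0.3 -22.5 0 0 0" --pt "-1 34 0.5 -22.5 0 0 0" --pt "-1 34 0.5 -22.5 0 0 0"

```text
clock: 8.08
position: [614.5, -112.7, 30.0]
ee_rot: [0.039, 0.999, -0.0, -0.001]
contact_force: [0.8, 0.2, -1.3]
gripper_width: 55.0
```

```bash
cat > seat.py <<'E'
from fit import *
q=np.array([704.5,-187.2,np.radians(-4.4)])
def sp(l=70):
    s,R=st(); c,n=np.cos(q[2]),np.sin(q[2]); d=s['position'][:2]-q[:2]
    print('seat frame x %.1f lat %.1f under %.1f yaw %.2f'%(d@[c,n]+67,d@[-n,c]-l,s['position'][2]+43.6,np.degrees(np.arctan2(R[1,1],R[0,1])-np.pi/2-q[2])))
E
python3 - <<'E'
from seat import *
p=pic('side'); sp(); p=pic('side'); crop(p,'s12.png',220,120,320,220,7);p=pic('scene'); crop(p,'sc12.png',250,100,350,200,7)
E
```

```text
t 8.13 pos [ 613.5 -112.7   30.5] yaw_y 85.55 z [-0.  0. -1.] F [-0.9  1.6 -3.1] T [-0.04  0.02  0.02] w 54.9 j [ 0.08  0.53 -0.19 -0.   -0.85 -1.73]
seat frame x -29.5 lat -2.7 under 74.1 yaw -0.05
```

View pics/s12.png

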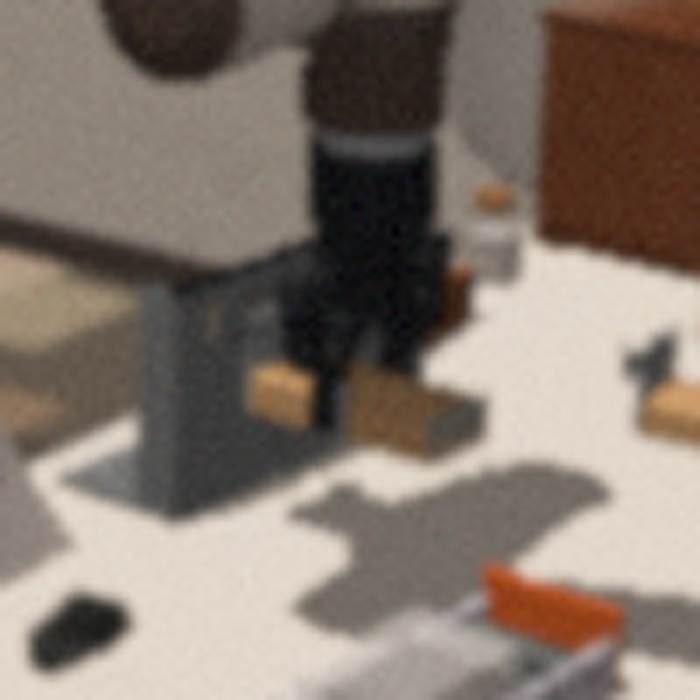

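View pics/sc12.png

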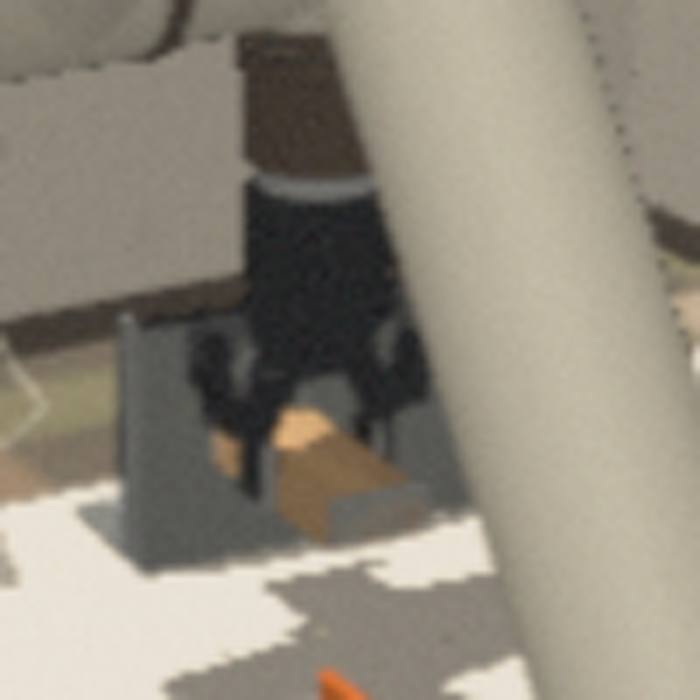

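>>> move_arm --pt "-1 0 2 0 0 0 0" --pt "-1 0 2 0 0 0 0" --pt "-1 0 2 0 0 0 0"

```text
clock: 8.48
position: [613.8, -110.4, 32.4]
ee_rot: [0.039, 0.999, 0.0, 0.0]
contact_force: [0.5, 0.4, -2.4]
gripper_width: 54.7
```

```bash
python3 - <<'E'
from seat import *
sp()
E
```

```text
t 8.48 pos [ 613.8 -110.4   32.4] yaw_y 85.58 z [ 0.  0. -1.] F [ 0.5  0.4 -2.4] T [ 0.01 -0.02 -0.02] w 54.7 j [ 0.08  0.53 -0.19 -0.   -0.85 -1.73]
seat frame x -29.4 lat -0.4 under 76.0 yaw -0.02
```

>>> move_arm --pt "-1 6 -0.5 -1.5 0 0 0" --pt "-1 12 -0.9 -1.5 0 0 0" --pt "-1 18 -1.4 -1.5 0 0 0" --pt "-1 23 -1.8 -1.5 0 0 0" --pt "-1 23 -1.8 -1.5 0 0 0"

```text
clock: 8.9
position: [638.8, -112.4, 30.4]
ee_rot: [0.039, 0.999, -0.0, 0.001]
contact_force: [0.1, 0.2, -2.2]
gripper_width: 54.8
```

```bash
python3 - <<'E'
from seat import *
sp()
E
```

```text
t 8.9 pos [ 638.8 -112.4   30.4] yaw_y 85.58 z [ 0. -0. -1.] F [ 0.1  0.2 -2.2] T [ 0.01 -0.   -0.  ] w 54.8 j [ 0.07  0.57 -0.13  0.   -0.88 -1.72]
seat frame x -4.2 lat -0.4 under 74.0 yaw -0.02
```

>>> move_arm --pt "-1 3 -0.2 0 0 0 0" --pt "-1 6 -0.5 0 0 0 0" --pt "-1 9 -0.7 0 0 0 0" --pt "-1 9 -0.7 0 0 0 0"

```text
clock: 9.23
position: [641.5, -112.8, 29.5]
ee_rot: [0.039, 0.999, 0.0, -0.005]
contact_force: [-9.4, 1.5, 1.7]
gripper_width: 54.8
```

```bash
python3 - <<'E'
from seat import *
sp()
E
```

```text
t 9.23 pos [ 641.5 -112.8   29.5] yaw_y 85.51 z [-0.01  0.   -1.  ] F [-9.4  1.5  1.7] T [0.36 2.05 0.02] w 54.8 j [ 0.07  0.58 -0.11 -0.   -0.9  -1.72]
seat frame x -1.5 lat -0.7 under 73.1 yaw -0.09
```

>>> move_arm --pt "-1 -3 0.2 -3 0 0 0" --pt "-1 -3 0.2 -6 0 0 0" --pt "-1 -3 0.2 -9 0 0 0" --pt "-1 -3 0.2 -12 0 0 0" --pt "-1 -3 0.2 -12 0 0 0"

```text
clock: 9.65
position: [642.0, -112.9, 17.4]
ee_rot: [0.039, 0.999, 0.0, -0.002]
contact_force: [-4.2, 0.4, -1.9]
gripper_width: 55.1
```

```bash
python3 - <<'E'
from seat import *
sp()
E
```

```text
t 9.65 pos [ 642.  -112.9   17.4] yaw_y 85.54 z [-0.  0. -1.] F [-4.2  0.4 -1.9] T [-0.01  1.07 -0.09] w 55.1 j [ 0.07  0.59 -0.12 -0.   -0.86 -1.72]
seat frame x -1.0 lat -0.7 under 61.0 yaw -0.06
```

>>> move_arm --pt "-1 0 0 -2 0 0 0" --pt "-1 0 0 -4 0 0 0" --pt "-1 0 0 -6 0 0 0" --pt "-1 0 0 -6 0 0 0"

```text
clock: 9.98
position: [641.9, -112.9, 14.4]
ee_rot: [0.038, 0.999, -0.0, -0.001]
contact_force: [-11.5, 2.0, 9.3]
gripper_width: 55.0
```

```bash
python3 - <<'E'
from seat import *
sp()
E
```

```text
t 9.98 pos [ 641.9 -112.9   14.4] yaw_y 85.61 z [-0. -0. -1.] F [-11.5   2.    9.3] T [ 0.41  2.44 -0.03] w 55.0 j [ 0.07  0.59 -0.13  0.   -0.85 -1.72]
seat frame x -1.1 lat -0.7 under 58.0 yaw 0.01
```

>>> move_arm --pt "0 0 0 3 0 0 0" --pt "1 0 0 3 0 0 0" --pt "1 0 0 3 0 0 0" --pt "1 0 0 3 0 0 0" --pt "1 0 0 3 0 0 0"

```text
clock: 10.4
position: [644.6, -112.7, 15.9]
ee_rot: [0.038, 0.999, -0.0, 0.001]
contact_force: [0.7, -0.3, 0.3]
gripper_width: 85.2
```

>>> move_arm --pt "1 0 0 20 0 0 0" --pt "1 0 0 60 0 0 0" --pt "1 0 0 100 0 0 0" --pt "1 -30 0 130 0 0 0" --pt "1 -60 0 150 0 0 0"

```text
clock: 10.82
position: [585.8, -112.9, 168.9]
ee_rot: [0.038, 0.999, -0.0, 0.003]
contact_force: [0.1, -0.7, 0.8]
gripper_width: 85.3
```

```bash
python3 - <<'E'
from seat import *
sp(); p=pic('wrist'); save(p,'w13.png'); 
E
```

```text
t 10.82 pos [ 585.8 -112.9  168.9] yaw_y 85.62 z [ 0.01 -0.   -1.  ] F [ 0.1 -0.7  0.8] T [ 0.03  0.03 -0.02] w 85.3 j [ 0.08  0.35 -0.11  0.   -1.11 -1.73]
seat frame x -57.1 lat -5.0 under 212.5 yaw 0.02
```

View pics/w13.png

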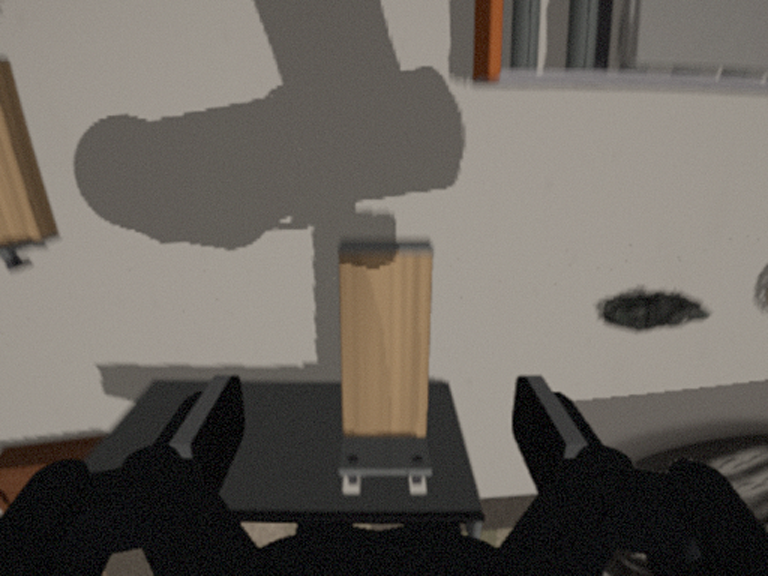

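>>> move_arm --pt "1 -12 -36 12 0 0 0.05" --pt "1 -24 -72 24 0 0 0.1" --pt "1 -36 -108 36 0 0 0.15" --pt "1 -48 -144 48 0 0 0.2" --pt "1 -54 -160 48 0 0 0.2"

```text
clock: 11.28
position: [529.7, -276.8, 216.6]
ee_rot: [-0.061, 0.998, -0.002, 0.003]
contact_force: [0.3, -0.1, 1.0]
gripper_width: 85.3
```

>>> move_arm --pt "1 -12 -36 10 0 0 0" --pt "1 -24 -72 20 0 0 0" --pt "1 -40 -105 20 0 0 0" --pt "1 -45 -110 20 0 0 0" --pt "1 -45 -110 20 0 0 0"

```text
clock: 11.7
position: [483.1, -384.7, 233.1]
ee_rot: [-0.059, 0.998, 0.0, -0.0]
contact_force: [0.8, 0.3, -0.2]
gripper_width: 85.6
```

```bash
python3 - <<'E'
from seat import *
p=pic('wrist');sp(); p=pic('wrist'); save(p,'w14.png'); 
import pickle; pickle.dump(p,open('w14.pkl','wb'))
E
```

```text
t 11.75 pos [ 483.9 -383.4  233.1] yaw_y 96.92 z [ 0.  0. -1.] F [ 0.5 -0.6 -0.9] T [ 0.03  0.03 -0.01] w 85.5 j [-0.41  0.35  0.06 -0.   -1.28 -1.04]
seat frame x -137.9 lat -282.5 under 276.7 yaw 11.32
```

View pics/w14.png

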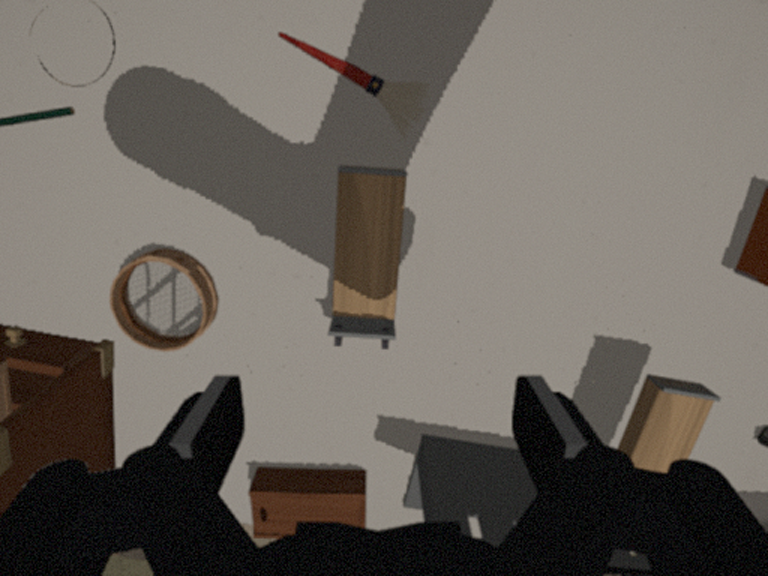

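```bash
python3 - <<'E'
from fit import *
import pickle; p=pickle.load(open('w14.pkl','rb'))
uv=np.array([(406,171),(340,166),(396,320),(334,317),(395,338),(328.5,334)])/1.5
lb=[(-67,28,29),(-67,-28,29),(64,28,24),(64,-28,24),(67,28,58),(67,-28,58)]
q,r=fitpts(p,lb,uv,[485,-385,.1]); print('ledge far',q,np.degrees(q[2]));print(r)
E
```

```text
ledge far [ 498.12 -389.13    0.06] 3.194809599800598
[[ 1.35 -0.38]
 [-1.28 -0.12]
 [-0.46  0.02]
 [-0.95 -0.51]
 [ 1.03  0.58]
 [ 0.2   0.55]]
```

>>> move_arm --pt "1 5 -2 -40 0 0 -0.065" --pt "1 14 -5.5 -80 0 0 -0.065" --pt "1 14 -5.5 -120 0 0 -0.065" --pt "1 14 -5.5 -160 0 0 -0.065" --pt "1 14 -5.5 -175 0 0 -0.065"

```text
clock: 12.22
position: [495.8, -384.2, 52.0]
ee_rot: [-0.03, 1.0, 0.003, -0.004]
contact_force: [-0.6, 0.3, -0.7]
gripper_width: 85.1
```

```bash
python3 - <<'E'
from seat import *
p=pic('wrist');sp(); p=pic('wrist'); save(p,'w15.png'); 
E
```

```text
t 12.27 pos [ 495.1 -384.    50.8] yaw_y 93.39 z [-0.01  0.01 -1.  ] F [-0.   0.4 -3.2] T [0.07 0.1  0.08] w 85.7 j [-0.4   0.52 -0.15 -0.   -0.91 -1.11]
seat frame x -126.7 lat -282.3 under 94.4 yaw 7.79
```

View pics/w15.png

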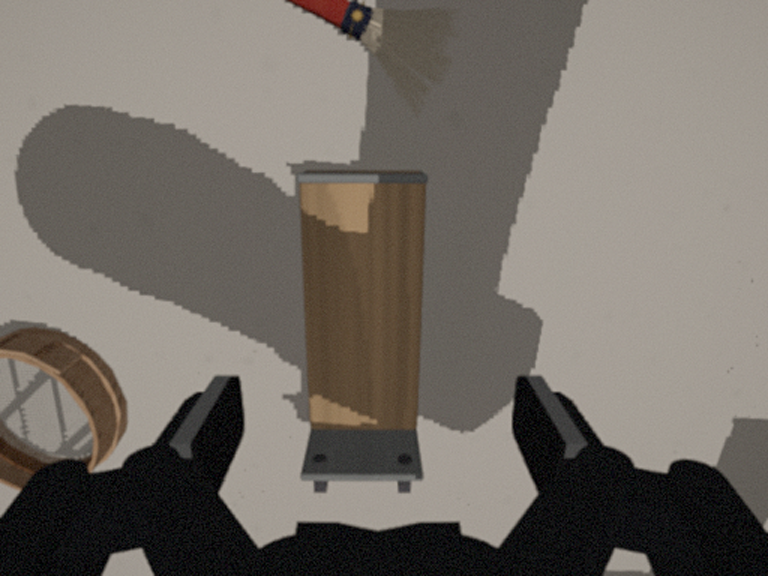

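>>> move_arm --pt "1 1 -6.5 -15 0 0 0" --pt "1 1 -6.5 -45 0 0 0" --pt "1 1 -6.5 -75 0 0 0" --pt "1 1 -6.5 -95 0 0 0" --pt "1 1 -6.5 -95 0 0 0"

```text
clock: 12.73
position: [498.3, -392.8, -39.1]
ee_rot: [-0.029, 1.0, 0.001, -0.002]
contact_force: [-0.7, 0.4, -0.9]
gripper_width: 85.4
```

```bash
python3 - <<'E'
from seat import *
p=pic('wrist');sp(); save(p,'w16.png'); 
E
```

```text
t 12.78 pos [ 499.8 -393.9  -36.6] yaw_y 93.42 z [-0.  0. -1.] F [0.2 0.1 0. ] T [-0.04 -0.04  0.05] w 85.4 j [-0.41  0.64 -0.21  0.   -0.73 -1.1 ]
seat frame x -121.3 lat -291.8 under 7.0 yaw 7.82
```

View pics/w16.png

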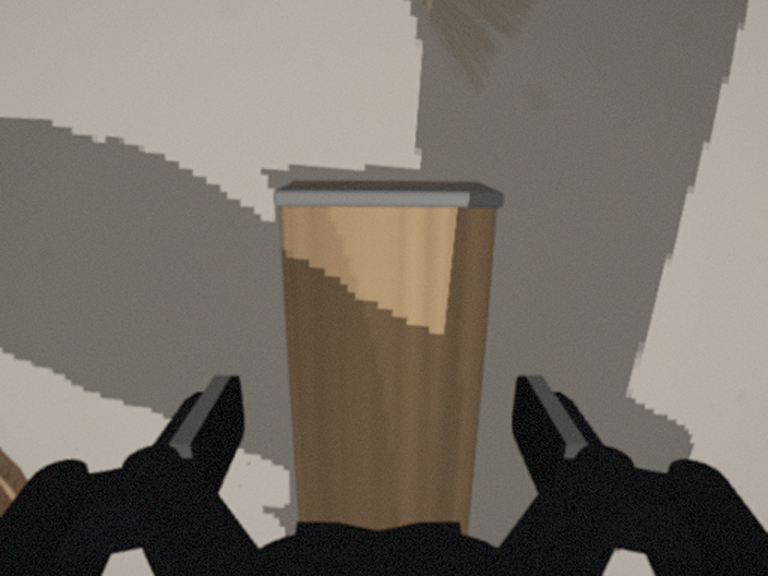

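>>> move_arm --pt "1 0 2.5 -4 0 0 0" --pt "1 0 2.5 -8 0 0 0" --pt "1 0 2.5 -8 0 0 0"

```text
clock: 13.03
position: [500.4, -392.3, -43.1]
ee_rot: [-0.029, 1.0, -0.001, 0.001]
contact_force: [0.1, -0.1, 0.1]
gripper_width: 85.6
```

>>> move_arm --pt "0.3 0 0 0 0 0 0" --pt "0.1 0 0 0 0 0 0" --pt "-1 0 0 0 0 0 0" --pt "-1 0 0 0 0 0 0" --pt "-1 0 0 0 0 0 0"

```text
clock: 13.45
position: [500.1, -392.7, -43.3]
ee_rot: [-0.029, 1.0, -0.001, 0.001]
contact_force: [0.7, 1.2, 5.0]
gripper_width: 54.6
```

```bash
python3 - <<'E'
from seat import *
p=pic('wrist');sp(); save(p,'w17.png'); 
E
```

```text
t 13.5 pos [ 500.1 -392.7  -43.3] yaw_y 93.33 z [ 0. -0. -1.] F [0.6 0.8 4.9] T [ 0.52  0.02 -0.05] w 54.6 j [-0.41  0.64 -0.21  0.   -0.71 -1.1 ]
seat frame x -121.1 lat -290.6 under 0.3 yaw 7.73
```

View pics/w17.png

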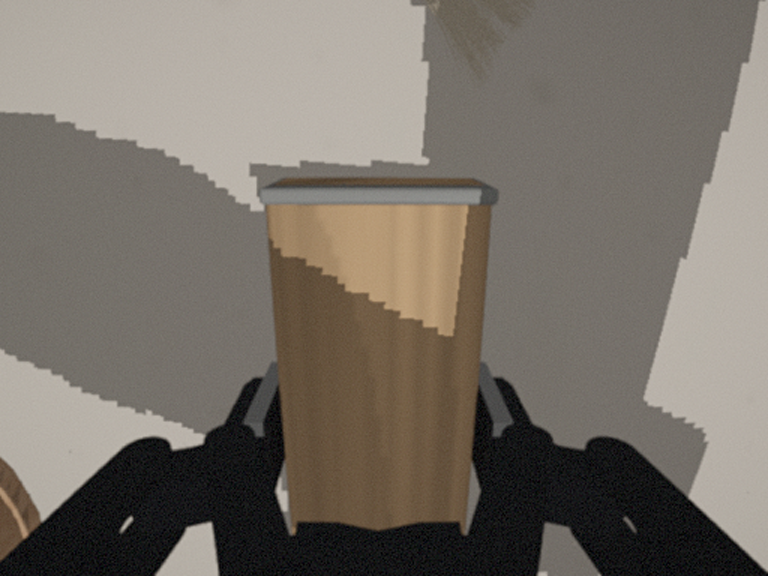

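>>> move_arm --pt "-1 0 0 20 0 0 0" --pt "-1 0 0 50 0 0 0" --pt "-1 0 0 80 0 0 0" --pt "-1 0 0 100 0 0 0" --pt "-1 0 0 100 0 0 0"

```text
clock: 13.92
position: [501.9, -394.0, 60.3]
ee_rot: [-0.029, 1.0, -0.002, 0.004]
contact_force: [1.3, -0.9, -0.5]
gripper_width: 54.9
```

>>> move_arm --pt "-1 20 28 0 0 0 -0.05" --pt "-1 40 56 0 0 0 -0.1" --pt "-1 60 84 0 0 0 -0.135" --pt "-1 80 112 0 0 0 -0.135" --pt "-1 88 142 0 0 0 -0.135"

```text
clock: 14.33
position: [588.4, -248.9, 53.4]
ee_rot: [0.039, 0.999, 0.0, -0.001]
contact_force: [0.1, -0.4, -1.0]
gripper_width: 55.0
```

```bash
python3 - <<'E'
from seat import *
p=pic('wrist');p=pic('wrist');sp(-70); save(p,'w18.png'); 
E
```

```text
t 14.43 pos [ 587.6 -246.    53.3] yaw_y 85.84 z [-0.  0. -1.] F [-0.6  0.4 -2.5] T [-0.03  0.05  0.04] w 55.2 j [-0.14  0.53 -0.13 -0.   -0.92 -1.5 ]
seat frame x -45.1 lat 2.4 under 96.9 yaw 0.24
```

View pics/w18.png

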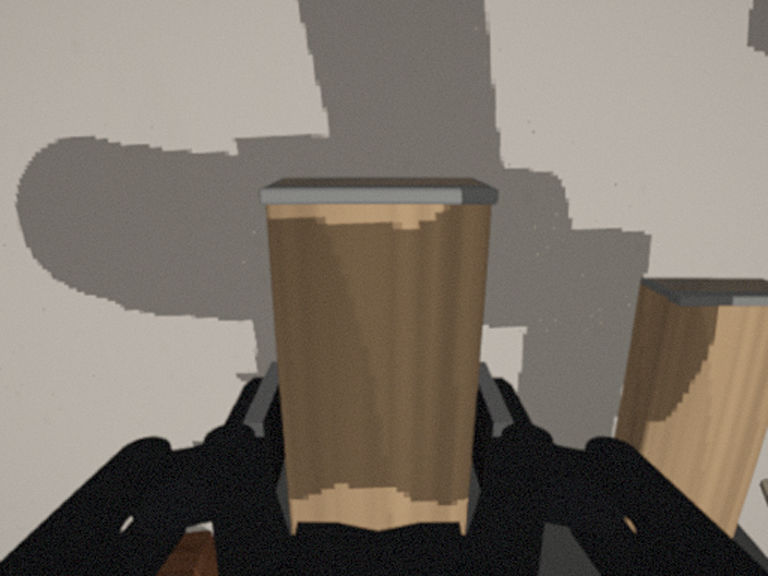

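>>> move_arm --pt "-1 4 -2 -10 0 0 -0.004" --pt "-1 8 -4 -20 0 0 -0.004" --pt "-1 14 -4.3 -23 0 0 -0.004" --pt "-1 18 -4.3 -23 0 0 -0.004" --pt "-1 18 -4.3 -23 0 0 -0.004"

```text
clock: 14.85
position: [605.6, -255.7, 31.4]
ee_rot: [0.041, 0.999, -0.0, -0.0]
contact_force: [0.2, 0.7, -2.0]
gripper_width: 55.2
```

```bash
python3 - <<'E'
from seat import *
p=pic('side');sp(-70); crop(p,'s19.png',220,120,320,220,6)
E
```

```text
t 14.9 pos [ 605.4 -255.5   32. ] yaw_y 85.28 z [-0. -0. -1.] F [ 0.9 -0.8 -2. ] T [ 0.04 -0.02  0.  ] w 55.4 j [-0.15  0.58 -0.1   0.   -0.89 -1.5 ]
seat frame x -26.5 lat -5.7 under 75.6 yaw -0.32
```

View pics/s19.png

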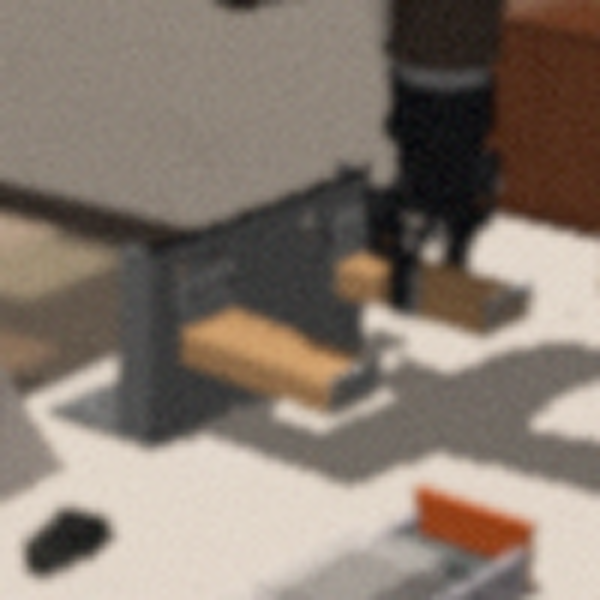

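>>> move_arm --pt "-1 0 2.5 -1 0 0 0.005" --pt "-1 0 4.5 -1 0 0 0.005" --pt "-1 0 4.5 -1 0 0 0.005" --pt "-1 0 4.5 -1 0 0 0.005"

```text
clock: 15.23
position: [605.2, -249.9, 31.9]
ee_rot: [0.038, 0.999, -0.0, 0.0]
contact_force: [0.4, -0.7, -1.9]
gripper_width: 54.8
```

```bash
python3 - <<'E'
from seat import *
sp(-70)
E
```

```text
t 15.23 pos [ 605.2 -249.9   31.9] yaw_y 85.65 z [ 0. -0. -1.] F [ 0.4 -0.7 -1.9] T [ 0.01 -0.01 -0.02] w 54.8 j [-0.15  0.57 -0.11 -0.   -0.89 -1.5 ]
seat frame x -27.1 lat -0.1 under 75.5 yaw 0.05
```

Advance about 22 mm into the slots.

>>> move_arm --pt "-1 6 -0.7 -1.5 0 0 0" --pt "-1 12 -1.2 -1.5 0 0 0" --pt "-1 17 -1.6 -1.5 0 0 0" --pt "-1 21 -2 -1.5 0 0 0" --pt "-1 21 -2 -1.5 0 0 0"

```text
clock: 15.65
position: [627.5, -252.2, 29.9]
ee_rot: [0.038, 0.999, -0.0, 0.0]
contact_force: [-0.4, -0.1, -0.8]
gripper_width: 54.8
```

```bash
python3 - <<'E'
from seat import *
sp(-70)
E
```

```text
t 15.65 pos [ 627.5 -252.2   29.9] yaw_y 85.65 z [ 0. -0. -1.] F [-0.4 -0.1 -0.8] T [-0.03 -0.03 -0.01] w 54.8 j [-0.14  0.61 -0.05  0.   -0.91 -1.5 ]
seat frame x -4.8 lat -0.7 under 73.5 yaw 0.05
```

>>> move_arm --pt "-1 3 -0.2 0 0 0 0" --pt "-1 6 -0.4 0 0 0 0" --pt "-1 8 -0.6 0 0 0 0" --pt "-1 8 -0.6 0 0 0 0"

```text
clock: 15.98
position: [629.6, -252.1, 29.3]
ee_rot: [0.039, 0.999, 0.001, -0.005]
contact_force: [-10.1, 1.8, 1.8]
gripper_width: 54.8
```

```bash
python3 - <<'E'
from seat import *
sp(-70)
E
```

```text
t 15.98 pos [ 629.6 -252.1   29.3] yaw_y 85.57 z [-0.01  0.   -1.  ] F [-10.1   1.8   1.8] T [0.37 2.09 0.03] w 54.8 j [-0.14  0.62 -0.03 -0.   -0.93 -1.5 ]
seat frame x -2.7 lat -0.5 under 72.9 yaw -0.03
```

Contact at −2.7, as expected for plate contact. Lower.

>>> move_arm --pt "-1 -3 0.2 -3 0 0 0" --pt "-1 -3 0.2 -6 0 0 0" --pt "-1 -3 0.2 -9 0 0 0" --pt "-1 -3 0.2 -12 0 0 0" --pt "-1 -3 0.2 -12 0 0 0"

```text
clock: 16.4
position: [629.9, -252.4, 16.8]
ee_rot: [0.038, 0.999, 0.0, -0.002]
contact_force: [-4.5, -0.4, -2.7]
gripper_width: 54.8
```

>>> move_arm --pt "-1 0 0 -2 0 0 0" --pt "-1 0 0 -4 0 0 0" --pt "-1 0 0 -6 0 0 0" --pt "-1 0 0 -6 0 0 0"

```text
clock: 16.73
position: [629.7, -252.5, 14.4]
ee_rot: [0.038, 0.999, -0.0, -0.001]
contact_force: [-10.7, 2.0, 10.8]
gripper_width: 54.9
```

```bash
python3 - <<'E'
from seat import *
sp(-70)
E
```

```text
t 16.73 pos [ 629.7 -252.5   14.4] yaw_y 85.67 z [-0. -0. -1.] F [-10.7   2.   10.8] T [ 0.62  2.5  -0.05] w 54.9 j [-0.14  0.63 -0.05  0.   -0.89 -1.5 ]
seat frame x -2.5 lat -0.9 under 58.0 yaw 0.07
```

Seated (z 14.4, same as the first). Release and rise.

>>> move_arm --pt "0 0 0 3 0 0 0" --pt "1 0 0 3 0 0 0" --pt "1 0 0 3 0 0 0" --pt "1 0 0 3 0 0 0" --pt "1 0 0 3 0 0 0"

```text
clock: 17.15
position: [632.5, -252.5, 15.3]
ee_rot: [0.038, 0.999, -0.0, 0.001]
contact_force: [-0.3, 0.5, 0.6]
gripper_width: 85.4
```

>>> move_arm --pt "1 0 0 20 0 0 0" --pt "1 0 0 60 0 0 0" --pt "1 0 0 100 0 0 0" --pt "1 -30 20 135 0 0 0" --pt "1 -60 50 160 0 0 0"

```text
clock: 17.57
position: [582.9, -212.9, 169.2]
ee_rot: [0.039, 0.999, -0.001, 0.003]
contact_force: [0.5, 1.8, -0.1]
gripper_width: 85.9
```

>>> move_arm --pt "1 -25 20 20 0 0 0" --pt "1 -40 25 20 0 0 0" --pt "1 -40 25 20 0 0 0"

```text
clock: 17.82
position: [539.8, -185.4, 189.3]
ee_rot: [0.037, 0.999, 0.0, 0.002]
contact_force: [0.2, -0.3, -0.4]
gripper_width: 85.3
```

```bash
python3 - <<'E'
from seat import *
p=pic('wrist');sp(-70); p=pic('wrist'); save(p,'w20.png'); 
import pickle; pickle.dump(p,open('w20.pkl','wb'))
E
```

```text
t 17.87 pos [ 540.9 -186.1  188.1] yaw_y 85.71 z [ 0. -0. -1.] F [ 0.8  0.4 -1. ] T [ 0.03 -0.07  0.02] w 85.5 j [-0.05  0.3  -0.13 -0.   -1.14 -1.6 ]
seat frame x -96.3 lat 58.6 under 231.7 yaw 0.11
```

View pics/w20.png

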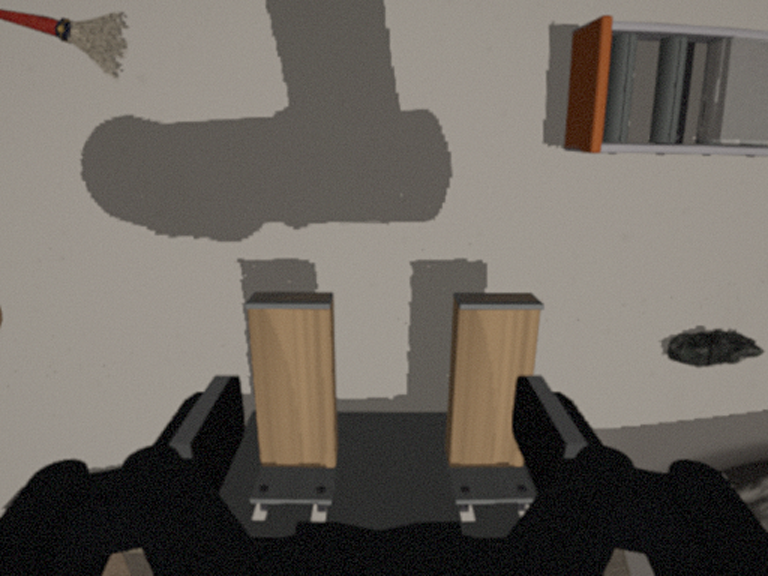

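```bash
python3 - <<'E'
from fit import *
import pickle; p=pickle.load(open('w20.pkl','rb'))
def F(uv,lb,x0,z):
    lb=np.array(lb,float); lb[:,2]+=z; return fitpts(p,lb,np.array(uv)/1.5,x0)
lb=[(-67,28,29),(-67,-28,29),(64,28,24),(64,-28,24),(67,28,58),(67,-28,58)]
q,r=F([(333.5,304.5),(247,305),(337,466),(258.5,466),(331,500),(251,502)],lb,[633,-250,-.08],60);print('R',q,np.degrees(q[2]),r.round(1).tolist())
lb2=[lb[0],lb[1],lb[3],lb[5]]
q,r=F([(543,305),(454.5,305.5),(448,466),(453,501)],lb2,[643,-112,-.08],60);print('L',q,np.degrees(q[2]),r.round(1).tolist())
E
```

```text
R [ 626.68 -249.69   -0.1 ] -5.458122148992871 [[-0.1, -0.3], [-0.8, -1.8], [-0.6, 0.9], [1.6, -0.5], [0.8, 2.7], [-0.6, -0.3]]
L [ 637.28 -114.09   -0.06] -3.549573480834565 [[-0.3, -1.3], [0.8, -0.8], [-0.8, 0.9], [0.2, 1.9]]
```

>>> move_arm --pt "1 -8 26 6 0 0 0.12" --pt "1 -16 52 12 0 0 0.24" --pt "1 -24 78 18 0 0 0.36" --pt "1 -32 104 24 0 0 0.48" --pt "1 -40 130 30 0 0 0.6"

```text
clock: 18.33
position: [501.6, -55.9, 215.6]
ee_rot: [-0.261, 0.965, -0.0, -0.001]
contact_force: [0.6, 1.3, -0.0]
gripper_width: 85.4
```

>>> move_arm --pt "1 -8 26 6 0 0 0.12" --pt "1 -16 52 12 0 0 0.24" --pt "1 -24 78 18 0 0 0.36" --pt "1 -32 104 24 0 0 0.48" --pt "1 -40 130 30 0 0 0.6"

```text
clock: 18.75
position: [461.6, 74.7, 245.9]
ee_rot: [-0.535, 0.845, -0.0, -0.001]
contact_force: [-0.0, 0.3, 0.0]
gripper_width: 85.6
```

>>> move_arm --pt "1 -8 26 0 0 0 0.12" --pt "1 -16 52 0 0 0 0.24" --pt "1 -20 76 0 0 0 0.36" --pt "1 -20 76 0 0 0 0.446" --pt "1 -20 76 0 0 0 0.446"

```text
clock: 19.17
position: [441.7, 150.8, 245.6]
ee_rot: [0.708, -0.706, -0.0, 0.001]
contact_force: [-0.6, 0.2, 0.3]
gripper_width: 85.2
```

```bash
python3 - <<'E'
from seat import *
p=pic('wrist');p=pic('wrist');st();save(p,'w21.png'); 
import pickle; pickle.dump(p,open('w21.pkl','wb'))
E
```

```text
t 19.27 pos [441.6 149.5 245.7] yaw_y 179.8 z [-0. -0. -1.] F [ 0.5 -0.5 -0.4] T [-0.02  0.05 -0.02] w 85.0 j [ 0.68  0.07 -0.27  0.   -1.23 -0.68]
```

View pics/w21.png

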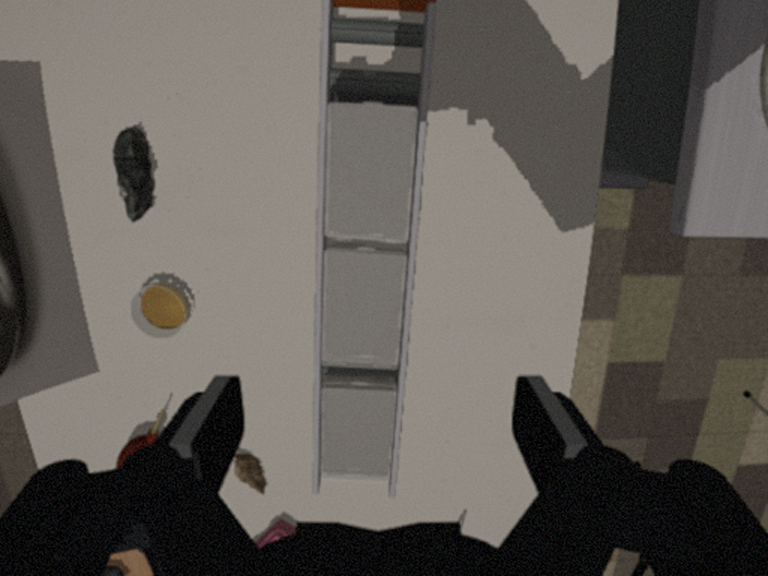

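```bash
python3 - <<'E'
from fit import *
import pickle; p=pickle.load(open('w21.pkl','rb'))
o=lambda u,v,z:onz(p,(u/1.5,v/1.5),z)
for a in [(320,10),(436,10),(313.5,492),(396.5,496),(335,8),(430,8)]: print(a,o(*a,34))
print('stop',o(334,6,34),o(432,10,34))
for a in [(330,100),(418,107),(326,238),(408,242),(325,246),(408,250),(323,362),(399,368),(323,386),(395,388),(322,473),(388,478)]: print(a,o(*a,58))
for t in ['case_1_mid']: print([(o(1.5*n['uv'][0],1.5*n['uv'][1],44),n['conf']) for n in nets.tip_of(t,p)] if 0 else '')
E
```

```text
(320, 10) [484.69 -21.25  34.  ]
(436, 10) [396.97 -21.1   34.  ]
(313.5, 492) [508.8 423.7  34. ]
(396.5, 496) [422.24 428.83  34.  ]
(335, 8) [473.3  -22.53  34.  ]
(430, 8) [401.54 -22.47  34.  ]
stop [474.03 -23.95  34.  ] [400.   -21.07  34.  ]
(330, 100) [476.44  45.95  58.  ]
(418, 107) [411.35  51.06  58.  ]
(326, 238) [482.66 150.09  58.  ]
(408, 242) [417.17 153.51  58.  ]
(325, 246) [483.68 156.62  58.  ]
(408, 250) [417.06 160.08  58.  ]
(323, 362) [489.26 259.93  58.  ]
(399, 368) [422.98 265.85  58.  ]
(323, 386) [490.24 283.69  58.  ]
(395, 388) [426.27 285.76  58.  ]
(322, 473) [495.31 379.03  58.  ]
(388, 478) [431.9  384.91  58.  ]
```

>>> move_arm --pt "-1 4 38 -20 0 0 -0.052" --pt "-1 8 76 -40 0 0 -0.052" --pt "-1 12 114 -60 0 0 -0.052" --pt "-1 16 152 -70 0 0 -0.052" --pt "-1 19 190 -70 0 0 -0.052"

```text
clock: 19.68
position: [459.5, 338.9, 172.8]
ee_rot: [-0.686, 0.727, -0.0, -0.003]
contact_force: [0.3, 0.4, 0.3]
gripper_width: 25.5
```

>>> move_arm --pt "-1 2 38 0 0 0 0" --pt "-1 4 76 0 0 0 0" --pt "-1 4 80 -35 0 0 0" --pt "-1 4 80 -65 0 0 0" --pt "-1 4 80 -80 0 0 0"

```text
clock: 20.1
position: [463.0, 417.7, 91.3]
ee_rot: [-0.687, 0.727, -0.0, -0.004]
contact_force: [0.2, -0.6, -0.5]
gripper_width: 0.3
```

```bash
cat > track.py <<'E'
from fit import *
T0=np.array([440.8,-21.]); d=np.array([0.0551,0.9985]); 
def tp():
    s,R=st(); v=s['position'][:2]-T0; print('track s %.1f across %.1f z %.1f'%(v@d, v@[d[1],-d[0]], s['position'][2]))
E
python3 - <<'E'
from track import *
p=pic('wrist');p=pic('wrist');tp();save(p,'w22.png'); p=pic('side');crop(p,'s22.png',190,170,330,290,5)
E
```

```text
t 20.2 pos [463.1 416.7  91.9] yaw_y 176.76 z [-0.01 -0.01 -1.  ] F [-0.5 -0.3  0.2] T [-0.03 -0.06 -0.03] w 0.1 j [ 0.99  0.47 -0.12 -0.   -0.99 -1.05]
track s 438.3 across -1.8 z 91.9
```

View pics/w22.png

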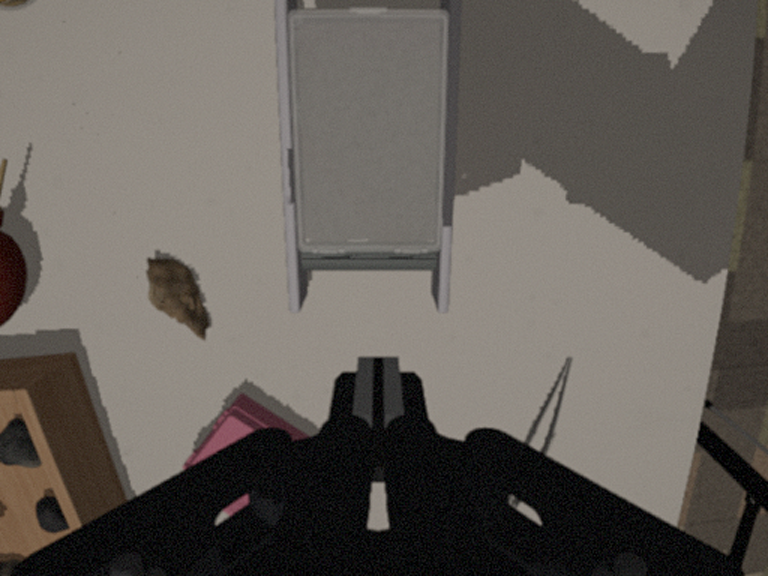

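View pics/s22.png

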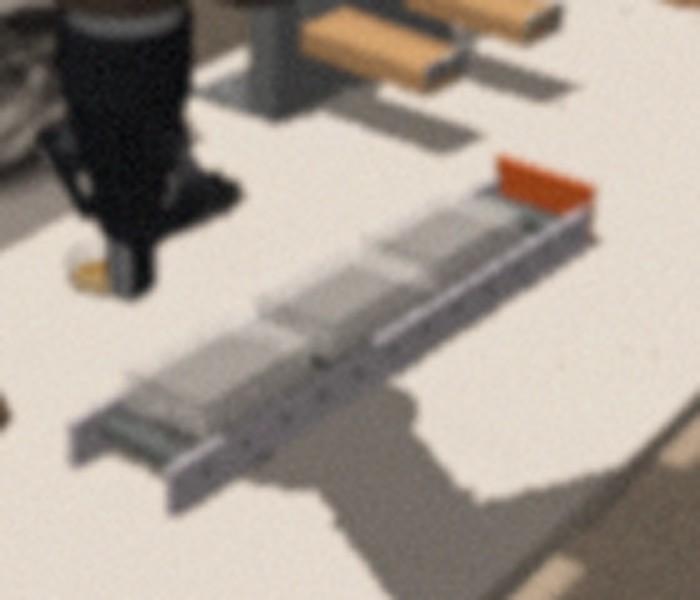

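>>> move_arm --pt "-1 1.5 0 -35 0 0 0" --pt "-1 1.5 0 -65 0 0 0" --pt "-1 1.5 0 -85 0 0 0" --pt "-1 1.5 0 -90 0 0 0" --pt "-1 1.5 0 -90 0 0 0"

```text
clock: 20.67
position: [466.2, 419.1, 6.5]
ee_rot: [-0.688, 0.726, -0.0, -0.0]
contact_force: [-0.5, -0.2, -0.0]
gripper_width: -0.2
```

```bash
python3 - <<'E'
from track import *
p=pic('wrist');p=pic('wrist');tp();save(p,'w23.png'); p=pic('side');crop(p,'s23.png',190,170,330,290,5)
E
```

```text
t 20.77 pos [467.  420.6   8.8] yaw_y 176.95 z [ 0.  0. -1.] F [0.4 0.2 0.8] T [ 0.07  0.04 -0.02] w -0.1 j [ 0.99  0.56 -0.2   0.   -0.8  -1.04]
track s 442.4 across 1.9 z 8.8
```

View pics/w23.png

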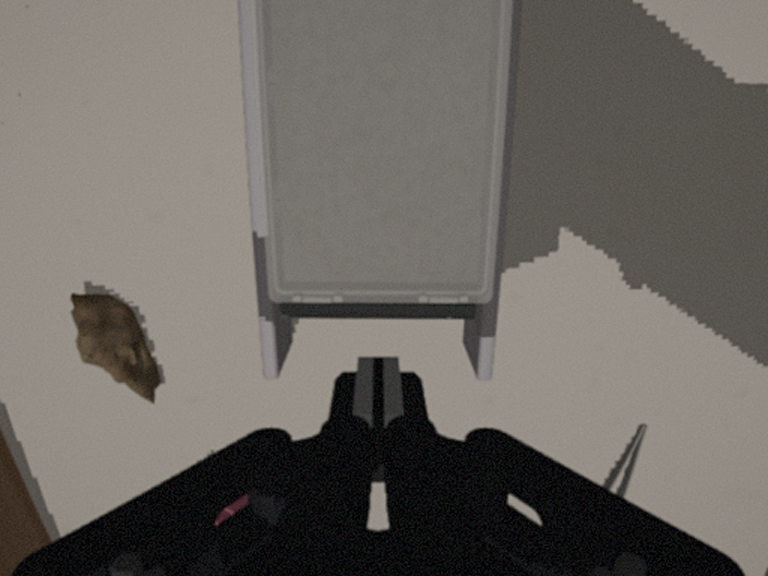

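View pics/s23.png

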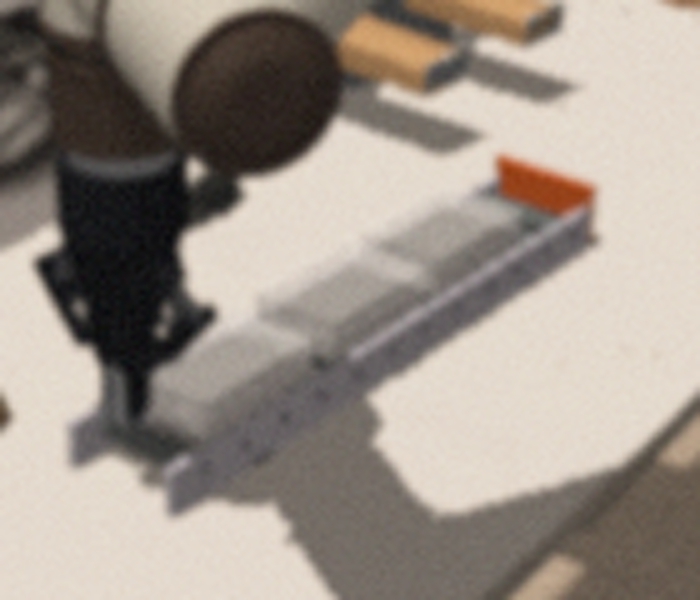

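>>> move_arm --pt "-1 -1 0 -5 0 0 0" --pt "-1 -1 0 -9 0 0 0" --pt "-1 -1.5 -8 -9 0 0 0" --pt "-1 -2 -16 -9 0 0 0" --pt "-1 -2.4 -24 -9 0 0 0"

```text
clock: 21.23
position: [462.8, 394.4, -2.5]
ee_rot: [-0.688, 0.726, -0.0, -0.0]
contact_force: [0.2, 0.2, 0.8]
gripper_width: 0.3
```

```bash
python3 - <<'E'
from track import *
p=pic('wrist');tp();save(p,'w24.png'); 
E
```

```text
t 21.28 pos [462.4 392.6  -2.6] yaw_y 176.88 z [-0. -0. -1.] F [-0.7 -1.3 -0.3] T [-0.15  0.08 -0.01] w 0.2 j [ 0.97  0.55 -0.26 -0.   -0.76 -1.02]
track s 414.2 across -1.3 z -2.6
```

View pics/w24.png

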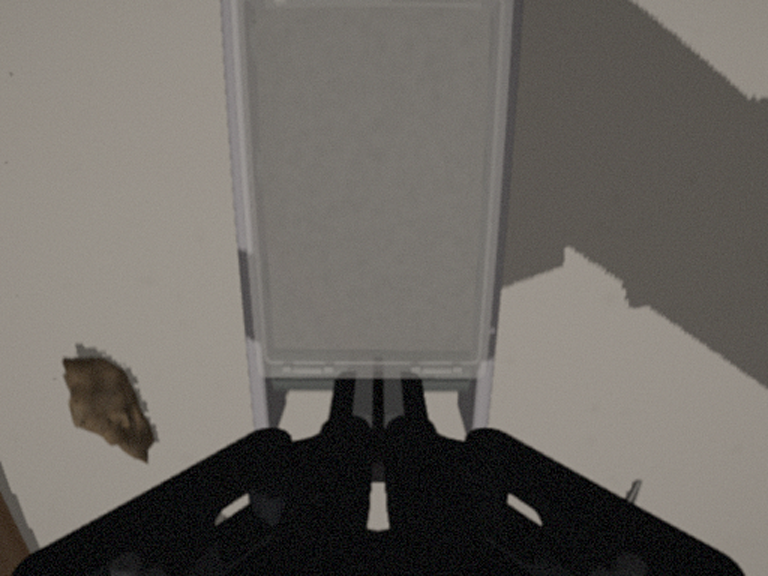

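>>> move_arm --pt "-1 -0.2 -7 0 0 0 0" --pt "-1 -0.6 -14 0 0 0 0" --pt "-1 -1 -21 0 0 0 0" --pt "-1 -1.4 -28 0 0 0 0" --pt "-1 -1.8 -35 0 0 0 0"

```text
clock: 21.7
position: [461.4, 359.8, -2.3]
ee_rot: [-0.688, 0.726, 0.0, 0.0]
contact_force: [0.1, 0.4, 1.9]
gripper_width: 0.1
```

>>> move_arm --pt "-1 -0.4 -7 0 0 0 0" --pt "-1 -0.8 -14 0 0 0 0" --pt "-1 -1.2 -21 0 0 0 0" --pt "-1 -1.6 -28 0 0 0 0" --pt "-1 -2 -35 0 0 0 0"

```text
clock: 22.12
position: [459.2, 324.7, -2.5]
ee_rot: [-0.688, 0.726, -0.0, 0.0]
contact_force: [-0.6, 0.4, 0.5]
gripper_width: -0.2
```

```bash
python3 - <<'E'
from track import *
tp();p=pic('wrist');save(p,'w25.png');p=pic('side');crop(p,'s25.png',190,170,330,290,5) 
E
```

```text
t 22.12 pos [459.2 324.7  -2.5] yaw_y 176.96 z [ 0.  0. -1.] F [-0.6  0.4  0.5] T [ 0.2  -0.09  0.01] w -0.2 j [ 0.9   0.49 -0.38  0.   -0.7  -0.96]
track s 346.1 across -0.7 z -2.5
```

View pics/s25.png

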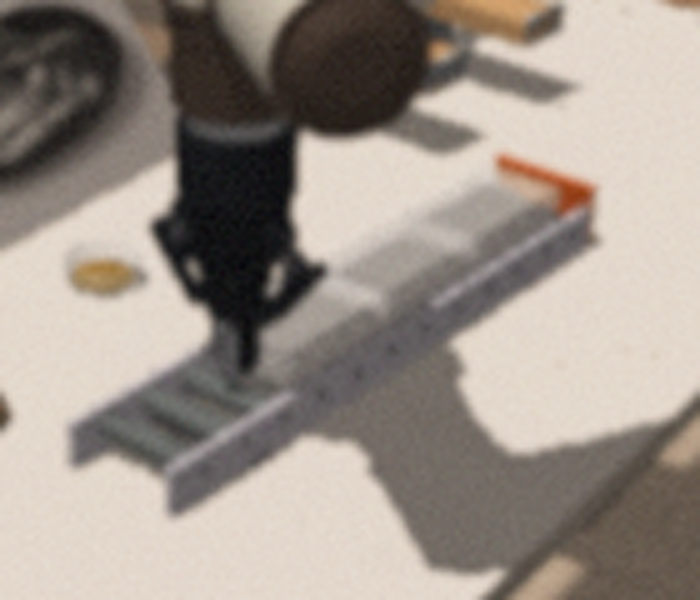

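>>> move_arm --pt "-1 -0.2 -5 0 0 0 0" --pt "-1 -0.5 -10 0 0 0 0" --pt "-1 -0.8 -15 0 0 0 0" --pt "-1 -1.1 -19 0 0 0 0" --pt "-1 -1.3 -22 0 0 0 0"

```text
clock: 22.63
position: [457.8, 302.8, -2.6]
ee_rot: [-0.688, 0.726, -0.0, -0.0]
contact_force: [-0.9, -0.7, 0.8]
gripper_width: -0.0
```

```bash
python3 - <<'E'
from track import *
tp();p=pic('side');crop(p,'s26.png',230,180,320,250,8) 
E
```

```text
t 22.63 pos [457.8 302.8  -2.6] yaw_y 176.95 z [-0. -0. -1.] F [-0.9 -0.7  0.8] T [ 0.27 -0.04 -0.02] w -0.0 j [ 0.88  0.48 -0.41 -0.   -0.68 -0.93]
track s 324.2 across -0.8 z -2.6
```

View pics/s26.png

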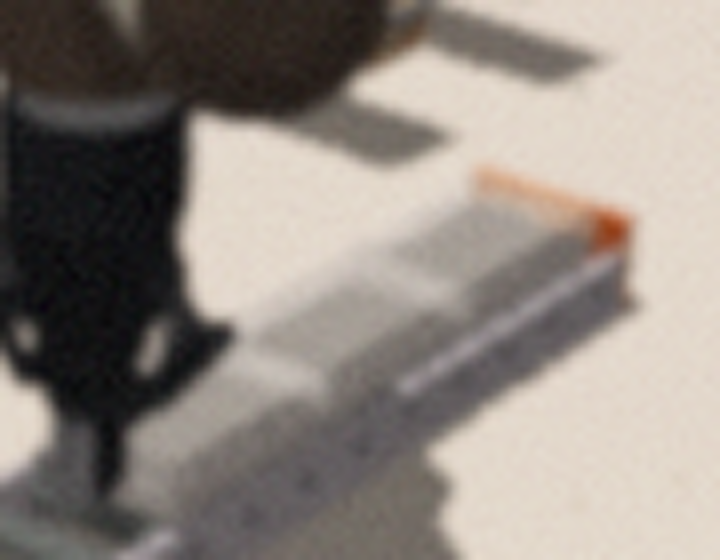

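>>> move_arm --pt "-1 -0.2 -3 0 0 0 0" --pt "-1 -0.3 -6 0 0 0 0" --pt "-1 -0.5 -9 0 0 0 0" --pt "-1 -0.5 -9 0 0 0 0"

```text
clock: 23.02
position: [457.9, 294.8, -2.3]
ee_rot: [-0.688, 0.726, 0.0, 0.001]
contact_force: [0.4, 2.4, -0.5]
gripper_width: -0.2
```

```bash
python3 - <<'E'
from track import *
tp();p=pic('wrist');save(p,'w27.png') 
E
```

```text
t 23.02 pos [457.9 294.8  -2.3] yaw_y 176.96 z [ 0.  0. -1.] F [ 0.4  2.4 -0.5] T [ 0.58 -0.02  0.02] w -0.2 j [ 0.87  0.47 -0.42 -0.   -0.67 -0.92]
track s 316.3 across -0.4 z -2.3
```

View pics/w27.png

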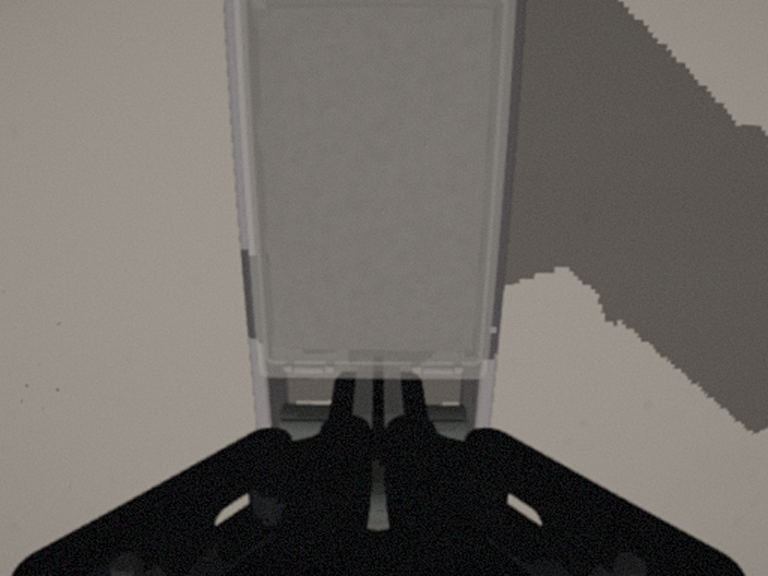

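>>> move_arm --pt "-1 -0.1 -3 0 0 0 0" --pt "-1 -0.2 -5 0 0 0 0" --pt "-1 -0.2 -5 0 0 0 0"

```text
clock: 23.32
position: [460.5, 295.1, -0.9]
ee_rot: [-0.689, 0.725, 0.001, 0.007]
contact_force: [-0.5, 10.9, -0.4]
gripper_width: -0.2
```

```bash
python3 - <<'E'
from track import *
tp();p=pic('side');crop(p,'s28.png',230,180,320,250,8) 
E
```

```text
t 23.32 pos [460.5 295.1  -0.9] yaw_y 177.05 z [ 0.01  0.01 -1.  ] F [-0.5 10.9 -0.4] T [3.28 0.15 0.03] w -0.2 j [ 0.87  0.47 -0.43 -0.   -0.66 -0.92]
track s 316.7 across 2.2 z -0.9
```

View pics/s28.png

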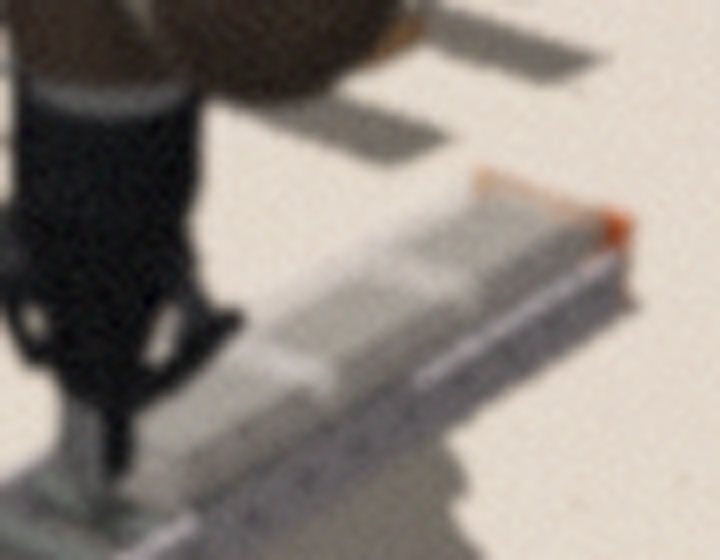

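>>> move_arm --pt "-1 0 9 0 0 0 0" --pt "-1 -1 14 20 0 0 0" --pt "-1 -1 14 60 0 0 0" --pt "0 -1 14 100 0 0 0" --pt "1 -1 -20 120 0 0 0"

```text
clock: 23.78
position: [459.1, 273.8, 122.0]
ee_rot: [-0.69, 0.724, -0.001, 0.004]
contact_force: [1.8, 0.1, 1.1]
gripper_width: 23.2
```

>>> move_arm --pt "1 -2 -40 0 0 0 0" --pt "1 -4 -80 0 0 0 0" --pt "1 -6 -120 0 0 0 0" --pt "1 -8 -160 0 0 0 0" --pt "1 -10 -200 0 0 0 0"

```text
clock: 24.2
position: [444.6, 66.9, 117.3]
ee_rot: [-0.688, 0.725, 0.0, -0.001]
contact_force: [0.9, -0.7, 0.2]
gripper_width: 83.1
```

>>> move_arm --pt "1 -2 -30 0 0 0 0" --pt "1 -3 -50 0 0 0 0" --pt "1 -3 -50 0 0 0 0"

```text
clock: 24.45
position: [441.0, 15.8, 117.0]
ee_rot: [-0.686, 0.727, 0.001, -0.002]
contact_force: [-0.3, 0.2, -0.4]
gripper_width: 85.6
```

```bash
python3 - <<'E'
from track import *
p=pic('wrist');p=pic('wrist');tp();save(p,'w29.png')
import pickle; pickle.dump(p,open('w29.pkl','wb'))
E
```

```text
t 24.55 pos [442.5  18.3 117.3] yaw_y 176.85 z [-0. -0. -1.] F [0.1 0.4 0.6] T [ 0.05  0.02 -0.03] w 85.3 j [ 0.41  0.15 -0.53  0.   -0.9  -0.47]
track s 39.3 across -0.5 z 117.3
```

View pics/w29.png

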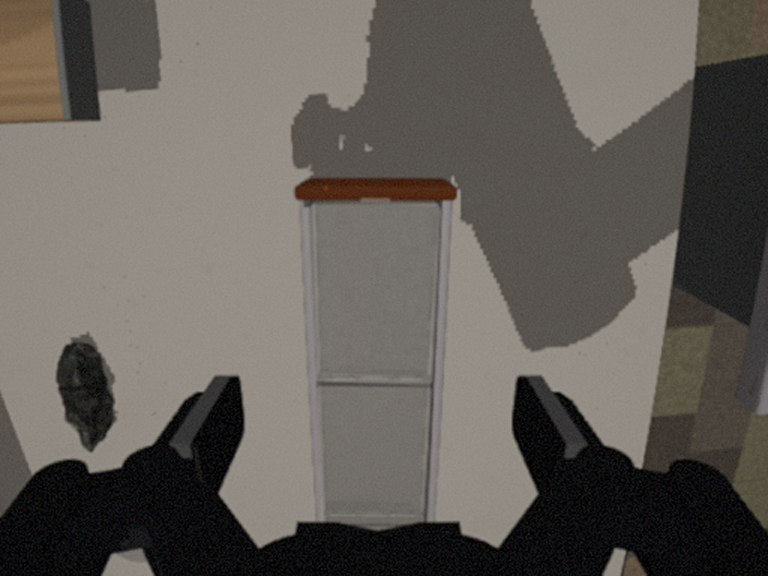

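```bash
python3 - <<'E'
from track import *
import pickle; p=pickle.load(open('w29.pkl','rb'))
def f(u,v,z):
    X=onz(p,(u/1.5,v/1.5),z); w=X[:2]-T0; return X.round(1), (w@d).round(1),(w@[d[1],-d[0]]).round(1)
print('junction',f(317,380,58),f(433,380,58)); print('stop top',f(300,199,50),f(452,199,50)); print('case2 far',f(327,524,58))
print('case sides', f(316,300,58),f(436,300,58),'guide outer',f(303,230,34),f(453,230,34), f(315,500,34),f(435,500,34))
E
```

```text
junction (array([479.8,  71.1,  58. ]), np.float64(94.1), np.float64(33.9)) (array([412.9,  74.9,  58. ]), np.float64(94.2), np.float64(-33.2))
stop top (array([479.8, -31.7,  50. ]), np.float64(-8.5), np.float64(39.6)) (array([399.9, -27.2,  50. ]), np.float64(-8.4), np.float64(-40.5))
case2 far (array([484.3, 179.2,  58. ]), np.float64(202.3), np.float64(32.4))
case sides (array([475.5,  22.2,  58. ]), np.float64(45.0), np.float64(32.3)) (array([410.4,  25.9,  58. ]), np.float64(45.2), np.float64(-33.0)) guide outer (array([482.6, -12.1,  34. ]), np.float64(11.2), np.float64(41.3)) (array([397.1,  -7.3,  34. ]), np.float64(11.3), np.float64(-44.4)) (array([495.3, 180.4,  34. ]), np.float64(204.1), np.float64(43.3)) (array([410.4, 185.3,  34. ]), np.float64(204.3), np.float64(-41.8))
```

>>> move_arm --pt "1 0.5 3.7 -35 0 0 0" --pt "1 0.5 3.7 -70 0 0 0" --pt "1 0.5 3.7 -100 0 0 0" --pt "1 0.5 3.7 -118 0 0 0" --pt "1 0.5 3.7 -125 0 0 0"

```text
clock: 24.97
position: [441.5, 23.1, -10.3]
ee_rot: [-0.689, 0.725, 0.001, -0.003]
contact_force: [0.2, -0.2, -0.2]
gripper_width: 85.1
```

```bash
python3 - <<'E'
from track import *
p=pic('wrist');p=pic('wrist');tp();save(p,'w30.png')
E
```

```text
t 25.07 pos [443.   23.4  -8.6] yaw_y 177.05 z [-0. -0. -1.] F [ 0.9 -0.2  1.3] T [ 0.05  0.02 -0.02] w 85.4 j [ 0.42  0.36 -0.67  0.   -0.55 -0.47]
track s 44.4 across -0.3 z -8.6
```

View pics/w30.png

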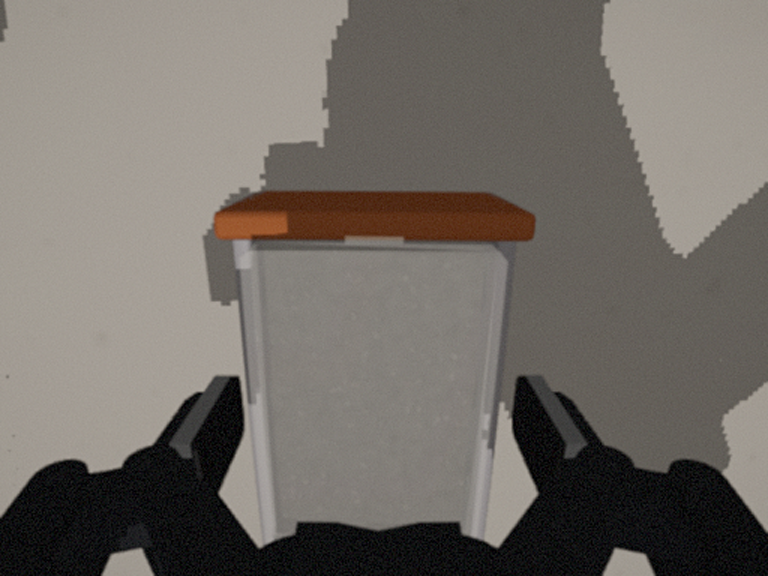

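>>> move_arm --pt "0.5 0 0 0 0 0 0" --pt "-1 0 0 0 0 0 0" --pt "-1 0 0 0 0 0 0" --pt "-1 0 0 0 0 0 0" --pt "-1 0 0 0 0 0 0"

```text
clock: 25.48
position: [445.2, 23.7, -5.9]
ee_rot: [-0.688, 0.725, -0.001, 0.002]
contact_force: [-0.9, 1.5, 7.6]
gripper_width: 66.8
```

```bash
python3 - <<'E'
from track import *
p=pic('wrist');p=pic('wrist');tp();save(p,'w31.png')
p=pic('scene');crop(p,'sc31.png',220,150,340,250,6)
E
```

```text
t 25.58 pos [445.2  23.7  -5.9] yaw_y 177.01 z [ 0.  0. -1.] F [-0.3  1.   6.8] T [0.34 0.39 0.04] w 67.1 j [ 0.42  0.35 -0.67  0.   -0.55 -0.47]
track s 44.9 across 1.9 z -5.9
```

View pics/w31.png

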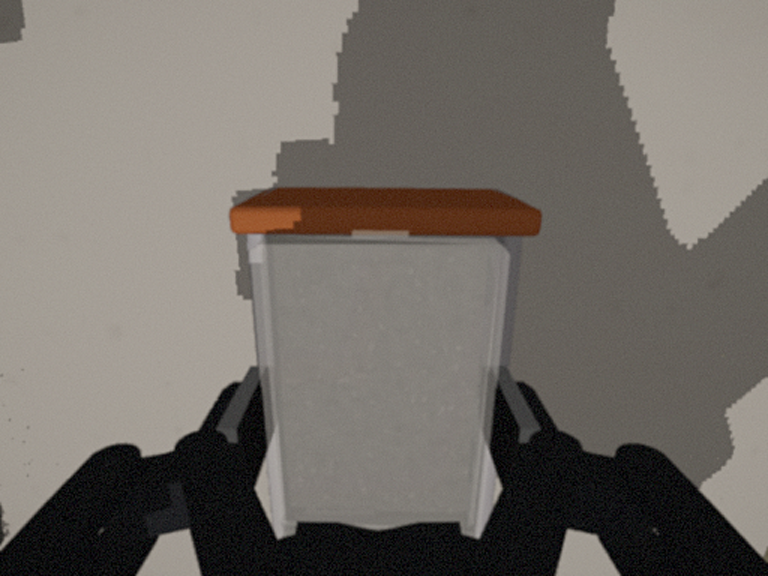

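View pics/sc31.png

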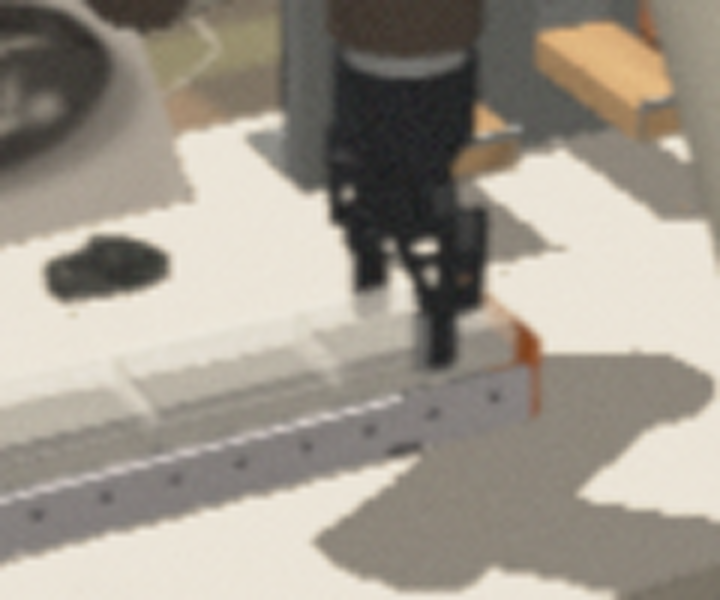

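>>> move_arm --pt "-1 0 0 10 0 0 0" --pt "-1 0 0 35 0 0 0" --pt "-1 0 0 70 0 0 0" --pt "-1 0 0 100 0 0 0" --pt "-1 0 0 120 0 0 0"

```text
clock: 26.05
position: [444.8, 23.4, 115.9]
ee_rot: [-0.688, 0.725, -0.001, 0.002]
contact_force: [0.3, 0.6, -1.3]
gripper_width: 66.5
```

```bash
python3 - <<'E'
from track import *
p=pic('wrist');tp();save(p,'w32.png')
E
```

```text
t 26.1 pos [447.2  24.  119. ] yaw_y 177.03 z [ 0.01  0.   -1.  ] F [ 1.9 -0.4  2.4] T [ 0.02 -0.16 -0.01] w 67.2 j [ 0.42  0.15 -0.52  0.   -0.89 -0.47]
track s 45.3 across 4.0 z 119.0
```

View pics/w32.png

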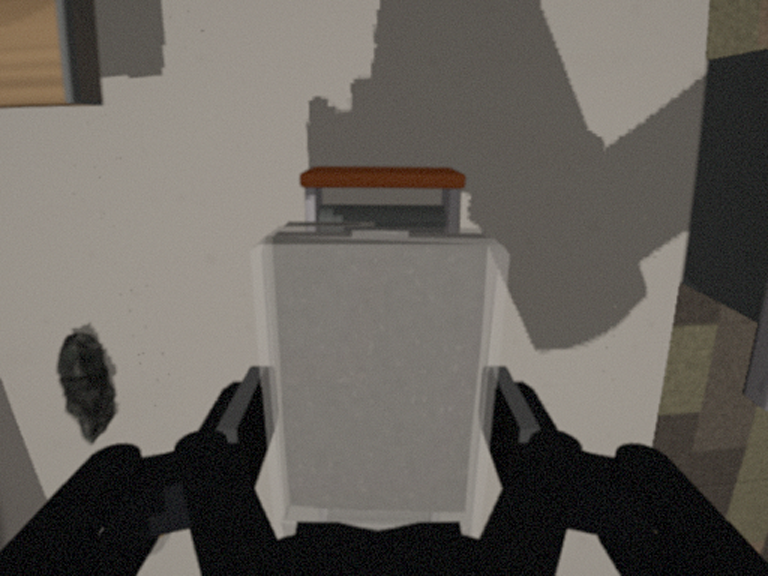

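Case 1 is lifted cleanly and level. Turn and carry it to the left ledge.

>>> move_arm --pt "-1 10 -6 8 0 0 -0.12" --pt "-1 25 -16 15 0 0 -0.24" --pt "-1 40 -27 15 0 0 -0.36" --pt "-1 55 -38 15 0 0 -0.48" --pt "-1 70 -49 15 0 0 -0.6"

```text
clock: 26.52
position: [514.0, -26.4, 127.7]
ee_rot: [-0.44, 0.898, 0.0, 0.0]
contact_force: [0.8, -0.1, -1.3]
gripper_width: 66.9
```

>>> move_arm --pt "-1 15 -11 0 0 0 -0.12" --pt "-1 30 -22 0 0 0 -0.24" --pt "-1 45 -33 0 0 0 -0.36" --pt "-1 60 -44 0 0 0 -0.48" --pt "-1 72 -54 0 0 0 -0.6"

```text
clock: 26.93
position: [586.3, -80.7, 127.2]
ee_rot: [-0.155, 0.988, 0.0, -0.0]
contact_force: [0.4, 0.0, -0.2]
gripper_width: 66.8
```

>>> move_arm --pt "-1 15 -11 0 0 0 -0.12" --pt "-1 30 -20 0 0 0 -0.24" --pt "-1 44 -28 0 0 0 -0.36" --pt "-1 54 -33 0 0 0 -0.396" --pt "-1 54 -33 0 0 0 -0.396"

```text
clock: 27.35
position: [640.9, -114.0, 126.7]
ee_rot: [0.04, 0.999, -0.0, 0.0]
contact_force: [0.2, 0.0, -1.0]
gripper_width: 66.7
```

```bash
python3 - <<'E'
from seat import *
p=pic('wrist');p=pic('wrist');sp();save(p,'w33.png')
E
```

```text
t 27.45 pos [ 639.1 -113.   126.8] yaw_y 85.52 z [-0.  0. -1.] F [-0.  -0.3 -1. ] T [0.04 0.08 0.  ] w 66.9 j [ 0.07  0.47 -0.02 -0.   -1.08 -1.72]
seat frame x -3.9 lat -1.0 under 170.4 yaw -0.08
```

View pics/w33.png

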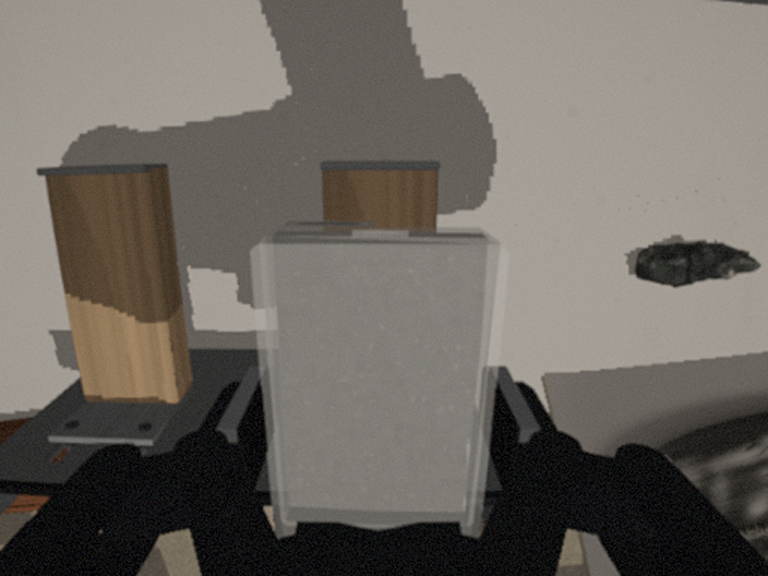

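```bash
python3 - <<'E'
from seat import *
p=pic('wrist')
c,n=np.cos(q[2]),np.sin(q[2])
def g(u,v,z):
    X=onz(p,(u/1.5,v/1.5),z); w=X[:2]-q[:2]; return (w@[c,n]+67).round(1),(w@[-n,c]-70).round(1)
sp()
print('lip front top L',g(321,162,89),g(440,161,89),' lip R',g(39,173,89),g(166,165,89))
print('R wood-back boundary',g(84,401,84),g(186,404,84),'R backplate top rear',g(50,440,118),g(153,442,118))
s=readout.read_state()['position']; zt=s[2]+5.9+30+28; print('case top z',zt)
print('case front top edge',g(265,237,zt),g(497,237,zt), 'bottom of case back?')
print('case rear top',g(285,531,zt),g(473,531,zt))
E
```

```text
t 27.5 pos [ 638.9 -112.8  127. ] yaw_y 85.55 z [-0.  0. -1.] F [-0.8 -0.5 -0.7] T [-0.   -0.03 -0.04] w 66.9 j [ 0.07  0.47 -0.02 -0.   -1.08 -1.72]
seat frame x -4.1 lat -0.9 under 170.6 yaw -0.05
lip front top L (np.float64(-71.5), np.float64(-26.4)) (np.float64(-71.9), np.float64(27.7))  lip R (np.float64(-69.3), np.float64(-162.3)) (np.float64(-71.2), np.float64(-98.4))
R wood-back boundary (np.float64(57.7), np.float64(-167.6)) (np.float64(58.2), np.float64(-107.5)) R backplate top rear (np.float64(59.9), np.float64(-166.6)) (np.float64(58.9), np.float64(-111.5))
case top z 190.94200996615243
case front top edge (np.float64(-58.4), np.float64(-29.7)) (np.float64(-58.3), np.float64(29.9)) bottom of case back?
case rear top (np.float64(39.1), np.float64(-31.3)) (np.float64(39.3), np.float64(30.3))
```

>>> move_arm --pt "-1 1 1 -25 0 0 0" --pt "-1 1 1 -45 0 0 0" --pt "-1 1 1 -60 0 0 0" --pt "-1 1 1 -68 0 0 0" --pt "-1 1 1 -68 0 0 0"

```text
clock: 27.92
position: [638.7, -111.5, 57.6]
ee_rot: [0.039, 0.999, 0.0, -0.002]
contact_force: [1.1, 0.6, -1.1]
gripper_width: 66.3
```

```bash
python3 - <<'E'
from seat import *
p=pic('wrist');sp();save(p,'w34.png');p=pic('side');crop(p,'s34.png',220,120,320,220,6)
E
```

```text
t 27.97 pos [ 640.  -111.7   59.1] yaw_y 85.57 z [-0. -0. -1.] F [-0.4 -0.1 -1. ] T [-0.01  0.04 -0.01] w 66.8 j [ 0.08  0.54 -0.09  0.   -0.94 -1.72]
seat frame x -3.1 lat 0.3 under 102.7 yaw -0.03
```

View pics/w34.png

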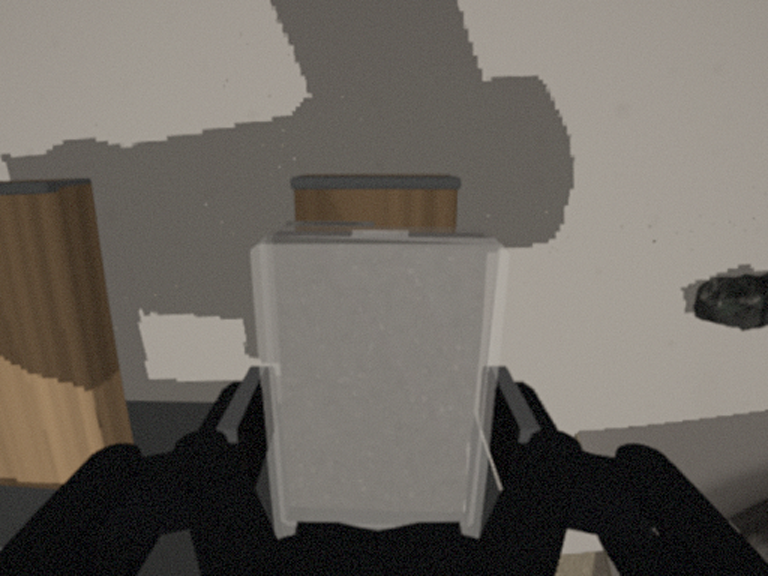

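View pics/s34.png

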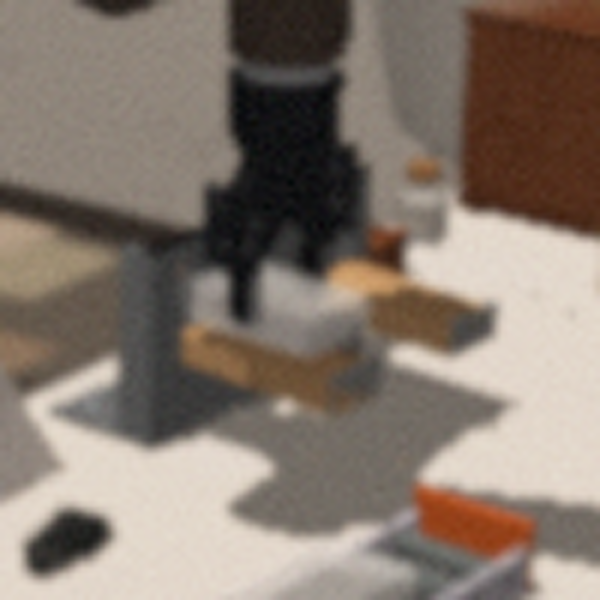

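Well aligned. Lower slowly to contact.

>>> move_arm --pt "-1 0 0 -3 0 0 0" --pt "-1 0 0 -6 0 0 0" --pt "-1 0 0 -9 0 0 0" --pt "-1 0 0 -11 0 0 0" --pt "-1 0 0 -11 0 0 0"

```text
clock: 28.43
position: [640.4, -112.0, 48.0]
ee_rot: [0.039, 0.999, 0.0, -0.0]
contact_force: [-0.7, 0.9, -1.7]
gripper_width: 67.0
```

```bash
python3 - <<'E'
from seat import *
sp();p=pic('wrist');save(p,'w35.png')
E
```

```text
t 28.43 pos [ 640.4 -112.    48. ] yaw_y 85.51 z [-0.  0. -1.] F [-0.7  0.9 -1.7] T [-0.04 -0.02  0.  ] w 67.0 j [ 0.08  0.55 -0.1  -0.   -0.92 -1.72]
seat frame x -2.7 lat 0.1 under 91.6 yaw -0.09
```

View pics/w35.png

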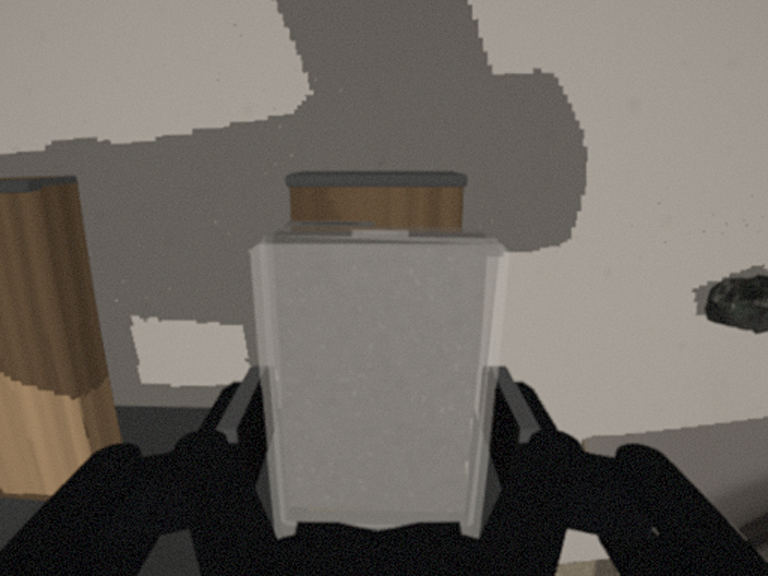

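>>> move_arm --pt "-1 0 0 -3 0 0 0" --pt "-1 0 0 -6 0 0 0" --pt "-1 0 0 -6 0 0 0"

```text
clock: 28.73
position: [640.9, -112.2, 45.2]
ee_rot: [0.039, 0.999, -0.0, 0.0]
contact_force: [-5.4, 1.1, 9.4]
gripper_width: 66.7
```

```bash
python3 - <<'E'
from seat import *
sp()
E
```

```text
t 28.73 pos [ 640.9 -112.2   45.2] yaw_y 85.58 z [ 0. -0. -1.] F [-5.4  1.1  9.4] T [0.16 1.29 0.01] w 66.7 j [ 0.08  0.55 -0.11  0.   -0.91 -1.72]
seat frame x -2.2 lat -0.1 under 88.8 yaw -0.02
```

>>> move_arm --pt "-1 0 0 3 0 0 0" --pt "0.6 0 0 3 0 0 0" --pt "1 0 0 3 0 0 0" --pt "1 0 0 3 0 0 0" --pt "1 0 0 3 0 0 0"

```text
clock: 29.15
position: [640.7, -112.0, 45.1]
ee_rot: [0.039, 0.999, -0.0, -0.0]
contact_force: [-0.1, -0.3, -0.7]
gripper_width: 85.3
```

>>> move_arm --pt "1 0 0 20 0 0 0" --pt "1 0 0 55 0 0 0" --pt "1 0 0 90 0 0 0" --pt "1 -20 0 110 0 0 0" --pt "1 -50 0 125 0 0 0"

```text
clock: 29.57
position: [593.2, -112.1, 172.6]
ee_rot: [0.039, 0.999, -0.0, 0.002]
contact_force: [0.0, -0.2, 0.2]
gripper_width: 85.3
```

```bash
python3 - <<'E'
from seat import *
p=pic('wrist');p=pic('wrist');sp();save(p,'w36.png');p=pic('side');crop(p,'s36.png',220,120,320,220,6)
E
```

```text
t 29.67 pos [ 589.5 -112.1  174.2] yaw_y 85.52 z [ 0.  0. -1.] F [0.5 0.1 0.7] T [ 0.02 -0.09 -0.02] w 85.5 j [ 0.08  0.35 -0.09  0.   -1.13 -1.73]
seat frame x -53.5 lat -4.0 under 217.8 yaw -0.08
```

View pics/w36.png

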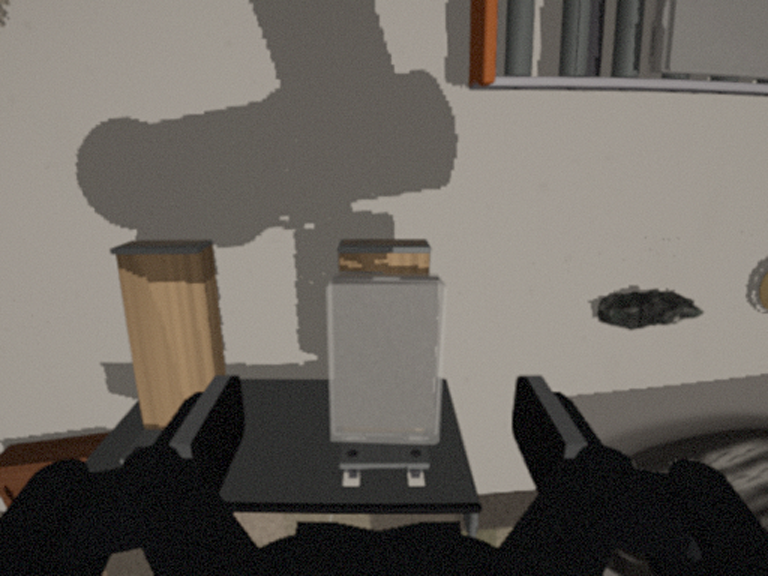

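View pics/s36.png

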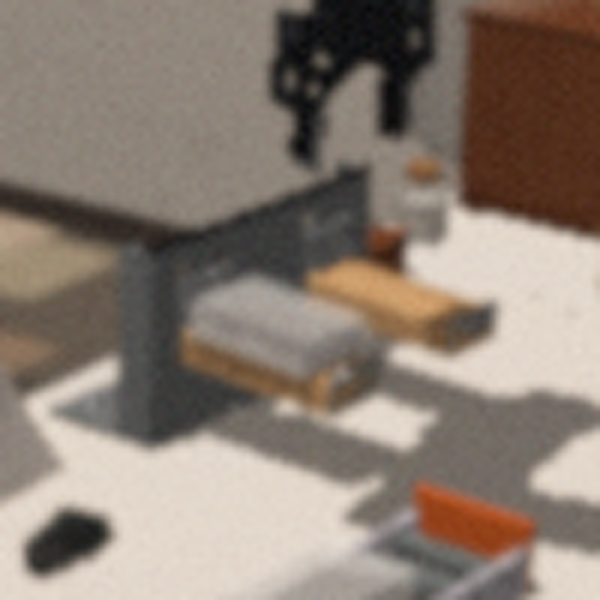

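```bash
cat > chk.py <<'E'
from seat import *
c,n=np.cos(q[2]),np.sin(q[2])
def G(p,u,v,z,l=70):
    X=onz(p,(u/1.5,v/1.5),z); w=X[:2]-q[:2]; return (w@[c,n]+67).round(1),(w@[-n,c]-l).round(1)
E
python3 - <<'E'
from chk import *
p=pic('wrist')
print('lip',G(p,339,243,89),G(p,430,243,89),'back top rear',G(p,341,467,118),G(p,429,466,118),'wood-R front lip',G(p,113,247,89),G(p,212,242,89))
print('case front',G(p,330,279,112),G(p,444,280,112),'rear',G(p,332,441,112),G(p,440,441,112))
E
```

```text
lip (np.float64(-71.9), np.float64(-25.6)) (np.float64(-71.8), np.float64(26.8)) back top rear (np.float64(61.3), np.float64(-26.0)) (np.float64(60.8), np.float64(27.9)) wood-R front lip (np.float64(-70.4), np.float64(-159.9)) (np.float64(-72.8), np.float64(-99.5))
case front (np.float64(-57.3), np.float64(-29.1)) (np.float64(-56.7), np.float64(32.4)) rear (np.float64(46.6), np.float64(-31.5)) (np.float64(46.8), np.float64(34.7))
```

>>> move_arm --pt "-1 -12 34 0 0 0 0.12" --pt "-1 -24 68 0 0 0 0.24" --pt "-1 -36 102 0 0 0 0.36" --pt "-1 -48 136 0 0 0 0.48" --pt "-1 -60 170 0 0 0 0.6"

```text
clock: 30.18
position: [530.3, 59.4, 169.0]
ee_rot: [-0.261, 0.965, -0.0, -0.001]
contact_force: [0.8, 0.2, -0.1]
gripper_width: 25.7
```

>>> move_arm --pt "-1 -12 34 0 0 0 0.12" --pt "-1 -24 68 0 0 0 0.24" --pt "-1 -36 102 0 0 0 0.36" --pt "-1 -48 136 0 0 0 0.48" --pt "-1 -60 170 0 0 0 0.6"

```text
clock: 30.6
position: [470.1, 229.8, 169.2]
ee_rot: [-0.535, 0.845, -0.0, -0.001]
contact_force: [1.3, -0.5, -0.8]
gripper_width: 0.2
```

>>> move_arm --pt "-1 -4 34 0 0 0 0.12" --pt "-1 -8 68 -10 0 0 0.24" --pt "-1 -10 96 -40 0 0 0.36" --pt "-1 -10 96 -70 0 0 0.394" --pt "-1 -10 96 -100 0 0 0.394"

```text
clock: 31.02
position: [460.5, 326.2, 67.9]
ee_rot: [-0.689, 0.725, -0.0, -0.0]
contact_force: [0.1, 0.3, 0.1]
gripper_width: -0.2
```

```bash
python3 - <<'E'
from track import *
p=pic('wrist');p=pic('wrist');tp();save(p,'w37.png')
E
```

```text
t 31.12 pos [457.4 321.4  64. ] yaw_y 176.82 z [-0.01 -0.01 -1.  ] F [-0.4 -0.8  0.6] T [-0.06  0.04 -0.02] w 0.0 j [ 0.9   0.41 -0.31 -0.   -0.87 -0.96]
track s 342.8 across -2.2 z 64.0
```

View pics/w37.png

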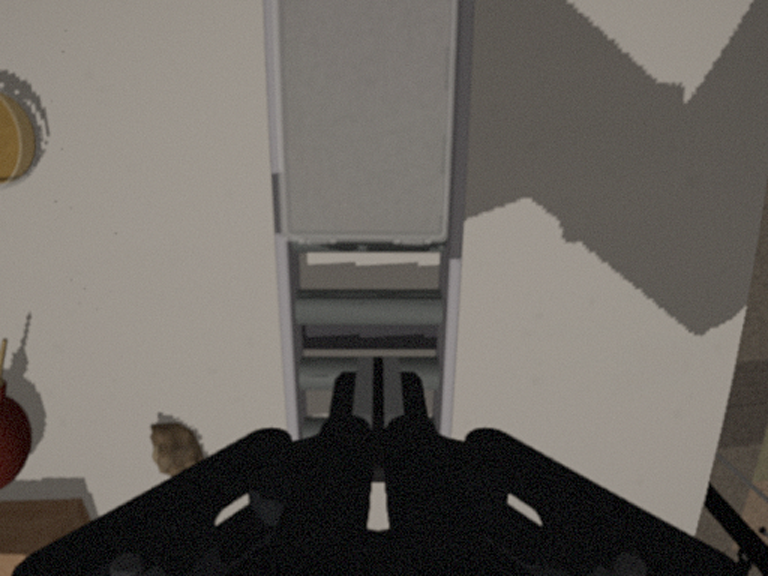

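>>> move_arm --pt "-1 1 0 -25 0 0 0" --pt "-1 1 0 -50 0 0 0" --pt "-1 1 0 -66 0 0 0" --pt "-1 0.5 -8 -66 0 0 0" --pt "-1 0 -16 -66 0 0 0"

```text
clock: 31.53
position: [461.4, 307.8, 4.8]
ee_rot: [-0.688, 0.726, -0.0, -0.0]
contact_force: [0.6, -0.0, 0.6]
gripper_width: 0.1
```

```bash
python3 - <<'E'
from track import *
tp();p=pic('wrist');save(p,'w38.png')
E
```

```text
t 31.53 pos [461.4 307.8   4.8] yaw_y 176.88 z [ 0. -0. -1.] F [ 0.6 -0.   0.6] T [ 0.02 -0.07 -0.03] w 0.1 j [ 0.88  0.47 -0.39  0.   -0.71 -0.94]
track s 329.5 across 2.4 z 4.8
```

View pics/w38.png

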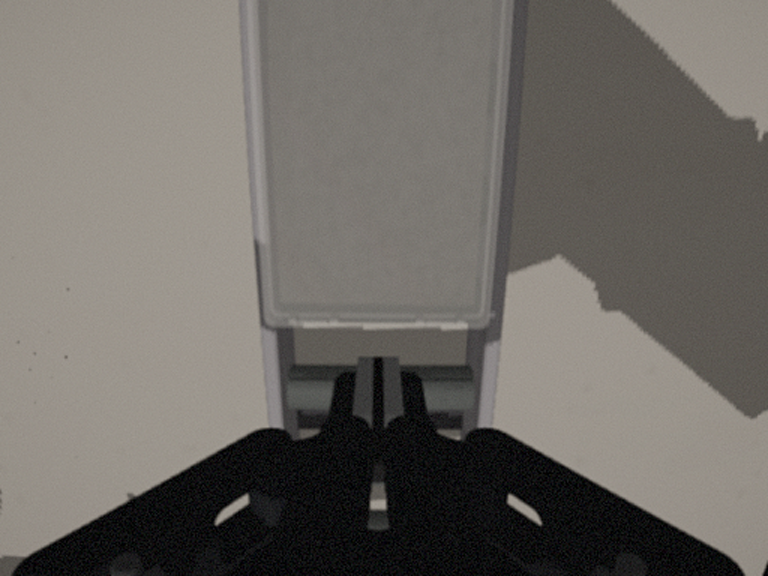

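>>> move_arm --pt "-1 -1 -2 -5 0 0 0" --pt "-1 -1.5 -7 -7 0 0 0" --pt "-1 -2 -14 -7 0 0 0" --pt "-1 -2.4 -21 -7 0 0 0" --pt "-1 -2.8 -28 -7 0 0 0"

```text
clock: 32.0
position: [458.2, 279.7, -2.0]
ee_rot: [-0.687, 0.726, 0.0, 0.001]
contact_force: [-0.6, 0.4, 0.4]
gripper_width: -0.0
```

>>> move_arm --pt "-1 -0.4 -7 0 0 0 0" --pt "-1 -0.8 -14 0 0 0 0" --pt "-1 -1.2 -21 0 0 0 0" --pt "-1 -1.6 -28 0 0 0 0" --pt "-1 -2 -35 0 0 0 0"

```text
clock: 32.42
position: [455.9, 244.3, -2.5]
ee_rot: [-0.687, 0.726, 0.0, -0.0]
contact_force: [0.8, 1.0, 1.1]
gripper_width: -0.3
```

>>> move_arm --pt "-1 -0.4 -7 0 0 0 0" --pt "-1 -0.8 -14 0 0 0 0" --pt "-1 -1.2 -21 0 0 0 0" --pt "-1 -1.6 -28 0 0 0 0" --pt "-1 -2 -34 0 0 0 0"

```text
clock: 32.83
position: [453.8, 210.2, -2.6]
ee_rot: [-0.687, 0.726, 0.0, -0.0]
contact_force: [0.6, 0.8, 0.3]
gripper_width: -0.2
```

```bash
python3 - <<'E'
from track import *
tp();p=pic('wrist');save(p,'w39.png');p=pic('side');crop(p,'s39.png',220,160,320,240,7)
E
```

```text
t 32.83 pos [453.8 210.2  -2.6] yaw_y 176.84 z [-0. -0. -1.] F [0.6 0.8 0.3] T [ 0.18  0.   -0.06] w -0.2 j [ 0.76  0.42 -0.53 -0.   -0.62 -0.81]
track s 231.6 across 0.3 z -2.6
```

View pics/w39.png

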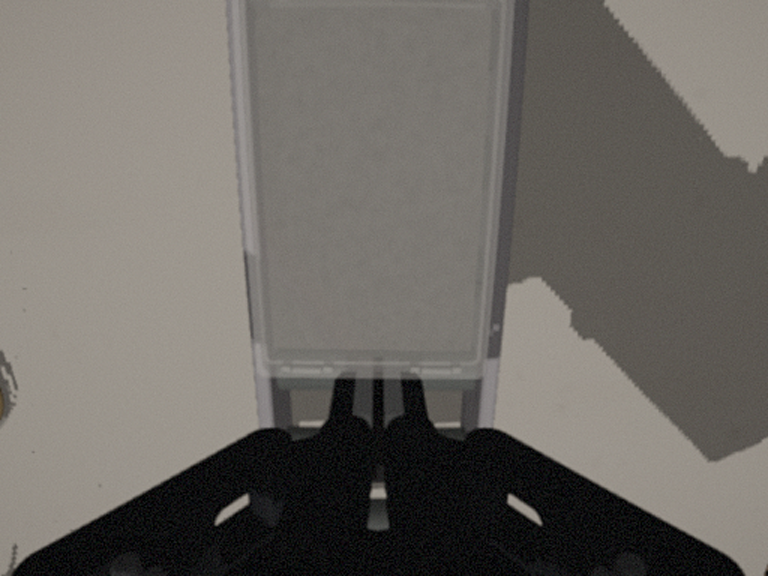

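View pics/s39.png

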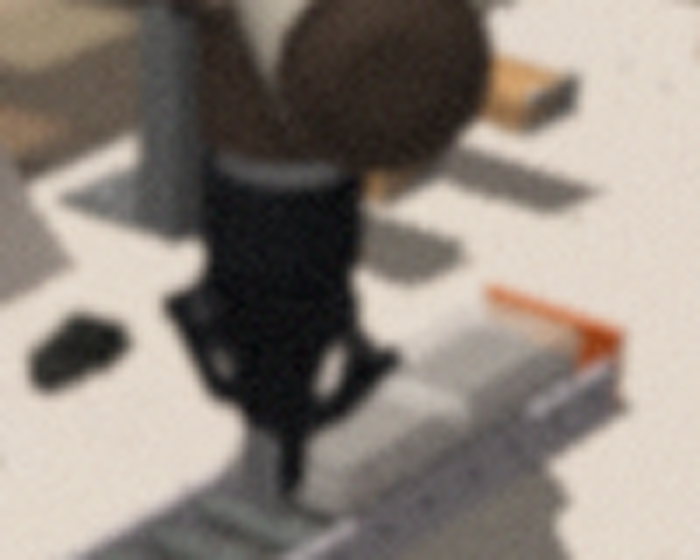

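Push the remaining ~20 mm until force.

>>> move_arm --pt "-1 -0.3 -5 0 0 0 0" --pt "-1 -0.6 -10 0 0 0 0" --pt "-1 -0.8 -14 0 0 0 0" --pt "-1 -1 -18 0 0 0 0" --pt "-1 -1.2 -21 0 0 0 0"

```text
clock: 33.35
position: [453.1, 190.3, -2.5]
ee_rot: [-0.687, 0.726, 0.0, 0.001]
contact_force: [-2.4, 11.8, 0.3]
gripper_width: 0.1
```

>>> move_arm --pt "-1 0 -2 0 0 0 0" --pt "-1 0 -4 0 0 0 0" --pt "-1 0 -4 0 0 0 0"

```text
clock: 33.6
position: [454.8, 190.6, -1.8]
ee_rot: [-0.687, 0.726, 0.001, 0.005]
contact_force: [-4.7, 13.7, -1.4]
gripper_width: 0.0
```

```bash
python3 - <<'E'
from track import *
tp()
E
```

```text
t 33.6 pos [454.8 190.6  -1.8] yaw_y 176.83 z [ 0.01  0.01 -1.  ] F [-4.7 13.7 -1.4] T [ 4.01  1.28 -0.03] w 0.0 j [ 0.73  0.4  -0.55 -0.   -0.61 -0.78]
track s 212.1 across 2.3 z -1.8
```

>>> move_arm --pt "-1 0 10 0 0 0 0" --pt "-1 0 15 20 0 0 0" --pt "-1 0 15 60 0 0 0" --pt "0 -1 5 100 0 0 0" --pt "1 -3 -30 122 0 0 0"

```text
clock: 34.02
position: [452.8, 159.2, 123.7]
ee_rot: [-0.689, 0.724, -0.001, 0.004]
contact_force: [1.0, 0.1, 0.6]
gripper_width: 23.3
```

>>> move_arm --pt "1 -2 -36 0 0 0 0" --pt "1 -4 -72 0 0 0 0" --pt "1 -6 -108 0 0 0 0" --pt "1 -7 -130 0 0 0 0" --pt "1 -7 -130 0 0 0 0"

```text
clock: 34.43
position: [441.0, 22.6, 119.2]
ee_rot: [-0.686, 0.728, 0.0, -0.001]
contact_force: [-0.1, 0.5, 0.4]
gripper_width: 83.0
```

```bash
python3 - <<'E'
from track import *
p=pic('wrist');p=pic('wrist');tp();save(p,'w40.png')
E
```

```text
t 34.53 pos [442.4  25.1 119.5] yaw_y 176.74 z [-0. -0. -1.] F [ 0.4 -0.6 -0. ] T [0.02 0.01 0.02] w 85.3 j [ 0.43  0.15 -0.52  0.   -0.9  -0.48]
track s 46.1 across -1.0 z 119.5
```

View pics/w40.png

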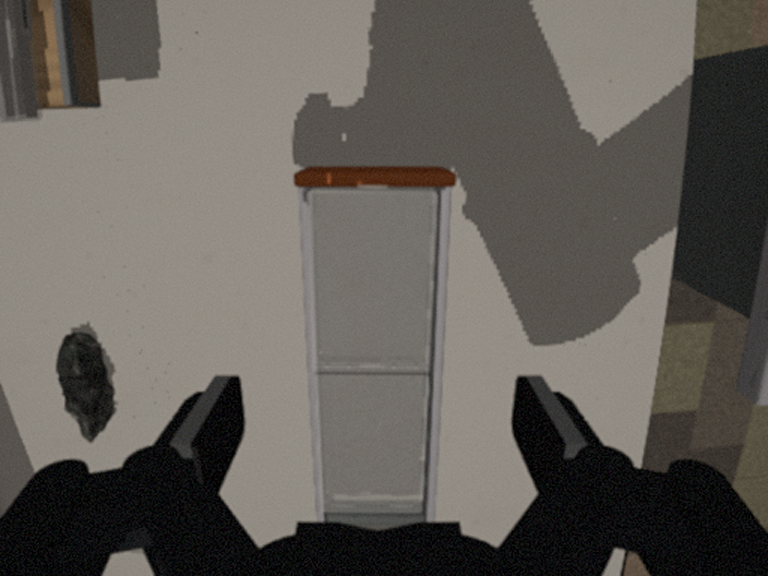

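>>> move_arm --pt "1 1 -1.5 -35 0 0 0" --pt "1 1 -1.5 -70 0 0 0" --pt "1 1 -1.5 -100 0 0 0" --pt "1 1 -1.5 -118 0 0 0" --pt "1 1 -1.5 -125 0 0 0"

```text
clock: 34.95
position: [441.8, 24.6, -8.3]
ee_rot: [-0.688, 0.726, 0.001, -0.003]
contact_force: [-0.3, -0.0, 0.4]
gripper_width: 85.1
```

>>> move_arm --pt "0.6 0 0 0 0 0 0" --pt "-1 0 0 0 0 0 0" --pt "-1 0 0 0 0 0 0" --pt "-1 0 0 0 0 0 0" --pt "-1 0 0 0 0 0 0"

```text
clock: 35.37
position: [444.5, 25.0, -4.5]
ee_rot: [-0.687, 0.726, -0.0, 0.001]
contact_force: [-0.3, 0.5, -1.5]
gripper_width: 66.9
```

```bash
python3 - <<'E'
from track import *
p=pic('wrist');p=pic('wrist');tp();save(p,'w41.png')
E
```

```text
t 35.47 pos [444.5  25.   -4.7] yaw_y 176.86 z [ 0.  0. -1.] F [-0.2  1.6 -0.2] T [ 0.45 -0.03  0.03] w 66.9 j [ 0.42  0.35 -0.67 -0.   -0.55 -0.48]
track s 46.1 across 1.2 z -4.7
```

View pics/w41.png

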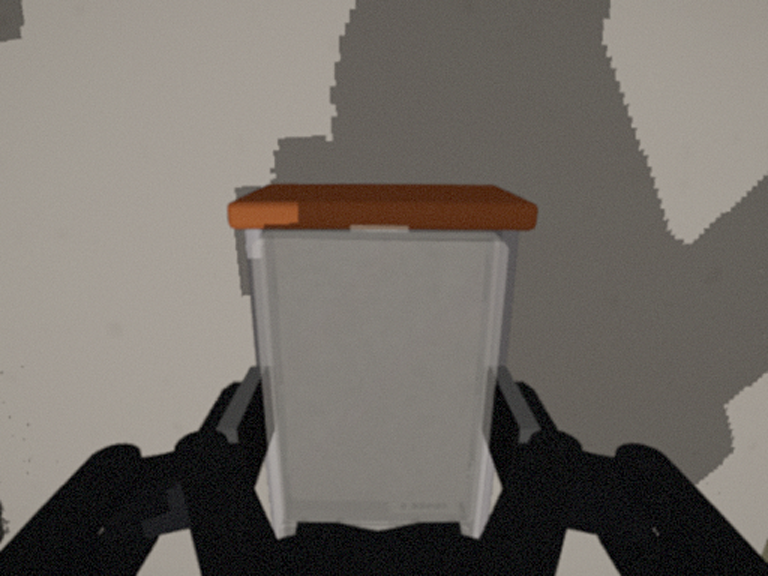

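>>> move_arm --pt "-1 0 0 10 0 0 0" --pt "-1 0 0 40 0 0 0" --pt "-1 0 0 75 0 0 0" --pt "-1 0 0 110 0 0 0" --pt "-1 0 0 138 0 0 0"

```text
clock: 35.88
position: [444.1, 24.6, 135.3]
ee_rot: [-0.687, 0.726, -0.001, 0.001]
contact_force: [1.4, 1.0, -1.0]
gripper_width: 66.3
```

>>> move_arm --pt "-1 10 -20 0 0 0 -0.12" --pt "-1 20 -41 0 0 0 -0.24" --pt "-1 32 -62 0 0 0 -0.36" --pt "-1 45 -83 0 0 0 -0.48" --pt "-1 60 -104 0 0 0 -0.6"

```text
clock: 36.3
position: [503.6, -80.5, 132.8]
ee_rot: [-0.439, 0.898, 0.0, 0.0]
contact_force: [0.1, 0.8, -0.9]
gripper_width: 66.8
```

>>> move_arm --pt "-1 14 -21 0 0 0 -0.12" --pt "-1 28 -42 0 0 0 -0.24" --pt "-1 42 -63 0 0 0 -0.36" --pt "-1 56 -84 0 0 0 -0.48" --pt "-1 70 -104 0 0 0 -0.6"

```text
clock: 36.72
position: [573.9, -184.7, 132.4]
ee_rot: [-0.154, 0.988, 0.0, -0.0]
contact_force: [0.3, 0.4, -0.3]
gripper_width: 66.8
```

>>> move_arm --pt "-1 14 -21 0 0 0 -0.12" --pt "-1 28 -42 0 0 0 -0.24" --pt "-1 42 -62 0 0 0 -0.36" --pt "-1 54 -69 0 0 0 -0.393" --pt "-1 54 -69 0 0 0 -0.393"

```text
clock: 37.13
position: [628.9, -254.4, 131.4]
ee_rot: [0.04, 0.999, -0.0, 0.0]
contact_force: [-0.6, -0.2, -0.9]
gripper_width: 66.6
```

```bash
python3 - <<'E'
from chk import *
p=pic('wrist');p=pic('wrist');sp(-70);save(p,'w42.png')
E
```

```text
t 37.23 pos [ 627.  -252.5  131.7] yaw_y 85.57 z [-0.  0. -1.] F [-0.2  0.  -1.4] T [0.03 0.   0.01] w 66.2 j [-0.14  0.51  0.06 -0.   -1.12 -1.5 ]
seat frame x -5.2 lat -1.0 under 175.3 yaw -0.03
```

View pics/w42.png

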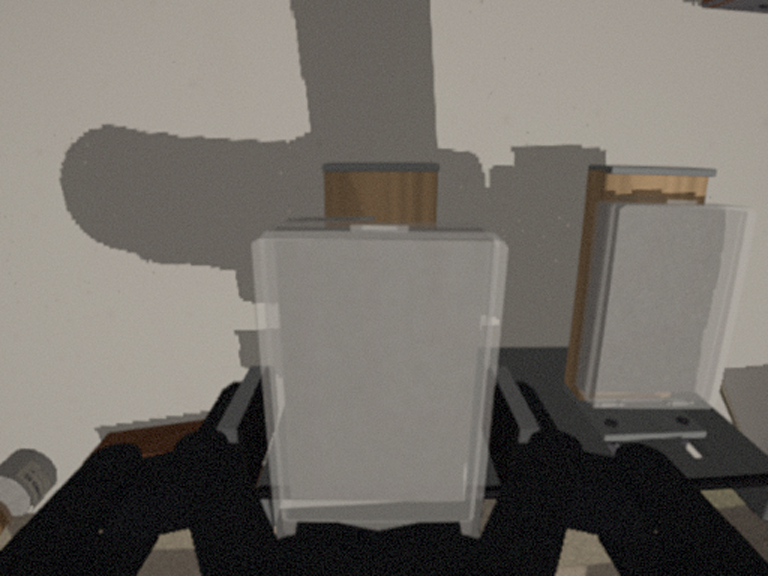

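>>> move_arm --pt "-1 4 0.5 -25 0 0 0" --pt "-1 4 0.5 -50 0 0 0" --pt "-1 4 0.5 -67 0 0 0" --pt "-1 4 0.5 -76 0 0 0" --pt "-1 4 0.5 -76 0 0 0"

```text
clock: 37.65
position: [629.5, -250.8, 54.2]
ee_rot: [0.038, 0.999, 0.001, -0.003]
contact_force: [-0.0, 0.3, -0.7]
gripper_width: 67.0
```

```bash
python3 - <<'E'
from chk import *
p=pic('wrist');p=pic('wrist');sp(-70);save(p,'w43.png')
E
```

```text
t 37.75 pos [ 632.1 -251.8   57.5] yaw_y 85.65 z [ 0. -0. -1.] F [ 0.4 -0.  -0.9] T [-0.06 -0.09  0.03] w 66.4 j [-0.14  0.58 -0.01  0.   -0.97 -1.51]
seat frame x -0.3 lat 0.1 under 101.1 yaw 0.05
```

View pics/w43.png

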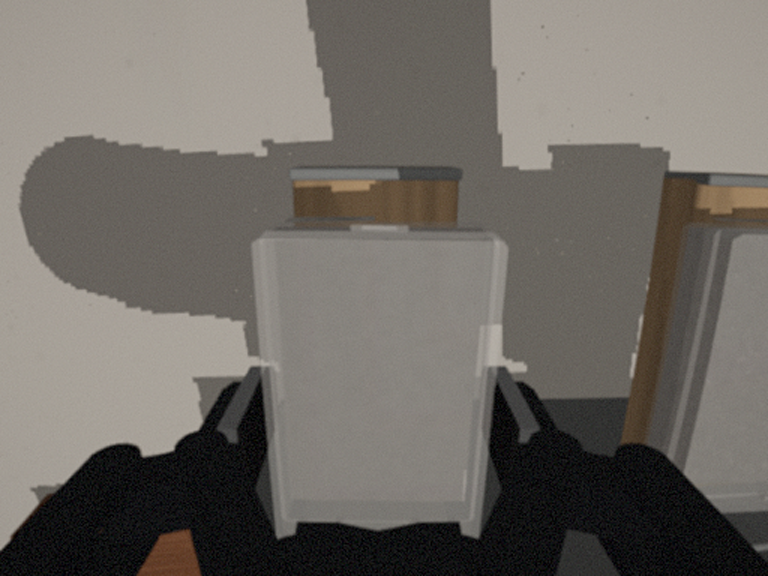

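>>> move_arm --pt "-1 -1 0 -4 0 0 0" --pt "-1 -1 0 -8 0 0 0" --pt "-1 -1 0 -11 0 0 0" --pt "-1 -1 0 -14 0 0 0" --pt "-1 -1 0 -14 0 0 0"

```text
clock: 38.17
position: [631.3, -252.4, 46.1]
ee_rot: [0.038, 0.999, -0.001, 0.001]
contact_force: [-4.7, 1.4, 10.1]
gripper_width: 67.0
```

```bash
python3 - <<'E'
from chk import *
sp(-70)
E
```

```text
t 38.17 pos [ 631.3 -252.4   46.1] yaw_y 85.64 z [ 0. -0. -1.] F [-4.7  1.4 10.1] T [0.68 1.11 0.08] w 67.0 j [-0.14  0.59 -0.03  0.   -0.95 -1.51]
seat frame x -1.0 lat -0.7 under 89.7 yaw 0.04
```

>>> move_arm --pt "-1 0 0 3 0 0 0" --pt "0.6 0 0 3 0 0 0" --pt "1 0 0 3 0 0 0" --pt "1 0 0 3 0 0 0" --pt "1 0 0 3 0 0 0"

```text
clock: 38.58
position: [630.6, -252.0, 45.0]
ee_rot: [0.039, 0.999, 0.0, -0.0]
contact_force: [0.3, -0.1, -0.4]
gripper_width: 85.4
```

>>> move_arm --pt "1 0 0 20 0 0 0" --pt "1 0 0 55 0 0 0" --pt "1 0 0 90 0 0 0" --pt "1 -20 20 115 0 0 0" --pt "1 -50 50 130 0 0 0"

```text
clock: 39.0
position: [585.6, -205.7, 177.1]
ee_rot: [0.04, 0.999, -0.001, 0.003]
contact_force: [1.0, 2.6, 1.6]
gripper_width: 85.6
```

```bash
python3 - <<'E'
from chk import *
p=pic('wrist');p=pic('wrist');sp(-70);save(p,'w44.png')
import pickle; pickle.dump(p,open('w44.pkl','wb'))
E
```

```text
t 39.1 pos [ 581.4 -202.1  178.2] yaw_y 85.7 z [ 0.  0. -1.] F [ 1.2 -0.3  0.5] T [-0.06 -0.1  -0.  ] w 85.6 j [-0.07  0.38 -0.04 -0.   -1.15 -1.57]
seat frame x -54.6 lat 45.7 under 221.8 yaw 0.10
```

View pics/w44.png

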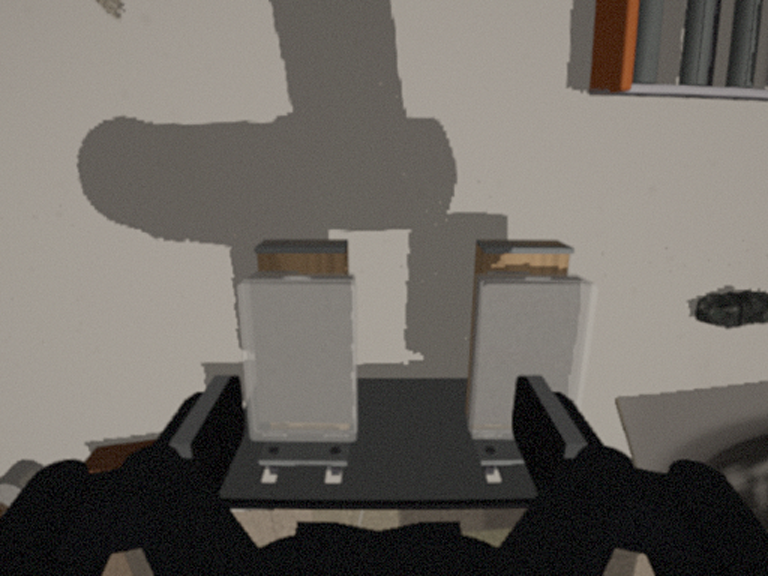

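>>> move_arm --pt "-1 -12 34 0 0 0 0.12" --pt "-1 -24 68 0 0 0 0.24" --pt "-1 -36 102 0 0 0 0.36" --pt "-1 -48 136 0 0 0 0.48" --pt "-1 -60 170 0 0 0 0.6"

```text
clock: 39.52
position: [522.2, -33.0, 173.9]
ee_rot: [-0.261, 0.965, 0.0, -0.0]
contact_force: [0.9, 1.1, 1.0]
gripper_width: 25.6
```

>>> move_arm --pt "-1 -12 34 0 0 0 0.12" --pt "-1 -24 68 0 0 0 0.24" --pt "-1 -36 102 0 0 0 0.36" --pt "-1 -48 136 0 0 0 0.48" --pt "-1 -58 170 0 0 0 0.6"

```text
clock: 39.93
position: [463.9, 137.2, 174.2]
ee_rot: [-0.535, 0.845, 0.0, -0.0]
contact_force: [0.7, -0.2, 0.2]
gripper_width: 0.3
```

>>> move_arm --pt "-1 -4 34 0 0 0 0.12" --pt "-1 -8 68 -15 0 0 0.24" --pt "-1 -9 84 -50 0 0 0.36" --pt "-1 -9 84 -80 0 0 0.392" --pt "-1 -9 84 -110 0 0 0.392"

```text
clock: 40.35
position: [455.7, 221.2, 62.9]
ee_rot: [-0.688, 0.725, 0.0, 0.0]
contact_force: [0.2, -0.3, 0.2]
gripper_width: -0.1
```

```bash
python3 - <<'E'
from track import *
p=pic('wrist');p=pic('wrist');tp();save(p,'w45.png')
E
```

```text
t 40.45 pos [452.5 217.4  59.6] yaw_y 176.76 z [-0.01 -0.01 -1.  ] F [-0.4 -1.  -0.3] T [-0.11  0.11 -0.  ] w 0.2 j [ 0.77  0.33 -0.46 -0.   -0.8  -0.83]
track s 238.7 across -1.4 z 59.6
```

View pics/w45.png

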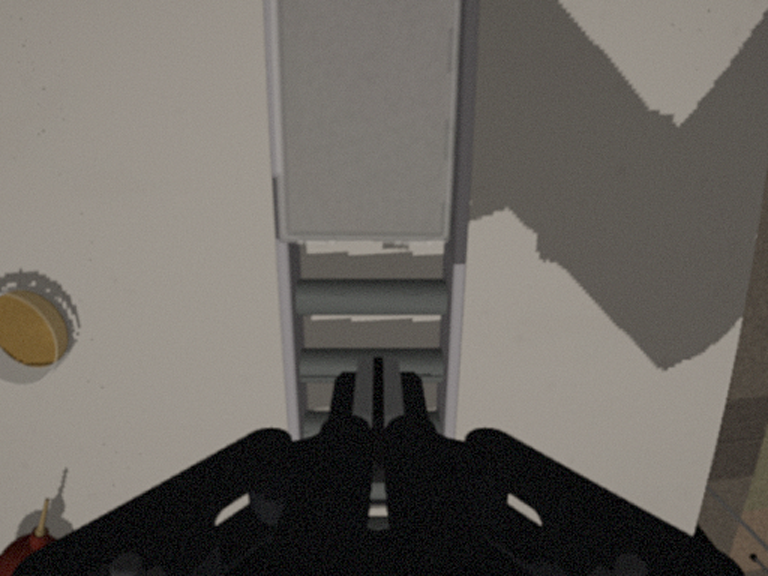

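Lower behind the case and push.

>>> move_arm --pt "-1 0 0 -25 0 0 0" --pt "-1 0 0 -50 0 0 0" --pt "-1 0 0 -66 0 0 0" --pt "-1 0 0 -66 0 0 0" --pt "-1 0 -5 -66 0 0 0"

```text
clock: 40.87
position: [457.2, 215.6, -0.7]
ee_rot: [-0.687, 0.726, -0.0, 0.001]
contact_force: [-0.1, -0.2, -0.2]
gripper_width: 0.3
```

```bash
python3 - <<'E'
from track import *
tp()
E
```

```text
t 40.87 pos [457.2 215.6  -0.7] yaw_y 176.86 z [ 0.  0. -1.] F [-0.1 -0.2 -0.2] T [ 0.02 -0.04  0.01] w 0.3 j [ 0.76  0.42 -0.52  0.   -0.63 -0.82]
track s 237.1 across 3.3 z -0.7
```

>>> move_arm --pt "-1 -1.5 -7 -1.5 0 0 0" --pt "-1 -2.5 -14 -1.5 0 0 0" --pt "-1 -3.2 -21 -1.5 0 0 0" --pt "-1 -3.6 -28 -1.5 0 0 0" --pt "-1 -4 -35 -1.5 0 0 0"

```text
clock: 41.28
position: [452.2, 179.2, -2.4]
ee_rot: [-0.687, 0.727, -0.0, 0.001]
contact_force: [-0.4, 0.5, 0.2]
gripper_width: -0.3
```

>>> move_arm --pt "-1 -0.4 -7 0 0 0 0" --pt "-1 -0.8 -14 0 0 0 0" --pt "-1 -1.2 -21 0 0 0 0" --pt "-1 -1.6 -28 0 0 0 0" --pt "-1 -2 -35 0 0 0 0"

```text
clock: 41.7
position: [449.9, 144.1, -3.2]
ee_rot: [-0.687, 0.727, -0.0, -0.0]
contact_force: [0.7, 1.1, 0.4]
gripper_width: -0.1
```

>>> move_arm --pt "-1 -0.4 -7 0 0 0 0" --pt "-1 -0.8 -14 0 0 0 0" --pt "-1 -1.2 -21 0 0 0 0" --pt "-1 -1.6 -28 0 0 0 0" --pt "-1 -2 -35 0 0 0 0"

```text
clock: 42.12
position: [447.8, 109.1, -3.2]
ee_rot: [-0.687, 0.727, 0.0, -0.0]
contact_force: [0.3, -0.4, 0.8]
gripper_width: -0.2
```

```bash
python3 - <<'E'
from track import *
tp();p=pic('wrist');save(p,'w46.png')
E
```

```text
t 42.12 pos [447.8 109.1  -3.2] yaw_y 176.79 z [-0. -0. -1.] F [ 0.3 -0.4  0.8] T [ 0.11  0.01 -0.07] w -0.2 j [ 0.59  0.37 -0.63 -0.   -0.58 -0.65]
track s 130.3 across -0.1 z -3.2
```

View pics/w46.png

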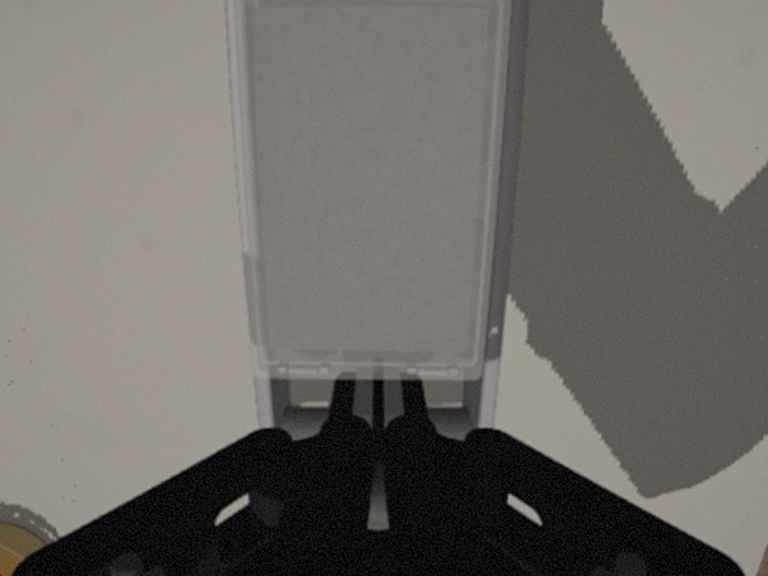

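>>> move_arm --pt "-1 -0.3 -5 0 0 0 0" --pt "-1 -0.6 -10 0 0 0 0" --pt "-1 -0.8 -15 0 0 0 0" --pt "-1 -1 -20 0 0 0 0" --pt "-1 -1.3 -23 0 0 0 0"

```text
clock: 42.58
position: [446.5, 86.2, -3.2]
ee_rot: [-0.687, 0.727, 0.0, -0.0]
contact_force: [-0.1, 0.4, -0.1]
gripper_width: 0.2
```

>>> move_arm --pt "-1 0 -2 0 0 0 0" --pt "-1 0 -4 0 0 0 0" --pt "-1 0 -4 0 0 0 0"

```text
clock: 42.83
position: [447.1, 86.1, -3.0]
ee_rot: [-0.686, 0.727, 0.001, 0.003]
contact_force: [-7.5, 17.7, 0.7]
gripper_width: -0.2
```

```bash
python3 - <<'E'
from track import *
tp()
E
```

```text
t 42.83 pos [447.1  86.1  -3. ] yaw_y 176.69 z [ 0.    0.01 -1.  ] F [-7.5 17.7  0.7] T [ 5.05  2.33 -0.09] w -0.2 j [ 0.55  0.36 -0.64 -0.01 -0.57 -0.6 ]
track s 107.3 across 0.4 z -3.0
```

At the stop (s = 107.3, 17.7 N). Retreat, rise, open, and position over the case.

>>> move_arm --pt "-1 0 10 0 0 0 0" --pt "-1 0 15 20 0 0 0" --pt "-1 0 15 60 0 0 0" --pt "0 -1 0 100 0 0 0" --pt "1 -3 -35 122 0 0 0"

```text
clock: 43.25
position: [446.8, 50.5, 122.7]
ee_rot: [-0.689, 0.725, -0.002, 0.003]
contact_force: [0.7, -0.4, 0.8]
gripper_width: 23.1
```

>>> move_arm --pt "1 0 -22 0 0 0 0" --pt "1 0 -22 0 0 0 0" --pt "1 0 -22 0 0 0 0" --pt "1 0 -22 0 0 0 0"

```text
clock: 43.58
position: [443.5, 26.2, 118.3]
ee_rot: [-0.687, 0.727, 0.0, -0.0]
contact_force: [-0.6, 0.6, -0.5]
gripper_width: 72.5
```

```bash
python3 - <<'E'
from track import *
p=pic('wrist');p=pic('wrist');tp();save(p,'w47.png')
E
```

```text
t 43.68 pos [443.5  26.7 118. ] yaw_y 176.84 z [-0. -0. -1.] F [ 0.7 -0.3  0.4] T [-0.02 -0.03 -0.04] w 85.0 j [ 0.43  0.15 -0.52  0.   -0.9  -0.48]
track s 47.7 across 0.1 z 118.0
```

View pics/w47.png

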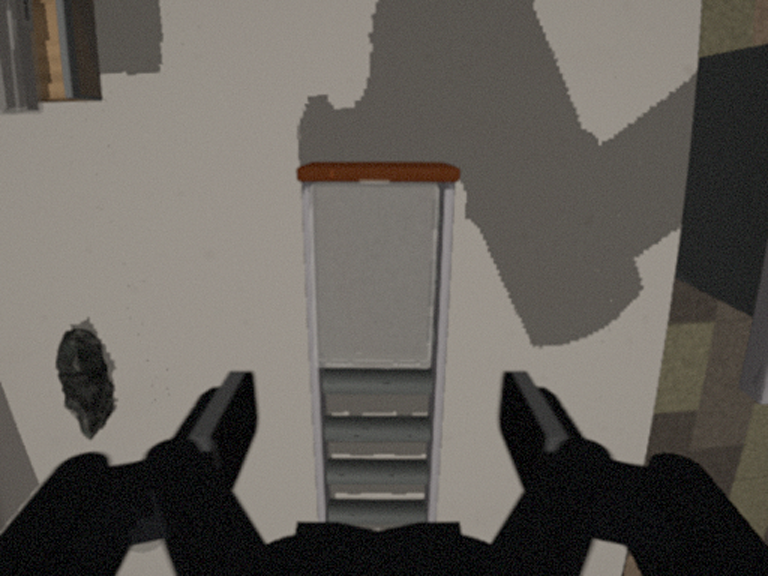

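>>> move_arm --pt "1 0.5 -3 -35 0 0 0" --pt "1 0.5 -3 -70 0 0 0" --pt "1 0.5 -3 -100 0 0 0" --pt "1 0.5 -3 -117 0 0 0" --pt "1 0.5 -3 -124 0 0 0"

```text
clock: 44.1
position: [441.9, 23.0, -8.5]
ee_rot: [-0.687, 0.726, 0.001, -0.003]
contact_force: [-0.5, -0.3, 0.7]
gripper_width: 85.3
```

>>> move_arm --pt "0.6 0 0 0 0 0 0" --pt "-1 0 0 0 0 0 0" --pt "-1 0 0 0 0 0 0" --pt "-1 0 0 0 0 0 0" --pt "-1 0 0 0 0 0 0"

```text
clock: 44.52
position: [444.9, 23.7, -4.5]
ee_rot: [-0.687, 0.727, -0.0, 0.001]
contact_force: [0.5, -0.3, -0.9]
gripper_width: 66.7
```

```bash
python3 - <<'E'
from track import *
p=pic('wrist');p=pic('wrist');tp();save(p,'w48.png')
E
```

```text
t 44.62 pos [444.8  23.6  -4.7] yaw_y 176.79 z [ 0.  0. -1.] F [-0.3  1.5  0.3] T [ 0.28 -0.06 -0.02] w 67.0 j [ 0.42  0.35 -0.67 -0.   -0.55 -0.48]
track s 44.8 across 1.5 z -4.7
```

View pics/w48.png

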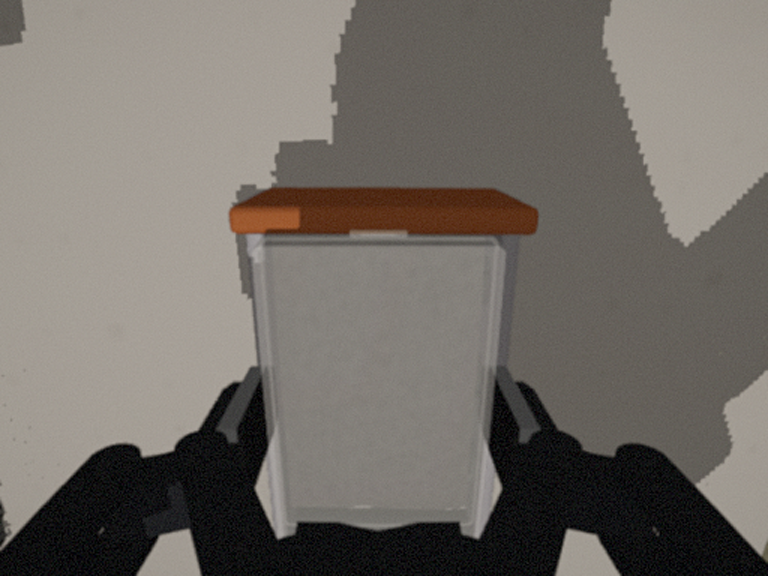

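>>> move_arm --pt "-1 0 0 10 0 0 0" --pt "-1 0 0 40 0 0 0" --pt "-1 0 0 75 0 0 0" --pt "-1 0 0 115 0 0 0" --pt "-1 0 0 150 0 0 0"

```text
clock: 45.03
position: [444.0, 23.1, 147.1]
ee_rot: [-0.687, 0.727, -0.0, 0.001]
contact_force: [1.3, -0.0, -0.8]
gripper_width: 66.9
```

>>> move_arm --pt "-1 14 -9 8 0 0 -0.12" --pt "-1 28 -19 15 0 0 -0.24" --pt "-1 42 -29 15 0 0 -0.36" --pt "-1 56 -39 15 0 0 -0.48" --pt "-1 70 -49 15 0 0 -0.6"

```text
clock: 45.45
position: [514.5, -26.3, 160.0]
ee_rot: [-0.439, 0.899, 0.0, 0.0]
contact_force: [0.4, 0.8, -1.0]
gripper_width: 66.4
```

>>> move_arm --pt "-1 15 -11 0 0 0 -0.12" --pt "-1 30 -22 0 0 0 -0.24" --pt "-1 45 -33 0 0 0 -0.36" --pt "-1 60 -44 0 0 0 -0.48" --pt "-1 72 -54 0 0 0 -0.6"

```text
clock: 45.87
position: [586.8, -80.5, 159.4]
ee_rot: [-0.154, 0.988, 0.0, -0.0]
contact_force: [-0.0, 0.7, -1.4]
gripper_width: 67.0
```

>>> move_arm --pt "-1 15 -11 0 0 0 -0.12" --pt "-1 30 -20 0 0 0 -0.24" --pt "-1 44 -28 0 0 0 -0.36" --pt "-1 56 -33 0 0 0 -0.393" --pt "-1 56 -33 0 0 0 -0.393"

```text
clock: 46.28
position: [643.6, -113.8, 158.8]
ee_rot: [0.04, 0.999, -0.0, 0.0]
contact_force: [-0.5, 0.4, -1.4]
gripper_width: 66.7
```

```bash
python3 - <<'E'
from chk import *
p=pic('wrist');p=pic('wrist');sp();save(p,'w49.png')
E
```

```text
t 46.38 pos [ 641.6 -112.8  158.9] yaw_y 85.52 z [-0.  0. -1.] F [-0.7  0.4 -1. ] T [-0.02  0.06  0.02] w 66.9 j [ 0.07  0.45  0.03 -0.   -1.15 -1.72]
seat frame x -1.4 lat -0.7 under 202.5 yaw -0.08
```

View pics/w49.png

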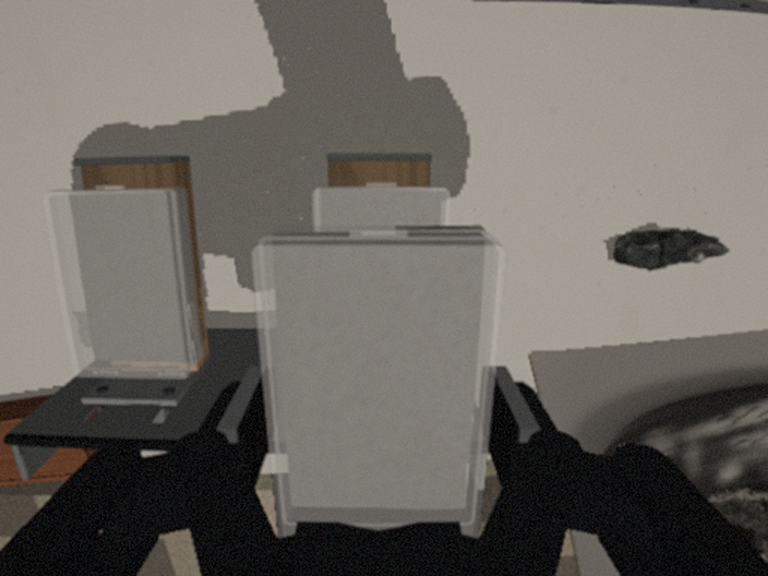

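>>> move_arm --pt "-1 -0.8 0.6 -25 0 0 0" --pt "-1 -0.8 0.6 -50 0 0 0" --pt "-1 -0.8 0.6 -66 0 0 0" --pt "-1 -0.8 0.6 -75 0 0 0" --pt "-1 -0.8 0.6 -75 0 0 0"

```text
clock: 46.8
position: [639.2, -111.7, 82.5]
ee_rot: [0.039, 0.999, 0.0, -0.002]
contact_force: [-0.7, 0.2, -0.6]
gripper_width: 66.6
```

```bash
python3 - <<'E'
from chk import *
p=pic('wrist');p=pic('wrist');sp();save(p,'w50.png')
E
```

```text
t 46.9 pos [ 641.7 -112.    85.5] yaw_y 85.57 z [ 0. -0. -1.] F [-0.3  0.2  0.1] T [ 0.03 -0.01  0.02] w 66.7 j [ 0.08  0.51 -0.06  0.   -0.99 -1.72]
seat frame x -1.4 lat 0.1 under 129.1 yaw -0.03
```

View pics/w50.png

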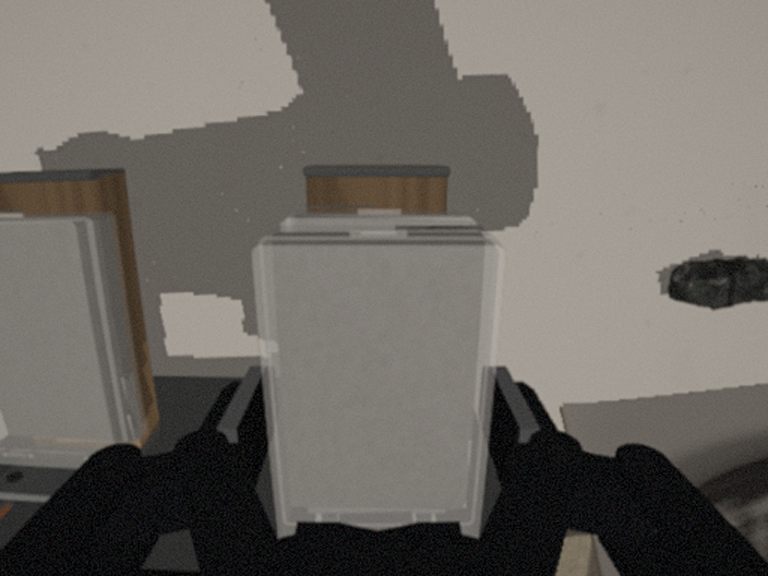

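>>> move_arm --pt "-1 -0.8 0 -3 0 0 0" --pt "-1 -0.8 0 -6 0 0 0" --pt "-1 -0.8 0 -9 0 0 0" --pt "-1 -0.8 0 -12 0 0 0" --pt "-1 -0.8 0 -12 0 0 0"

```text
clock: 47.32
position: [641.4, -112.2, 74.9]
ee_rot: [0.039, 0.999, -0.0, 0.001]
contact_force: [-2.5, 0.7, 5.7]
gripper_width: 66.9
```

```bash
python3 - <<'E'
from chk import *
sp()
E
```

```text
t 47.32 pos [ 641.4 -112.2   74.9] yaw_y 85.58 z [ 0. -0. -1.] F [-2.5  0.7  5.7] T [0.29 0.61 0.06] w 66.9 j [ 0.08  0.52 -0.08  0.   -0.97 -1.72]
seat frame x -1.6 lat -0.1 under 118.5 yaw -0.02
```

Contact at 74.9 with 5.7 N, as expected. Release.

>>> move_arm --pt "-1 0 0 1.5 0 0 0" --pt "0.6 0 0 1.5 0 0 0" --pt "1 0 0 1.5 0 0 0" --pt "1 0 0 1.5 0 0 0" --pt "1 0 0 1.5 0 0 0"

```text
clock: 47.73
position: [640.5, -112.2, 73.7]
ee_rot: [0.039, 0.999, -0.0, -0.0]
contact_force: [-0.1, 0.2, -0.1]
gripper_width: 85.5
```

>>> move_arm --pt "1 0 0 15 0 0 0" --pt "1 0 0 45 0 0 0" --pt "1 0 0 80 0 0 0" --pt "1 -30 -20 95 0 0 0" --pt "1 -60 -40 100 0 0 0"

```text
clock: 48.15
position: [583.0, -152.1, 177.4]
ee_rot: [0.038, 0.999, -0.0, 0.003]
contact_force: [-0.4, -0.2, -0.3]
gripper_width: 85.5
```

>>> move_arm --pt "1 -30 -20 0 0 0 0" --pt "1 -50 -30 0 0 0 0" --pt "1 -50 -30 0 0 0 0"

```text
clock: 48.4
position: [526.8, -183.6, 174.6]
ee_rot: [0.041, 0.999, 0.0, -0.001]
contact_force: [0.1, 1.0, -0.1]
gripper_width: 85.5
```

```bash
python3 - <<'E'
from chk import *
p=pic('wrist');p=pic('wrist');sp();save(p,'w51.png');p=pic('side');crop(p,'s51.png',220,120,320,220,6);p=pic('scene');save(p,'sc51.png')
E
```

```text
t 48.5 pos [ 530.2 -182.6  174.5] yaw_y 85.46 z [ 0. -0. -1.] F [ 0.6  0.3 -0.3] T [ 0.02 -0.02 -0.01] w 85.6 j [-0.04  0.29 -0.18  0.   -1.1  -1.61]
seat frame x -107.1 lat -78.8 under 218.1 yaw -0.14
```

View pics/w51.png

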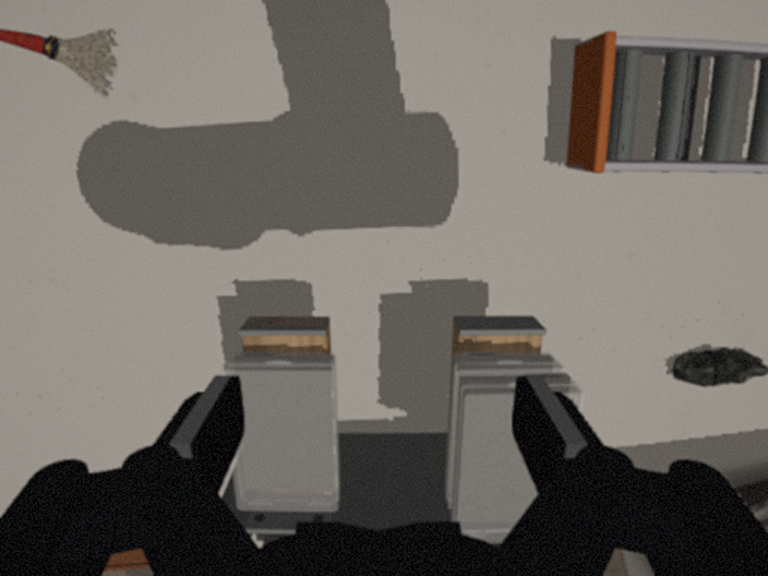

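View pics/s51.png

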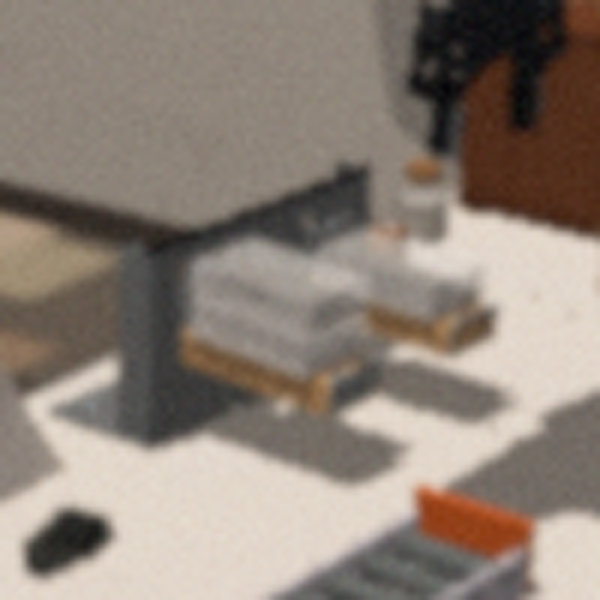

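View pics/sc51.png

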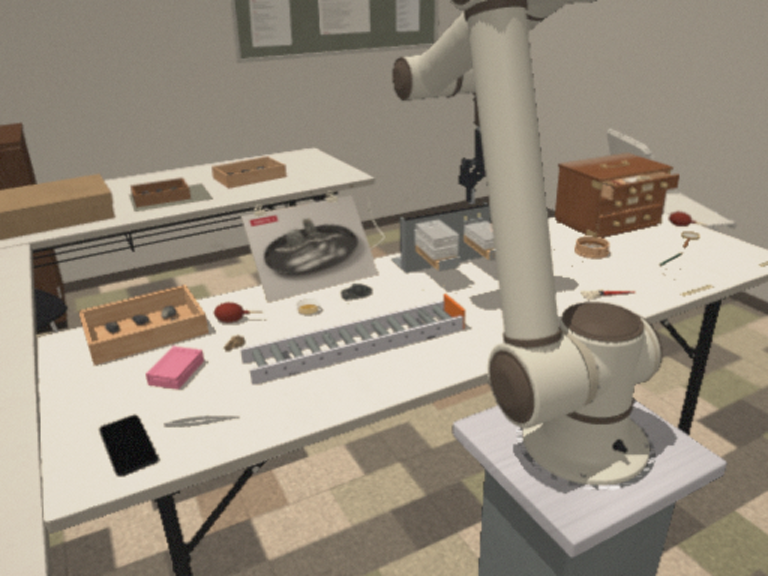

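```bash
python3 - <<'E'
from chk import *
p=pic('wrist')
print('lip L',G(p,453,330,89),G(p,545,330,89),'case1 front',G(p,455,362,112),G(p,566,362,112),'case3 front',G(p,456,384,140),G(p,582,384,140))
print('lip R',G(p,239,331,89,-70),G(p,330,331,89,-70),'case2',G(p,225,360,112,-70),G(p,335,360,112,-70),'rear',G(p,236,512,112,-70),G(p,339,512,112,-70))
sp(); print(workorder.job_done())
E
```

```text
lip L (np.float64(-70.5), np.float64(-31.3)) (np.float64(-70.2), np.float64(26.3)) case1 front (np.float64(-60.4), np.float64(-33.1)) (np.float64(-59.7), np.float64(32.3)) case3 front (np.float64(-61.9), np.float64(-37.0)) (np.float64(-61.1), np.float64(30.2))
lip R (np.float64(-69.9), np.float64(-23.5)) (np.float64(-70.0), np.float64(33.0)) case2 (np.float64(-61.5), np.float64(-26.2)) (np.float64(-61.8), np.float64(37.8)) rear (np.float64(51.6), np.float64(-32.2)) (np.float64(50.3), np.float64(36.7))
t 48.65 pos [ 531.5 -181.8  173.8] yaw_y 85.56 z [ 0. -0. -1.] F [ 0.6 -0.2 -0.4] T [ 0.02 -0.01  0.  ] w 85.7 j [-0.04  0.29 -0.18  0.   -1.1  -1.61]
seat frame x -105.9 lat -77.9 under 217.4 yaw -0.04
the job is handed in; nothing more can be done
None
```

The job is handed in at 48.7 s. Both ledges hang on the panel, and all three sand cases were rolled to the stop and laid on the ledges in order.

- **Ledges:** I pressed each ledge in until its back plate met the panel, then lowered it until the necks carried about 10 N. The near ledge is in the left slots and the far one in the right. Pictures afterwards show both straight, with their tabs in the slots.
- **Cases:** I pushed the row against the orange stop before each lift, with 11 to 18 N felt at the fingers. Case 1 is on the left ledge, case 2 on the right, and case 3 on top of case 1.
- **Last checks:** The gripper is open and touching nothing, and the track is empty. The pink look-alike and the other things stand where they were. Case 1 measured centred to within about 1 mm just after I laid it down. In the last picture the case centres are within about 1 to 2 mm of the ledge centres sideways. Case 2 measures centred lengthwise to about 2 mm. The fingers hide the rear ends of cases 1 and 3 there; the front edge of case 3 lines up with case 1 to about 1.5 mm.
- **What disagreed:** The fingertips sat about 40 mm higher than the reported tool point, so my first grasp of a ledge closed in the air above it. After that I set heights by contact and pictures. The camera also put the hung ledges 3 to 5 mm further from the panel than my first panel fit. Centring was judged against the ledge as seen in the pictures.

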